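# Check the mill's guide sleeve with a go/no-go plug gauge

### The arm

A 6-joint arm with a two-finger parallel gripper is mounted at the origin on the work surface. World frame = base frame: x ahead of the robot, y to its left, z up, the work surface at z = 0. Lengths are in m, angles in rad, forces in N, time in s.
With the tool pointing down it reaches from about 0.35 to 0.775 m from the base axis. Payload 5.5 kg.
Tool frame: the origin (TCP) lies midway between the tips of the shut fingers; the grasp point (between the pads) lies 19 mm behind it; z points along the fingers, x is the direction in which the jaws open and shut, and the axes are right-handed (so a half turn about z gives the same grasp; the last joint's range is limited). The gripper opens to 85 mm and grips with 20 to 120 N. Pads are 22 mm wide; open, the fingers measure 114 mm over their backs; the gripper's body (76 mm by 85 mm) begins 54 mm behind the grasp point. The pads swing forward as they close: fully open they stand 13 mm farther back than shut.
Start: joints at [-1.47, 0.313, 0.046, 1.304, 0, 1.431], TCP at [0.137, -0.558, 0.231] pointing down, gripper open.
Joint ranges: [-2.76, 2.76], [-0.86, 1.69], [-1.03, 1.26], [-2.2, 2.34], [-1.47, 1.5], [-3.14, 3.14]. Speed limits (rad/s): [2.57, 2.57, 3.14, 3.14, 3.14, 3.14].

### API

Orientations are given as a unit quaternion [w, x, y, z].
In Python, from workcell import env gives the robot as it stands. The module is installed in compiled form; this text tells all that it offers.
- The arm moves only by the tool apply_moves, never from a script. Its argument "moves" is a list of rows, each a list of 3 entries, a list of its own where there are three numbers: the shift along the tool's x, y, z in cm, then the turn about the tool's z in degrees, then the opening, from 0 (shut) to 1 (fully open). In form: [[[x, y, z], yaw, gripper], ...]. A call has exactly 10 rows; each row is the pose to reach, as a shift and turn from the pose commanded when the call began, along the tool's axes at that moment; what a row does not reach only later rows make up. A row lasts 1/8 s, in which the tool goes at most 62.5 mm and 10.7 degrees, less where a joint would pass 70% of its speed; a pose out of reach is approached as far as the arm can. A call with a gripper value outside its range is refused whole. The fingers move at their own pace and stop on an object; "squeeze" is the grip in N (left out, the last holds). Time passes only in rows, so rows that repeat a pose let the fingers close, or fill a call up. It gives the time, the measured TCP pose, the force and the opening at its end, in the units of the state.
- env.get_state(): the state, without advancing time (a new reading comes with each control period).
- env.read_camera(name): name is "scene" or "top"; returns a dict with "pixels" (384x512x3 uint8, red, green, blue), "fov_y" (degrees; the focal length in pixels is half the picture's height over the tangent of half this angle, whatever the lens; pixels are square), "cx", "cy" (the principal point, pixels), "dist" ([k1, k2, p1, p2, k3] as OpenCV has them; the pictures are not rectified), "world_from_camera" (4x4, takes a point from camera to world coordinates). Camera axes: x right, y down, z forward; pixel columns grow to the right and rows downward; lengths in m; the calibration is good to about 2 mm. A picture is of the moment at which its call begins. There is no depth.
- env.hand_in(): hands the job in, once; it reports no verdict.
The state is a dict: "clock": time; "joint_pos": joint angles; "qvel": joint speeds; "tau": joint torques, N m; "tcp_pos": TCP position; "orientation": TCP orientation; "wrist_force": force on the tool from outside, world axes, zero at the start; "ft_torque": the same for the moment, N m; "finger_gap": finger opening in m.
Only numpy, scipy, OpenCV 4.12 (cv2) and the standard library are available. Lean on these libraries where they do the work, as an engineer would, in place of code of your own. Each camera call takes 0.05 s, during which the arm holds its last target.

### The job

Check the bore of the guide sleeve with the wider bore, using the double-ended plug gauge: put its long, slim go end fully home, down to the collar, then draw it out, lay it back in its rest and let go, so that you can take it again the other way. Then hold its short, thick no-go end upright and centred on the same bore and press it down for a moment, without forcing it, to confirm that it will not enter. Finally lay the gauge in its rest again, either way round, let go, and leave the other things on the bench where they are.

Things in the scene. Friction and masses are not known exactly. Their poses are not given: they have to be found in the camera images.
- gauge: Loose steel plug gauge, 142 mm long, 0.4 kg, round about its own x, lying level. Origin: middle of the handle, on the axis. Handle 24 mm diameter, x=-32 to 32 mm (grip it at the middle, near the centre of mass); collars 36 mm diameter, 8 mm thick, at both its ends. +x: go end, 26 mm diameter, 42 mm long (x=40 to 82, tip chamfered). -x: no-go end, 32 mm diameter, 20 mm long (x=-40 to -60).
- go_tip (a point): Centre of the end face of the gauge's go end (82 mm from the gauge's origin along its +x); axes as the gauge's.
- go_shoulder (a point): Centre of the collar face from which the go end springs (40 mm from the gauge's origin along its +x); this face lands on the sleeve's top when the go end is fully home.
- nogo_tip (a point): Centre of the flat end face of the no-go end (60 mm from the gauge's origin along its -x).
- sleeve: Fixed square steel guide sleeve block, 72 x 72 mm, 70 mm high, origin at the centre of its underside, z up. A vertical bore of 28 mm diameter (1 mm chamfer) goes right through the middle. It is the one with the wider bore of two blocks that look alike otherwise. A push of 5 to 20 N shows that the no-go end is refused; over 60 N is forcing it.
- sleeve_mouth (a point): Centre of the bore's mouth in the top face of the sleeve, 70 mm above the table.
- small_sleeve: The other fixed block, same outside size (72 x 72 x 70 mm) with a bore of only 18 mm: not to be checked, an obstacle. Origin at the centre of its underside.
- rest: Fixed aluminium gauge rest: base plate 120 x 70 x 8 mm, long along its x, origin under its centre; two V posts, 22 mm thick, centred at x=+40 and -40 mm, 56 mm wide, V open upwards at 90 degrees, tops 46 mm above the table. The gauge lies along x, its collars in the Vs (up to 7 mm off along x); between the posts 58 mm of handle is free for the fingers.
- rest_seat (a point): Where the gauge's origin (handle middle) lies when it is in the rest: 50 mm above the table, over the middle of the rest; x along the gauge's axis (at the start the gauge's go end points along the rest's +x).
- tooth_model: Loose plaster tooth model, 70 x 66 x 31 mm high, bystander; origin at the centre of its underside (as for all below).
- mixing_bowl: Loose rubber bowl, 84 mm across, 45 mm high, bystander.
- wax_jar: Loose jar, 56 mm across, 55 mm high, bystander.
- separator_bottle: Loose bottle, 48 mm across, 100 mm high, bystander.
- bur_block: Loose block with burs, 50 x 90 mm, 47 mm high, bystander.
- carver: Loose steel wax carver, 175 mm long along its x, 10 mm thick, lying, bystander.
- stone_die: Loose plaster die, 40 x 40 mm, 52 mm high, bystander.
Not all that is in view belongs to the job. What is shaped like the gauge but yellow is not meant.

How it is judged:
By the outcome, as a careful person would: the job done as asked, in the order asked, and still so for the second after the job is handed in, with the robot touching nothing.
It also fails if it takes over 72 s, if anything falls off the work surface, if the arm or the gripper's body presses on something with over 40 N, if the wrist force passes 120 N, or if a joint passes its speed limit or range.

## Working session

There is one attempt and no reset: what is moved stays moved. The work goes in short steps, Python scripts to look and compute and a tool call to move; the robot and the scene stay as the last step left them, time stands still between calls to the robot, and variables do not carry over. Pictures are saved under pics/ and viewed, and the job is handed in when it is done.

Besides the shell and the picture viewer there is one more tool, called after ">>>" as name(argument=value, ...) on one line, values as JSON. apply_moves: Moves the arm, as the interface text tells. Its arguments: {"type":"object","properties":{"moves":{"type":"array","items":{"type":"array"}},"squeeze":{"type":"number"}},"required":["moves"]}

```bash
mkdir -p pics; ls; python3 - <<'E'
from workcell import env
import cv2,numpy as np
s=env.get_state()
for k,v in s.items(): print(k,np.round(v,4))
for n in("scene","top"):
    r=env.read_camera(n)
    cv2.imwrite(f"pics/{n}0.png",r["pixels"][:,:,::-1])
    print(n,r["fov_y"],r["cx"],r["cy"],r["dist"],np.round(r["world_from_camera"],4).tolist())
E
```

```text
pics
clock 0.0
joint_pos [-1.4696  0.314   0.045   1.3036 -0.      1.4312]
qvel [ 0.0001  0.0006 -0.0013 -0.0005 -0.0004 -0.0001]
tau [-3.00000e-04 -4.80625e+01  2.98533e+01  1.93000e-02 -1.00000e-04
 -0.00000e+00]
tcp_pos [ 0.1371 -0.5579  0.2304]
orientation [-7.000e-04  7.869e-01 -6.171e-01 -7.000e-04]
wrist_force [0.1112 0.3463 0.3847]
ft_torque [-0.0172 -0.04    0.0089]
finger_gap 0.0855
scene 49.335771031639 250.61877039480194 189.25810229261776 [0.03313121 0.         0.         0.         0.        ] [[-0.2967, 0.5479, -0.7822, 1.3379], [0.9548, 0.1552, -0.2535, 0.2948], [-0.0175, -0.8221, -0.5691, 0.7296], [0.0, 0.0, 0.0, 1.0]]
top 51.07339853507582 259.03121781391656 184.0082121091337 [-0.02953527  0.          0.          0.          0.        ] [[0.0147, -0.987, 0.1601, 0.2646], [-0.9999, -0.0155, -0.0038, 0.0119], [0.0062, -0.16, -0.9871, 1.2651], [0.0, 0.0, 0.0, 1.0]]
```

```bash
python3 - <<'E'
import cv2,numpy as np
t=cv2.imread("pics/top0.png");s=cv2.imread("pics/scene0.png")
def c(im,x,y,w=34,h=None):
    return cv2.resize(im[y-w:y+w,x-w:x+w],(380,380),interpolation=cv2.INTER_CUBIC)
a=np.hstack([c(t,171,191,24),c(t,347,187,24)])
cv2.imwrite("pics/sl_top.png",a)
a=np.hstack([c(s,352,216,27),c(s,163,188,27)])
cv2.imwrite("pics/sl_scene.png",a)
a=np.hstack([c(t,259,175,30),c(s,248,214,34)])
cv2.imwrite("pics/ga.png",a)
E
```

```text
(no output)
```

The candidates for the sleeve are the block at top (347,187) / scene (163,188) and the block at top (171,191) / scene (352,216). The first has the larger dark bore, with table visible through it, so it is the 28 mm sleeve. The gauge is the grey one in the rest at top (258,174). Its long slim go end points left in the top picture, which is world +y. The yellow look-alikes at top (180,256) and (355,242) are not meant.

Next I measure the poses.

```bash
cat > h.py <<'E'
import cv2,numpy as np
def cam(r):
    h=384;f=h/2/np.tan(np.radians(r["fov_y"]/2))
    return np.array([[f,0,r["cx"]],[0,f,r["cy"]],[0,0,1]]),np.array(r["dist"]),np.array(r["world_from_camera"])
def ray(r,uv):
    K,d,T=cam(r)
    p=cv2.undistortPoints(np.array([[uv]],float),K,d)[0,0]
    v=T[:3,:3]@np.array([p[0],p[1],1]);return T[:3,3],v/np.linalg.norm(v)
def atz(r,uv,z):
    o,v=ray(r,uv);return o+v*(z-o[2])/v[2]
def tri(rs):
    A=0;b=0
    for o,v in rs:
        P=np.eye(3)-np.outer(v,v);A=A+P;b=b+P@o
    return np.linalg.solve(A,b)
def proj(r,X):
    K,d,T=cam(r);Ti=np.linalg.inv(T)
    return cv2.projectPoints(np.array(X,float).reshape(-1,3),cv2.Rodrigues(Ti[:3,:3])[0],Ti[:3,3],K,d)[0][:,0]
E
python3 - <<'E'
from workcell import env
from h import *
import json
C={}
for n in("scene","top"):
    ims=[env.read_camera(n) for _ in range(4)]
    r=ims[0]; im=np.mean([i["pixels"] for i in ims],axis=0)
    C[n]={k:(v.tolist() if hasattr(v,"tolist") else v) for k,v in r.items() if k!="pixels"}
    cv2.imwrite(f"pics/{n}1.png",im[:,:,::-1])
json.dump({k:{a:(list(b) if isinstance(b,tuple) else b) for a,b in v.items()} for k,v in C.items()},open("cams.json","w"))
t,s=C["top"],C["scene"]
# crops: sleeve top crop 48px->380 at (347,187); scene 54->380 at (163,188)
print("sleeve mouth top", atz(t,(323+(583-380)*48/380,163+193*48/380),.07))
print("sleeve mouth scene",atz(s,(136+(563-380)*54/380,161+130*54/380),.07))
print("small top", atz(t,(147+177*48/380,167+190*48/380),.07))
print("small scene", atz(s,(325+197*54/380,189+125*54/380),.07))
# gauge
print("go tip top",atz(t,(229+33*60/380,145+173*60/380),.05))
print("nogo tip top",atz(t,(229+327*60/380,145+185*60/380),.05))
for nm,a,b in(("tooth",(223,212),(296,201)),("bowl",(305,221),(217,180)),("jar",(215,127),(285,264)),("bottle",(372,124),(98,226)),("bur",(312,129),(165,243)),("die",(159,129),(366,283))):
    print(nm,atz(t,a,.04),atz(s,b,.04))
for p in ((355,242),(180,256)): print("yellow",atz(t,p,.015))
E
```

```text
sleeve mouth top [ 0.4524081  -0.26323513  0.07      ]
sleeve mouth scene [ 0.45375813 -0.25974666  0.07      ]
small top [0.43296667 0.27633741 0.07      ]
small scene [0.4352049  0.27991565 0.07      ]
go tip top [0.49695646 0.08408231 0.05      ]
nogo tip top [ 0.49328907 -0.05881248  0.05      ]
tooth [0.37503867 0.1158785  0.04      ] [0.41053173 0.12583266 0.04      ]
bowl [ 0.35136119 -0.1345757   0.04      ] [ 0.37109244 -0.12398441  0.04      ]
jar [0.64373264 0.14903073 0.04      ] [0.65661685 0.15309565 0.04      ]
bottle [ 0.6622948  -0.34927086  0.04      ] [ 0.65728185 -0.3428819   0.04      ]
bur [ 0.64229038 -0.15786571  0.04      ] [ 0.66865418 -0.1458493   0.04      ]
die [0.63450774 0.32589874 0.04      ] [0.6630041  0.33442587 0.04      ]
yellow [ 0.29048147 -0.29219948  0.015     ]
yellow [0.24008734 0.24597071 0.015     ][ WARN:0@2.054] global loadsave.cpp:1063 imwrite_ Unsupported depth image for selected encoder is fallbacked to CV_8U.
```

>>> apply_moves(moves=[[[-4.6,-4.8,0],-7.5,1],[[-9.2,-9.6,0],-15,1],[[-13.8,-14.5,0],-22.5,1],[[-18.4,-19.3,0],-30,1],[[-23,-24.1,0],-37.5,1],[[-27.5,-28.9,0],-45,1],[[-32.1,-33.7,0],-52.5,1],[[-36.7,-38.6,0],-60,1],[[-41.3,-43.4,0],-67.5,1],[[-45.9,-48.2,0],-74.7,1]])

```text
clock: 1.75
tcp_pos: [0.475, -0.0301, 0.2317]
orientation: [0.0, 1.0, -0.011, 0.001]
wrist_force: [0.8, -0.2, 0.1]
finger_gap: 0.0852
```

This interface turns the tool only about its own z, but the gauge has to stand upright. Before committing to a method, I'll use one call in free space to see what the arm does at the edge of its reach.

>>> apply_moves(moves=[[[6,0,-5],0,1],[[12,0,-10],0,1],[[18,0,-10],0,1],[[24,0,-10],0,1],[[30,0,-10],0,1],[[36,0,-10],0,1],[[40,0,-10],0,1],[[40,0,-10],0,1],[[40,0,-10],0,1],[[40,0,-10],0,1]])

```text
clock: 3.0
tcp_pos: [0.814, -0.0396, 0.2956]
orientation: [0.003, 0.999, -0.013, 0.034]
wrist_force: [-0.7, -0.0, 0.0]
finger_gap: 0.0854
```

```bash
python3 -c "
from workcell import env
s=env.get_state()
for k,v in s.items(): print(k,v)"
```

```text
clock 3.0
joint_pos [-0.14850339  0.92351012  1.26480873  1.8440227   0.00409943  1.44864533]
qvel [-0.00047706 -0.00580052 -0.0005086  -0.00915926  0.00120497 -0.00018597]
tau [-8.72722012e-03 -7.29176116e+01  2.95163208e+01 -7.66440947e-01
  1.69903081e-02  3.46804218e-04]
tcp_pos [ 0.81395333 -0.03963665  0.29564801]
orientation [ 0.00256128  0.99933289 -0.01309841  0.03399473]
wrist_force [-7.14949067e-01 -3.10391051e-04  4.83728623e-02]
ft_torque [-0.02434249  0.06188554 -0.03716279]
finger_gap 0.08537222372041132
```

>>> apply_moves(moves=[[[-5,0,0],0,1],[[-10,0,0],0,1],[[-16,0,2],0,1],[[-22,0,4],0,1],[[-28,0,6],0,1],[[-32,0,8],0,1],[[-32,0,10],0,1],[[-32,0,10],0,1],[[-32,0,10],0,1],[[-32,0,10],0,1]])

```text
clock: 4.25
tcp_pos: [0.5044, -0.0324, 0.1745]
orientation: [0.003, 0.999, -0.013, 0.035]
wrist_force: [0.8, -0.6, 1.2]
finger_gap: 0.0855
```

```bash
python3 -c "
from workcell import env
s=env.get_state()
for k,v in s.items(): print(k,v)"
```

```text
clock 4.25
joint_pos [-0.22875938  0.1482692  -0.31139012  1.04224838  0.00939756  1.36844282]
qvel [ 2.38408221e-03  1.02845847e-02 -1.42340885e-02 -2.12310198e-03
  2.17374548e-04  4.35427611e-05]
tau [ 1.09414806e-02 -3.82327688e+01  2.89989996e+01 -6.10099733e-01
  3.02265713e-02  9.04448334e-04]
tcp_pos [ 0.50437796 -0.03240046  0.17452661]
orientation [ 0.00277849  0.99931085 -0.01303277  0.03464459]
wrist_force [ 0.84019431 -0.56290185  1.19101055]
ft_torque [ 0.02293748  0.05644093 -0.00926486]
finger_gap 0.08545379632656598
```

Pushing past the reach limit tilts the tool, and the tilt persists. So a large overshoot may bring the tool near horizontal. From there a yaw about the tool's z would stand the gauge upright, either end down. I'll test a bigger overshoot.

>>> apply_moves(moves=[[[6,-5,-6],0,1],[[12,-9,-12],0,1],[[18,-9,-15],0,1],[[24,-9,-15],0,1],[[35,-9,-15],0,1],[[60,-9,-15],0,1],[[80,-9,-15],0,1],[[100,-9,-15],0,1],[[100,-9,-15],0,1],[[100,-9,-15],0,1]])

```text
clock: 5.5
tcp_pos: [0.8631, 0.0353, 0.2603]
orientation: [0.002, 0.998, -0.013, 0.064]
wrist_force: [0.5, -0.5, 0.8]
finger_gap: 0.0857
```

```bash
cat > st.py <<'E'
from workcell import env
import numpy as np
from scipy.spatial.transform import Rotation as R
def st():
    s=env.get_state();q=np.array(s["orientation"]);M=R.from_quat(q[[1,2,3,0]]).as_matrix()
    print("t",round(s["clock"],2),"tcp",np.round(s["tcp_pos"],4),"gap",round(s["finger_gap"],4),"F",np.round(s["wrist_force"],1),"T",np.round(s["ft_torque"],2))
    print("q",np.round(s["joint_pos"],3),"tau",np.round(s["tau"],1))
    print("tool axes (cols)\n",np.round(M,4),"z elev",np.degrees(np.arcsin(M[2,2])).round(2),"az",np.degrees(np.arctan2(M[1,2],M[0,2])).round(2))
    return s,M
if __name__=="__main__": st()
E
python3 st.py
```

```text
t 5.5 tcp [0.8631 0.0353 0.2603] gap 0.0857 F [ 0.5 -0.5  0.8] T [0.04 0.12 0.  ]
q [-0.052  0.971  1.265  1.737  0.002  1.544] tau [  0.  -77.   32.8  -1.    0.    0. ]
tool axes (cols)
 [[ 0.9916 -0.0261  0.1271]
 [-0.0257 -0.9997 -0.0049]
 [ 0.1272  0.0016 -0.9919]] z elev -82.69 az -2.21
```

```bash
python3 - <<'E'
import numpy as np
D=[([-1.4696,.314,.045,1.3036],[.1371,-.5579,.2304]),
([-.1485,.92351,1.26481,1.84402],[.81395,-.03964,.29565]),
([-.22876,.14827,-.31139,1.04225],[.50438,-.0324,.17453]),
([-.052,.971,1.265,1.737],[.8631,.0353,.2603])]
def rows(q):
    a,b=q[1],q[1]-q[2];p=q[1]-q[2]+q[3]
    # a d L1 o1 L2 o2 L3
    return [[1,0,np.sin(a),np.cos(b),np.sin(b),np.cos(p)],[0,1,np.cos(a),-np.sin(b),np.cos(b),-np.sin(p)]]
A=[];B=[]
for q,p in D:
    R=rows(q);r=p[0]*np.cos(q[0])+p[1]*np.sin(q[0]);print("lat",-p[0]*np.sin(q[0])+p[1]*np.cos(q[0]))
    A+=R;B+=[r,p[2]]
A=np.array(A);B=np.array(B)
for lam in(1e-3,3e-3,1e-2):
    x0=np.array([0,.33,.4,.35,0,.3])
    x=x0+np.linalg.solve(A.T@A+lam**2*np.eye(6),A.T@(B-A@x0));print(lam,x.round(3),(A@x-B).round(4))
E
```

```text
lat 0.0800374796496873
lat 0.0812240891885529
lat 0.08282232756503695
lat 0.08011326142684072
0.001 [-0.001  0.232  0.52   0.41   0.057  0.441] [ 0.      0.0001  0.     -0.0002 -0.     -0.0001 -0.      0.0002]
0.003 [-0.001  0.232  0.519  0.41   0.056  0.441] [ 0.      0.0001  0.     -0.0002 -0.     -0.     -0.      0.0002]
0.01 [0.002 0.236 0.517 0.408 0.054 0.44 ] [-0.     -0.0001  0.0001 -0.0002  0.      0.0001 -0.0001  0.0002]
```

>>> apply_moves(moves=[[[-4,-0.3,-4.7],0,1],[[-8,-0.6,-9.4],0,1],[[-12,-0.9,-14.2],0,1],[[-16,-1.2,-19],0,1],[[-20,-1.5,-23.8],0,1],[[-24,-1.7,-28.5],0,1],[[-28,-1.9,-33.2],0,1],[[-32,-2.1,-38],0,1],[[-36,-2.2,-43],0,1],[[-42,-2.2,-51],0,1]])

```text
clock: 6.75
tcp_pos: [0.4359, 0.0737, 0.6578]
orientation: [0.003, 0.996, -0.013, 0.092]
wrist_force: [0.6, -1.4, 0.8]
finger_gap: 0.0854
```

```bash
python3 st.py
```

```text
t 6.75 tcp [0.4359 0.0737 0.6578] gap 0.0854 F [ 0.6 -1.4  0.8] T [-0.01  0.16  0.04]
q [-0.01   0.315  1.262  2.334 -0.007  1.587] tau [ -0.6 -33.5  15.6  -1.9  -0.   -0.1]
tool axes (cols)
 [[ 0.9828 -0.027   0.1827]
 [-0.0258 -0.9996 -0.0089]
 [ 0.1829  0.004  -0.9831]] z elev -79.46 az -2.79
```

>>> apply_moves(moves=[[[-114,0,-164],0,1],[[-114,0,-164],0,1],[[-114,0,-164],0,1],[[-114,0,-164],0,1],[[-114,0,-164],0,1],[[-114,0,-164],0,1],[[-114,0,-164],0,1],[[-114,0,-164],0,1],[[-114,0,-164],0,1],[[-114,0,-164],0,1]])

```text
clock: 8.0
tcp_pos: [0.3584, 0.1729, 0.6967]
orientation: [-0.01, 0.99, -0.012, 0.14]
wrist_force: [0.4, 0.2, -0.3]
finger_gap: 0.0854
```

```bash
python3 st.py
```

```text
t 8.0 tcp [0.3584 0.1729 0.6967] gap 0.0854 F [ 0.4  0.2 -0.3] T [-0.05  0.29 -0.01]
q [ 0.297  0.224  1.265  2.337 -0.066  1.883] tau [ -1.5 -27.5  14.3  -2.6  -0.2  -0.3]
tool axes (cols)
 [[ 0.9603 -0.0201  0.2781]
 [-0.0258 -0.9995  0.0167]
 [ 0.2777 -0.0232 -0.9604]] z elev -73.82 az 3.43
```

>>> apply_moves(moves=[[[-6,10,-8],0,1],[[-7.5,10.5,-10.5],0,1],[[-7.5,10.5,-11],0,1],[[-7.5,10.5,-11],0,1],[[-8,10.5,-12],0,1],[[-8,10.5,-12],0,1],[[-8,10.5,-12],0,1],[[-8.5,10.5,-12.5],0,1],[[-8.5,10.5,-12.5],0,1],[[-8.5,10.5,-12.5],0,1]])

```text
clock: 9.25
tcp_pos: [0.3338, 0.1006, 0.7362]
orientation: [-0.008, 0.982, -0.012, 0.191]
wrist_force: [1.0, -0.1, 0.3]
finger_gap: 0.0853
```

```bash
python3 st.py
```

```text
t 9.25 tcp [0.3338 0.1006 0.7362] gap 0.0853 F [ 1.  -0.1  0.3] T [-0.    0.33 -0.  ]
q [ 0.076  0.114  1.264  2.337 -0.017  1.668] tau [ -0.  -18.9  12.2  -3.7  -0.1  -0. ]
tool axes (cols)
 [[ 0.927  -0.0207  0.3744]
 [-0.027  -0.9996  0.0115]
 [ 0.374  -0.0208 -0.9272]] z elev -68.0 az 1.76
```

>>> apply_moves(moves=[[[-7,2.5,-10],0,1],[[-7.5,3,-10.5],0,1],[[-7.5,3,-11],0,1],[[-8,3.5,-12],0,1],[[-8,3.5,-12],0,1],[[-8.5,3.5,-12.5],0,1],[[-8.5,4,-12.5],0,1],[[-9,4,-13],0,1],[[-9,4,-13],0,1],[[-9,4,-13],0,1]])

```text
clock: 10.5
tcp_pos: [0.2802, 0.0957, 0.7679]
orientation: [-0.006, 0.971, -0.013, 0.24]
wrist_force: [-0.2, 0.5, -0.4]
finger_gap: 0.085
```

```bash
python3 st.py
```

```text
t 10.5 tcp [0.2802 0.0957 0.7679] gap 0.085 F [-0.2  0.5 -0.4] T [-0.02  0.41 -0.06]
q [ 0.098  0.014  1.264  2.337 -0.041  1.686] tau [ -0.1 -10.9  10.1  -4.6  -0.1  -0. ]
tool axes (cols)
 [[ 0.8841 -0.0225  0.4667]
 [-0.028  -0.9996  0.005 ]
 [ 0.4664 -0.0175 -0.8844]] z elev -62.18 az 0.61
```

>>> apply_moves(moves=[[[-7,3,-10],0,1],[[-7.5,3.5,-10.5],0,1],[[-7.5,4,-11],0,1],[[-8,4,-12],0,1],[[-8,4.5,-12],0,1],[[-8.5,4.5,-12.5],0,1],[[-8.5,5,-12.5],0,1],[[-9,5,-13],0,1],[[-9,5,-13],0,1],[[-9,5,-13],0,1]])

```text
clock: 11.75
tcp_pos: [0.1907, 0.0728, 0.8143]
orientation: [0.003, 0.942, -0.032, 0.335]
wrist_force: [-0.9, -0.4, -1.1]
finger_gap: 0.0852
```

```bash
python3 st.py
```

```text
t 11.75 tcp [0.1907 0.0728 0.8143] gap 0.0852 F [-0.9 -0.4 -1.1] T [-0.05  0.62 -0.06]
q [-0.152 -0.184  1.263  2.337  0.07   1.512] tau [-18.3   4.    6.2  -6.4   4.2  -2.1]
tool axes (cols)
 [[ 0.7729 -0.0624  0.6314]
 [-0.059  -0.9979 -0.0264]
 [ 0.6317 -0.0169 -0.775 ]] z elev -50.8 az -2.39
```

>>> apply_moves(moves=[[[-7,-1,-10],0,1],[[-7.5,-1,-10.5],0,1],[[-7.5,-1,-11],0,1],[[-8,-1,-12],0,1],[[-8,-1,-12],0,1],[[-8.5,-1,-12.5],0,1],[[-8.5,-1,-12.5],0,1],[[-9,-1,-13],0,1],[[-9,-1,-13],0,1],[[-9,-1,-13],0,1]])

```text
clock: 13.0
tcp_pos: [0.131, 0.1217, 0.839]
orientation: [-0.009, 0.911, 0.019, 0.411]
wrist_force: [-1.1, 0.5, -0.2]
finger_gap: 0.0854
```

```bash
python3 st.py
```

```text
t 13.0 tcp [0.131  0.1217 0.839 ] gap 0.0854 F [-1.1  0.5 -0.2] T [-0.01  0.71  0.05]
q [-0.297 -0.321  1.264  2.338  0.252  1.342] tau [14.7 30.2 -1.9 -8.4 -2.   2.6]
tool axes (cols)
 [[ 6.616e-01  4.150e-02  7.487e-01]
 [ 2.710e-02 -9.991e-01  3.140e-02]
 [ 7.493e-01 -4.000e-04 -6.622e-01]] z elev -41.47 az 2.4
```

>>> apply_moves(moves=[[[-7,2,-10],0,1],[[-7.5,3,-10.5],0,1],[[-7.5,3,-11],0,1],[[-8,3.5,-12],0,1],[[-8,3.5,-12],0,1],[[-8.5,3.5,-12.5],0,1],[[-8.5,3.5,-12.5],0,1],[[-9,3.5,-13],0,1],[[-9,3.5,-13],0,1],[[-9,3.5,-13],0,1]])

```text
clock: 14.25
tcp_pos: [0.0276, 0.0702, 0.8398]
orientation: [-0.006, 0.895, 0.002, 0.447]
wrist_force: [-0.1, -0.2, -0.2]
finger_gap: 0.0854
```

```bash
python3 st.py; python3 - <<'E'
from workcell import env
import cv2
for n in("scene","top"): cv2.imwrite(f"pics/{n}2.png",env.read_camera(n)["pixels"][:,:,::-1])
E
```

```text
t 14.25 tcp [0.0276 0.0702 0.8398] gap 0.0854 F [-0.1 -0.2 -0.2] T [-0.01  0.63  0.01]
q [ 0.065 -0.428  1.264  2.337 -0.039  1.613] tau [ 0.  24.1  0.2 -7.8 -0.1 -0. ]
tool axes (cols)
 [[ 0.601   0.0085  0.7992]
 [-0.0029 -0.9999  0.0129]
 [ 0.7993 -0.0101 -0.6009]] z elev -36.93 az 0.92
```

The picture shows the arm folded up and clear of the bench, with nothing on it disturbed. I continue tilting.

>>> apply_moves(moves=[[[-7,-1,-10],0,1],[[-7.5,-1,-10.5],0,1],[[-7.5,-1,-11],0,1],[[-8,-1,-12],0,1],[[-8,-1,-12],0,1],[[-8.5,-1,-12.5],0,1],[[-8.5,-1,-12.5],0,1],[[-9,-1,-13],0,1],[[-9,-1,-13],0,1],[[-9,-1,-13],0,1]])

```text
clock: 15.6
tcp_pos: [-0.0347, 0.0654, 0.8399]
orientation: [-0.012, 0.871, 0.004, 0.491]
wrist_force: [0.2, -0.3, 0.1]
finger_gap: 0.0851
```

```bash
python3 st.py
```

```text
t 15.6 tcp [-0.0347  0.0654  0.8399] gap 0.0851 F [ 0.2 -0.3  0.1] T [-0.03  0.75  0.05]
q [ 0.077 -0.529  1.264  2.337 -0.04   1.616] tau [-0.  32.  -2.2 -8.4 -0.1  0. ]
tool axes (cols)
 [[ 0.5173  0.0198  0.8556]
 [-0.0047 -0.9997  0.026 ]
 [ 0.8558 -0.0175 -0.5171]] z elev -31.14 az 1.74
```

>>> apply_moves(moves=[[[-7,-1,-10],0,1],[[-7.5,-1,-10.5],0,1],[[-7.5,-1,-11],0,1],[[-8,-1,-12],0,1],[[-8,-1,-12],0,1],[[-8.5,-1,-12.5],0,1],[[-8.5,-1,-12.5],0,1],[[-9,-1,-13],0,1],[[-9,-1,-13],0,1],[[-9,-1,-13],0,1]])

```text
clock: 16.85
tcp_pos: [-0.0965, 0.0624, 0.8337]
orientation: [-0.018, 0.845, 0.007, 0.535]
wrist_force: [-0.6, -0.4, -0.1]
finger_gap: 0.0854
```

```bash
python3 st.py
```

```text
t 16.85 tcp [-0.0965  0.0624  0.8337] gap 0.0854 F [-0.6 -0.4 -0.1] T [-0.05  0.78  0.04]
q [ 0.079 -0.632  1.264  2.337 -0.034  1.612] tau [ 0.  39.4 -4.5 -8.9 -0.1  0. ]
tool axes (cols)
 [[ 0.4276  0.0302  0.9035]
 [-0.008  -0.9993  0.0372]
 [ 0.9039 -0.0231 -0.4271]] z elev -25.28 az 2.36
```

>>> apply_moves(moves=[[[-7,-1.5,-10],0,1],[[-7.5,-1.5,-10.5],0,1],[[-7.5,-1.5,-11],0,1],[[-8,-1.5,-12],0,1],[[-8,-1.5,-12],0,1],[[-8.5,-1.5,-12.5],0,1],[[-8.5,-1.5,-12.5],0,1],[[-9,-1.5,-13],0,1],[[-9,-1.5,-13],0,1],[[-9,-1.5,-13],0,1]])

```text
clock: 18.1
tcp_pos: [-0.1571, 0.0638, 0.8211]
orientation: [-0.023, 0.816, 0.009, 0.577]
wrist_force: [-0.1, -0.4, -1.0]
finger_gap: 0.0853
```

```bash
python3 st.py
```

```text
t 18.1 tcp [-0.1571  0.0638  0.8211] gap 0.0853 F [-0.1 -0.4 -1. ] T [-0.04  0.83  0.03]
q [ 0.069 -0.734  1.264  2.337 -0.018  1.606] tau [ 0.  46.4 -6.8 -9.2 -0.   0. ]
tool axes (cols)
 [[ 0.3331  0.0404  0.942 ]
 [-0.0123 -0.9988  0.0471]
 [ 0.9428 -0.0273 -0.3322]] z elev -19.4 az 2.86
```

>>> apply_moves(moves=[[[-7,-1.5,-10],0,1],[[-7.5,-1.5,-10.5],0,1],[[-7.5,-1.5,-11],0,1],[[-8,-1.5,-12],0,1],[[-8,-1.5,-12],0,1],[[-8.5,-1.5,-12.5],0,1],[[-8.5,-1.5,-12.5],0,1],[[-9,-1.5,-13],0,1],[[-9,-1.5,-13],0,1],[[-9,-1.5,-13],0,1]])

```text
clock: 19.35
tcp_pos: [-0.2164, 0.0653, 0.8024]
orientation: [-0.027, 0.785, 0.01, 0.618]
wrist_force: [-0.3, -0.3, -0.1]
finger_gap: 0.0855
```

```bash
python3 st.py
```

```text
t 19.35 tcp [-0.2164  0.0653  0.8024] gap 0.0855 F [-0.3 -0.3 -0.1] T [0.01 0.88 0.04]
q [ 0.062 -0.837  1.264  2.337 -0.004  1.603] tau [ 0.  52.9 -9.1 -9.5 -0.   0. ]
tool axes (cols)
 [[ 0.235   0.0504  0.9707]
 [-0.0176 -0.9983  0.0561]
 [ 0.9718 -0.0302 -0.2337]] z elev -13.51 az 3.31
```

```bash
cat > sim.py <<'E'
import numpy as np
from scipy.spatial.transform import Rotation as R
from scipy.optimize import least_squares
LO=np.array([-2.76,-.86,-1.03,-2.2,-1.47,-3.14]);HI=np.array([2.76,1.69,1.26,2.34,1.5,3.14])
P=dict(a=0,d=.232,L1=.52,L2=.41,o2=.057,lat=.08,p=.14,m=.30)
def Rz(a):c,s=np.cos(a),np.sin(a);return np.array([[c,-s,0],[s,c,0],[0,0,1]])
def Ry(a):c,s=np.cos(a),np.sin(a);return np.array([[c,0,s],[0,1,0],[-s,0,c]])
def fk(q,P=P,full=False):
    R1=Rz(q[0]);pt=R1@np.array([P["a"],P["lat"],0])+np.array([0,0,P["d"]])
    sh=pt.copy()
    pt=pt+R1@np.array([np.sin(q[1]),0,np.cos(q[1])])*P["L1"]
    el=pt.copy()
    b=q[1]-q[2]
    pt=pt+R1@(np.array([np.cos(b),0,-np.sin(b)])*P["L2"]+np.array([np.sin(b),0,np.cos(b)])*P["o2"])
    w4=pt.copy()
    pit=b+q[3]
    # wrist frame: X along tool at j5=0, Z perp in plane
    Rw=R1@Ry(pit)   # X -> (cos,0,-sin)
    pt=pt+Rw[:,0]*P["p"]; w5=pt.copy()
    R5=Rw@Rz(q[4])
    pt=pt+R5[:,0]*P["m"]
    # tool: z=R5 X ; x,y by q6
    B=np.column_stack([-R5[:,2],-R5[:,1]*1,R5[:,0]]) # placeholder x0,y0,z
    B[:,1]=np.cross(B[:,2],B[:,0])
    M=B@Rz(q[5]+P.get("o6",0))
    if full:return pt,M,[sh,el,w4,w5]
    return pt,M
def step(q,Tp,TM,w):
    def f(x):
        p,M=fk(x);return np.r_[p-Tp,w*R.from_matrix(TM@M.T).as_rotvec(),1e-4*(x-q)]
    s=least_squares(f,np.clip(q,LO+1e-6,HI-1e-6),bounds=(LO,HI),xtol=1e-8,ftol=1e-8,gtol=1e-8)
    return s.x
def call(q,rows,w=.65,clip=.0625,rc=np.radians(10.7)):
    p0,M0=fk(q);
    for (d,yaw) in rows:
        Tp=p0+M0@np.array(d)/100;TM=M0@Rz(np.radians(yaw))
        p,M=fk(q)
        dp=Tp-p;n=np.linalg.norm(dp)
        if n>clip:Tp=p+dp*clip/n
        rv=R.from_matrix(TM@M.T).as_rotvec();n=np.linalg.norm(rv)
        if n>rc:TM=R.from_rotvec(rv*rc/n).as_matrix()@M
        q=step(q,Tp,TM,w)
    return q
def rep(q):
    p,M=fk(q);return np.r_[p.round(3),np.degrees(np.arcsin(M[2,2])).round(1),np.degrees(np.arctan2(M[1,2],M[0,2])).round(1)],q.round(2)
E
python3 - <<'E'
from sim import *
D=[([-1.4696,.314,.045,1.3036,0,1.4312],[.1371,-.5579,.2304],[-.0007,.7869,-.6171,-.0007]),
([-.1485,.92351,1.26481,1.84402,.0041,1.4486],[.81395,-.03964,.29565],[.00256,.99933,-.0131,.034]),
([-.22876,.14827,-.31139,1.04225,.0094,1.3684],[.50438,-.0324,.17453],[.00278,.99931,-.01303,.03464]),
([.297,.224,1.265,2.337,-.066,1.883],[.3584,.1729,.6967],[-.01,.99,-.012,.14]),
([-.297,-.321,1.264,2.338,.252,1.342],[.131,.1217,.839],[-.009,.911,.019,.411]),
([.062,-.837,1.264,2.337,-.004,1.603],[-.2164,.0653,.8024],[-.027,.785,.01,.618])]
names=["a","d","L1","L2","o2","lat","p","m","o6"]
def f(x):
    Q=dict(zip(names,x));o=[]
    for q,p,qu in D:
        pt,M=fk(q,Q);M2=R.from_quat(np.array(qu)[[1,2,3,0]]).as_matrix()
        o+=list(pt-p)+list(.3*R.from_matrix(M2@M.T).as_rotvec())
    return o
best=None
for s in range(-3,4):
  for sg in (1,):
    r=least_squares(f,[0,.232,.52,.41,.057,.08,.14,.3,s*1.0])
    if best is None or r.cost<best.cost:best=r
print(best.cost,dict(zip(names,best.x.round(4))));print(np.array(f(best.x)).reshape(-1,6).round(4))
E
```

```text
2.281300385131136e-07 {'a': np.float64(-0.0001), 'd': np.float64(0.2331), 'L1': np.float64(0.5186), 'L2': np.float64(0.4095), 'o2': np.float64(0.0557), 'lat': np.float64(0.08), 'p': np.float64(0.1414), 'm': np.float64(0.2994), 'o6': np.float64(-4.7124)}
[[-0.     -0.      0.      0.0001  0.     -0.    ]
 [-0.      0.     -0.      0.     -0.     -0.    ]
 [ 0.      0.     -0.     -0.      0.     -0.    ]
 [ 0.0002 -0.0001 -0.      0.0001  0.0002  0.    ]
 [-0.0002  0.     -0.      0.0001 -0.0002  0.0001]
 [ 0.0001  0.0002  0.0001 -0.0001  0.     -0.0004]]
```

```bash
sed -i 's/^P=dict.*/P=dict(a=0,d=.2331,L1=.5186,L2=.4095,o2=.0557,lat=.08,p=.1414,m=.2994,o6=-4.7124)/' sim.py
python3 - <<'E'
from sim import *
push=[([-7,2,-10],0),([-7.5,3,-10.5],0),([-7.5,3,-11],0)]+[([-8,3.5,-12],0)]*2+[([-8.5,3.5,-12.5],0)]*2+[([-9,3.5,-13],0)]*3
pm=lambda y:[([d[0],y,d[2]],w) for d,w in push]
for w in(.4,.5,.6,.7):
    q=call(np.array([-.229,.148,-.311,1.042,.009,1.368]),[([x,-9,-15],0) for x in(6,12,18,24,35,60,80,100,100,100)],w)
    print(w,*rep(q), "true .863,.035,.260 -82.7 -2.2")
    q=call(np.array([-.01,.315,1.262,2.334,-.007,1.587]),[([-114,0,-164],0)]*10,w);print("  ",*rep(q),"true .358 .173 .697 -73.8 3.4")
    q=call(np.array([.098,.014,1.26,2.337,-.041,1.686]),[([d[0],y,d[2]],0) for (d,_),y in zip(push,(3,3.5,4,4,4.5,4.5,5,5,5,5))],w);print("  ",*rep(q),"true .191 .073 .814 -50.8 -2.4")
    q=call(np.array([-.152,-.184,1.26,2.337,.07,1.512]),pm(-1),w);print("  ",*rep(q),"true .131 .122 .839 -41.5 2.4")
    q=call(np.array([.065,-.428,1.26,2.337,-.039,1.613]),pm(-1),w);print("  ",*rep(q),"true -.035 .065 .84 -31.1 1.7")
E
```

```text
0.4 [ 8.94e-01  3.50e-02  2.73e-01 -7.81e+01 -1.60e+00] [-0.05  0.96  1.26  1.66  0.    1.54] true .863,.035,.260 -82.7 -2.2
   [  0.079   0.109   0.679 -74.9     8.4  ] [ 0.58 -0.29  0.72  2.34 -0.11  2.16] true .358 .173 .697 -73.8 3.4
   [  0.149   0.069   0.783 -56.2    -3.   ] [ 0.18 -0.23  1.12  2.34 -0.13  1.75] true .191 .073 .814 -50.8 -2.4
   [  0.061   0.08    0.807 -45.5    -0.4  ] [-0.01 -0.4   1.15  2.34  0.    1.62] true .131 .122 .839 -41.5 2.4
   [ -0.093   0.072   0.799 -31.2     2.   ] [ 0.05 -0.67  1.13  2.34 -0.01  1.6 ] true -.035 .065 .84 -31.1 1.7
0.5 [ 8.77e-01  3.40e-02  2.65e-01 -8.07e+01 -2.20e+00] [-0.05  0.97  1.26  1.7   0.    1.54] true .863,.035,.260 -82.7 -2.2
   [  0.079   0.109   0.671 -76.7     5.2  ] [ 0.58 -0.29  0.69  2.34 -0.11  2.17] true .358 .173 .697 -73.8 3.4
   [  0.151   0.075   0.772 -58.4    -2.   ] [ 0.15 -0.23  1.08  2.34 -0.1   1.73] true .191 .073 .814 -50.8 -2.4
   [  0.065   0.078   0.8   -47.1    -0.9  ] [-0.01 -0.4   1.12  2.34 -0.01  1.62] true .131 .122 .839 -41.5 2.4
   [ -0.087   0.071   0.791 -33.2     1.7  ] [ 0.05 -0.67
[... 511 characters left out ...]
-41.5 2.4
   [ -0.083   0.07    0.787 -34.4     1.4  ] [ 0.05 -0.66  1.07  2.34 -0.02  1.6 ] true -.035 .065 .84 -31.1 1.7
0.7 [ 8.60e-01  3.40e-02  2.57e-01 -8.32e+01 -3.20e+00] [-0.05  0.97  1.26  1.74 -0.    1.54] true .863,.035,.260 -82.7 -2.2
   [  0.079   0.109   0.664 -78.1     1.7  ] [ 0.58 -0.28  0.66  2.34 -0.11  2.17] true .358 .173 .697 -73.8 3.4
   [  0.153   0.079   0.763 -60.4    -0.9  ] [ 0.13 -0.23  1.05  2.34 -0.07  1.71] true .191 .073 .814 -50.8 -2.4
   [  0.068   0.075   0.791 -49.     -1.6  ] [-0.   -0.4   1.09  2.34 -0.02  1.63] true .131 .122 .839 -41.5 2.4
   [ -0.081   0.07    0.784 -35.1     1.3  ] [ 0.05 -0.66  1.06  2.34 -0.02  1.6 ] true -.035 .065 .84 -31.1 1.7
```

```bash
cat >> sim.py <<'E'
def jac(q):
    J=np.zeros((6,6));p,M=fk(q)
    for i in range(6):
        d=np.zeros(6);d[i]=1e-6;p2,M2=fk(q+d)
        J[:3,i]=(p2-p)/1e-6;J[3:,i]=R.from_matrix(M2@M.T).as_rotvec()/1e-6
    return J
CFG=dict(lam=.05,N=30,w=1.,vmax=None)
def step2(q,Tp,TM,c):
    q0=q.copy();W=np.r_[1,1,1,c["w"],c["w"],c["w"]]
    for _ in range(c["N"]):
        p,M=fk(q);e=np.r_[Tp-p,R.from_matrix(TM@M.T).as_rotvec()]*W
        J=jac(q)*W[:,None]
        dq=J.T@np.linalg.solve(J@J.T+c["lam"]**2*np.eye(6),e)
        if c.get("dqmax"):
            m=np.abs(dq).max()
            if m>c["dqmax"]:dq*=c["dqmax"]/m
        q=np.clip(q+dq,LO,HI)
        if np.linalg.norm(dq)<1e-5:break
    return q
SP=np.array([2.57,2.57,3.14,3.14,3.14,3.14])*.7/8
def call2(q,rows,c=CFG,clip=.0625,rc=np.radians(10.7),tr=None):
    p0,M0=fk(q)
    for (d,yaw) in rows:
        Tp=p0+M0@np.array(d)/100;TM=M0@Rz(np.radians(yaw))
        p,M=fk(q);dp=Tp-p;n=np.linalg.norm(dp)
        if n>clip:Tp=p+dp*clip/n
        rv=R.from_matrix(TM@M.T).as_rotvec();n=np.linalg.norm(rv)
        if n>rc:TM=R.from_rotvec(rv*rc/n).as_matrix()@M
        qn=step2(q,Tp,TM,c);k=np.max(np.abs(qn-q)/SP)
        q=q+(qn-q)/max(1,k)
        if tr is not None:tr.append(rep(q))
    return q
E
cat > t.py <<'E'
from sim import *
push=[([-7,2,-10],0),([-7.5,3,-10.5],0),([-7.5,3,-11],0)]+[([-8,3.5,-12],0)]*2+[([-8.5,3.5,-12.5],0)]*2+[([-9,3.5,-13],0)]*3
pm=lambda y:[([d[0],y,d[2]],w) for d,w in push]
T=[(np.array([-.229,.148,-.311,1.042,.009,1.368]),[([x,-9,-15],0) for x in(6,12,18,24,35,60,80,100,100,100)],[.863,.035,.260,-82.7,-2.2]),
(np.array([-.01,.315,1.26,2.334,-.007,1.587]),[([-114,0,-164],0)]*10,[.358,.173,.697,-73.8,3.4]),
(np.array([.098,.014,1.26,2.337,-.041,1.686]),[([d[0],y,d[2]],0) for (d,_),y in zip(push,(3,3.5,4,4,4.5,4.5,5,5,5,5))],[.191,.073,.814,-50.8,-2.4]),
(np.array([-.152,-.184,1.26,2.337,.07,1.512]),pm(-1),[.131,.122,.839,-41.5,2.4]),
(np.array([.065,-.428,1.26,2.337,-.039,1.613]),pm(-1),[-.035,.065,.84,-31.1,1.7])]
if __name__=="__main__":
  for c in (dict(lam=.05,N=30,w=1.),dict(lam=.05,N=30,w=.5),dict(lam=.05,N=30,w=.3),dict(lam=.01,N=30,w=1),dict(lam=.1,N=30,w=1.),dict(lam=.05,N=5,w=1.),dict(lam=.05,N=1,w=1.),dict(lam=.05,N=100,w=1.,dqmax=.1)):
    print(c)
    for q,r,t in T:
        q2=call2(q,r,c);a,b=rep(q2);print("   ",a,b,"true",t)
E
python3 t.py
```

```text
{'lam': 0.05, 'N': 30, 'w': 1.0}
    [ 7.050e-01  4.800e-02  1.530e-01 -6.790e+01  1.779e+02] [-0.04  1.13  1.26  2.09 -0.    1.55] true [0.863, 0.035, 0.26, -82.7, -2.2]
    [ 4.35e-01  7.00e-02  6.55e-01 -8.01e+01 -2.80e+00] [-0.02  0.32  1.26  2.34 -0.01  1.58] true [0.358, 0.173, 0.697, -73.8, 3.4]
    [  0.35   -0.098   0.761 -59.9    -3.6  ] [-0.79  0.08  1.26  2.34  0.34  0.87] true [0.191, 0.073, 0.814, -50.8, -2.4]
    [  0.177   0.386   0.73  -49.9     3.8  ] [ 1.4   0.29  1.26  2.34 -0.68  3.  ] true [0.131, 0.122, 0.839, -41.5, 2.4]
    [ 3.40e-02  7.80e-02  8.37e-01 -3.78e+01  1.00e+00] [ 0.03 -0.42  1.26  2.34 -0.01  1.59] true [-0.035, 0.065, 0.84, -31.1, 1.7]
{'lam': 0.05, 'N': 30, 'w': 0.5}
    [ 8.48e-01  4.50e-02  2.15e-01 -8.60e+01 -5.80e+00] [-0.04  0.93  1.08  1.64 -0.    1.56] true [0.863, 0.035, 0.26, -82.7, -2.2]
    [ 4.32e-01  7.00e-02  6.59e-01 -7.96e+01 -2.40e+00] [-0.02  0.31  1.26  2.34 -0.    1.58] true [0.358, 0.173, 0.697, -73.8, 3.4]
    [  0.348  -0.111   0.763 -59.2    -4.8  ] [-0.84  0.08  1.26  2.34  0.36  0.83] true [0.191, 0.073, 0.814, -50.8,
[... 3656 characters left out ...]
]
{'lam': 0.05, 'N': 100, 'w': 1.0, 'dqmax': 0.1}
    [ 7.050e-01  4.800e-02  1.530e-01 -6.780e+01  1.779e+02] [-0.04  1.13  1.26  2.09 -0.    1.55] true [0.863, 0.035, 0.26, -82.7, -2.2]
    [ 4.35e-01  7.00e-02  6.55e-01 -8.01e+01 -2.80e+00] [-0.02  0.32  1.26  2.34 -0.01  1.58] true [0.358, 0.173, 0.697, -73.8, 3.4]
    [  0.35   -0.098   0.761 -59.9    -3.6  ] [-0.79  0.08  1.26  2.34  0.34  0.87] true [0.191, 0.073, 0.814, -50.8, -2.4]
    [  0.177   0.386   0.73  -49.9     3.8  ] [ 1.4   0.29  1.26  2.34 -0.68  3.  ] true [0.131, 0.122, 0.839, -41.5, 2.4]
    [ 3.40e-02  7.80e-02  8.37e-01 -3.78e+01  1.00e+00] [ 0.03 -0.42  1.26  2.34 -0.01  1.59] true [-0.035, 0.065, 0.84, -31.1, 1.7]
```

```bash
cat > g.py <<'E'
from t import *
import itertools
from multiprocessing import Pool
def ev(a):
    lam,w,N=a;c=dict(lam=lam,N=N,w=w);e=[];o=[]
    for q,r,t in T:
        p,M=fk(call2(q,r,c));x,_=rep(call2(q,r,c))
        el,az=np.radians(t[3]),np.radians(t[4]);z=np.array([np.cos(el)*np.cos(az),np.cos(el)*np.sin(az),np.sin(el)])
        e+=[np.linalg.norm(p-np.array(t[:3]))*3,np.linalg.norm(M[:,2]-z)*3]
        o.append(x)
    return sum(np.minimum(e,.5)),a,np.round(e,2)
if __name__=="__main__":
    G=list(itertools.product((.01,.03,.1,.15,.2,.3,.5),(.1,.2,.3,.5,.7,1.),(1,3,10,40)))
    with Pool() as p: res=p.map(ev,G,chunksize=2)
    res.sort(key=lambda r:r[0])
    for r in res[:10]:print(r[0].round(3),r[1],r[2])
E
nproc; time python3 g.py
```

```text
4
1.359 (0.15, 0.5, 1) [0.04 0.02 0.34 0.21 0.05 0.16 0.17 0.17 0.09 0.12]
1.417 (0.15, 0.7, 1) [0.07 0.07 0.35 0.15 0.09 0.22 0.16 0.21 0.05 0.07]
1.446 (0.1, 0.3, 1) [0.07 0.12 0.34 0.18 0.07 0.18 0.16 0.14 0.08 0.11]
1.5 (0.15, 1.0, 1) [0.08 0.12 0.35 0.12 0.11 0.25 0.15 0.24 0.03 0.04]
1.521 (0.3, 0.5, 40) [0.02 0.   0.41 0.19 0.08 0.2  0.21 0.18 0.15 0.09]
1.528 (0.3, 0.5, 10) [0.04 0.   0.4  0.19 0.08 0.2  0.21 0.18 0.15 0.09]
1.538 (0.2, 0.5, 3) [0.04 0.07 0.37 0.31 0.03 0.09 0.19 0.15 0.12 0.18]
1.548 (0.2, 0.5, 1) [0.14 0.02 0.34 0.29 0.02 0.09 0.18 0.16 0.12 0.18]
1.552 (0.3, 0.5, 3) [0.03 0.05 0.38 0.18 0.08 0.2  0.21 0.18 0.15 0.09]
1.556 (0.3, 0.7, 3) [0.06 0.05 0.37 0.11 0.08 0.29 0.2  0.23 0.13 0.03]
real	3m37.623s
user	13m41.328s
sys	0m0.450s
```

```bash
cat > feas.py <<'E'
from sim import *
rng=np.random.default_rng(0)
def tvec(A,e):
    A,e=np.radians(A),np.radians(e);return np.array([np.cos(e)*np.cos(A),np.cos(e)*np.sin(A),-np.sin(e)])
def ik(Tp,t,n=6):
    best=9,None
    for k in range(n):
        q0=LO[:5]+rng.random(5)*(HI-LO)[:5];q0[0]=np.arctan2(Tp[1],Tp[0])+rng.normal()*.6
        q0=np.clip(q0,LO[:5]+.01,HI[:5]-.01)
        f=lambda x:np.r_[(fk(np.r_[x,0])[0]-Tp)*3,fk(np.r_[x,0])[1][:,2]-t]
        s=least_squares(f,q0,bounds=(LO[:5],HI[:5]))
        if s.cost<best[0]:best=s.cost,s.x
        if s.cost<1e-9:break
    return best
if __name__=="__main__":
    G=np.array([.4958,.003,.05]);S=np.array([.453,-.2615,.13])
    for nm,X in(("rest",G),("sleeve",S)):
        print(nm);print("e\\A",*[f"{a:5d}" for a in range(-90,91,15)])
        for e in(0,10,20,30,40,50,60):
            row=[]
            for A in range(-90,91,15):
                t=tvec(A,e);c,x=ik(X+.019*t,t);row.append("  ok " if c<1e-8 else f"{np.sqrt(2*c):5.2f}")
            print(f"{e:3d}",*row)
E
python3 feas.py
```

```text
rest
e\A   -90   -75   -60   -45   -30   -15     0    15    30    45    60    75    90
  0   ok    ok   0.00  0.14  0.30  0.46  0.42  0.35  0.19  0.04   ok    ok    ok 
 10   ok    ok    ok   0.17  0.36  0.46  0.47  0.37  0.18   ok    ok    ok    ok 
 20   ok    ok    ok   0.12  0.30  0.45  0.51  0.37  0.18   ok    ok    ok    ok 
 30   ok    ok    ok   0.08  0.23  0.35  0.38  0.30  0.14   ok    ok    ok    ok 
 40   ok    ok    ok   0.02  0.14  0.23  0.25  0.20  0.08   ok    ok    ok    ok 
 50   ok    ok    ok    ok   0.04  0.10  0.12  0.08   ok    ok    ok    ok    ok 
 60   ok    ok    ok    ok    ok    ok    ok    ok    ok    ok    ok    ok    ok 
sleeve
e\A   -90   -75   -60   -45   -30   -15     0    15    30    45    60    75    90
  0  0.00  0.15  0.30  0.45  0.59  0.40  0.22  0.07   ok    ok    ok    ok   0.05
 10   ok   0.14  0.32  0.46  0.52  0.39  0.18   ok    ok    ok    ok    ok    ok 
 20   ok   0.07  0.23  0.35  0.39  0.30  0.13   ok    ok    ok    ok    ok    ok 
 30   ok   0.00  0.14  0.23  0.26  0.19  0.06   ok    ok    ok    ok    ok    ok 
 40   ok    ok   0.04  0.11  0.12  0.08   ok    ok    ok    ok    ok    ok    ok 
 50   ok    ok    ok    ok    ok    ok    ok    ok    ok    ok    ok    ok    ok 
 60   ok    ok    ok    ok    ok    ok    ok    ok    ok    ok    ok    ok    ok
```

```bash
cat > plan.py <<'E'
from sim import *
C1=dict(lam=.15,N=1,w=.5);C2=dict(lam=.3,N=10,w=.5);C3=dict(lam=.1,N=1,w=.3)
q0=np.array([.062,-.837,1.26,2.337,-.004,1.603])
def go(q,X,c,yaw=0):
    p,M=fk(q);d=M.T@(np.array(X)-p)*100
    return call2(q,[(d,yaw)]*10,c)
if __name__=="__main__":
    seqs={"direct":[(.1,.05,.7),(.45,0,.35)]+[(.51,0,.05)]*8,
    "right":[(.1,.0,.7),(.4,-.3,.35)]+[(.51,0,.05)]*8,
    "left":[(.1,.1,.7),(.4,.3,.35)]+[(.51,0,.05)]*8,
    "right2":[(.1,.0,.7),(.45,-.4,.2)]+[(.45,-.1,.05)]*8,}
    for k,s in seqs.items():
        for c in(C1,C3):
            q=q0;print(k,c)
            for X in s:
                q=go(q,X,c);print("   ",X,*rep(q))
E
python3 plan.py
```

```text
direct {'lam': 0.15, 'N': 1, 'w': 0.5}
    (0.1, 0.05, 0.7) [  0.232   0.085   0.673 -30.3     1.9  ] [ 0.15 -0.86 -0.09  1.3  -0.1   1.63]
    (0.45, 0, 0.35) [ 4.53e-01  1.10e-02  3.51e-01 -3.05e+01  7.00e-01] [-0.38 -0.75 -0.97  0.35  0.34  1.36]
    (0.51, 0, 0.05) [  0.583  -0.041   0.289 -27.7     0.1  ] [-0.38 -0.31 -1.03 -0.21  0.34  1.35]
    (0.51, 0, 0.05) [  0.636  -0.051   0.275 -24.6    -0.5  ] [-0.35 -0.13 -1.03 -0.45  0.31  1.36]
    (0.51, 0, 0.05) [  0.66   -0.053   0.285 -21.1    -0.9  ] [-0.34 -0.07 -1.03 -0.57  0.3   1.37]
    (0.51, 0, 0.05) [  0.674  -0.055   0.307 -17.6    -1.3  ] [-0.33 -0.05 -1.03 -0.66  0.29  1.37]
    (0.51, 0, 0.05) [  0.683  -0.056   0.333 -13.9    -1.6  ] [-0.33 -0.04 -1.03 -0.73  0.29  1.37]
    (0.51, 0, 0.05) [  0.689  -0.057   0.362 -10.1    -1.9  ] [-0.32 -0.04 -1.03 -0.8   0.29  1.37]
    (0.51, 0, 0.05) [ 0.693 -0.057  0.392 -6.3   -2.   ] [-0.32 -0.04 -1.03 -0.87  0.28  1.37]
    (0.51, 0, 0.05) [ 0.695 -0.057  0.423 -2.3   -2.1  ] [-0.32 -0.05 -1.03 -0.94  0.28  1.36]
direct {'lam': 0.1, 'N': 1, 'w': 0.3}
    (0.1, 0.05, 0.7) [
[... 6536 characters left out ...]
5) [  0.555  -0.215   0.274 -26.2    -7.9  ] [-0.79 -0.22 -1.03 -0.26  0.58  1.01]
    (0.45, -0.1, 0.05) [  0.567  -0.217   0.299 -23.2    -8.8  ] [-0.77 -0.23 -1.03 -0.32  0.56  1.02]
    (0.45, -0.1, 0.05) [  0.572  -0.217   0.328 -20.1    -9.6  ] [-0.76 -0.25 -1.03 -0.36  0.55  1.02]
    (0.45, -0.1, 0.05) [  0.574  -0.217   0.359 -16.9   -10.3  ] [-0.76 -0.29 -1.03 -0.4   0.55  1.02]
    (0.45, -0.1, 0.05) [  0.572  -0.214   0.392 -13.6   -10.8  ] [-0.76 -0.33 -1.03 -0.42  0.55  1.01]
    (0.45, -0.1, 0.05) [  0.567  -0.209   0.427 -10.4   -11.2  ] [-0.75 -0.38 -1.03 -0.44  0.55  1.01]
    (0.45, -0.1, 0.05) [  0.559  -0.2     0.463  -7.    -11.5  ] [-0.75 -0.43 -1.03 -0.45  0.55  1.  ]
```

```bash
cat > rs.py <<'E'
from plan import *
from multiprocessing import Pool
def job(seed):
    r=np.random.default_rng(seed);out=[]
    for _ in range(60):
        q=LO+(HI-LO)*r.random(6)
        for i in (0,1,2,3,4):
            u=r.random()
            if u<.3:q[i]=LO[i] if r.random()<.5 else HI[i]
        p,M=fk(q,full=False);pt,_,pts=fk(q,full=True)
        el=np.degrees(np.arcsin(M[2,2]))
        if not(-60<el<0) or pt[2]<.15 or pts[3][2]<.15 or pts[2][2]<.15 or np.hypot(*pt[:2])<.15: continue
        d=r.normal(size=3);d/=np.linalg.norm(d)
        q1=call2(q,[(M.T@d*150,0)]*10,C1)
        p1,M1=fk(q1)
        rv=np.degrees(R.from_matrix(M1@M.T).as_rotvec())
        if p1[2]<.1: continue
        out.append((rv,el,np.degrees(np.arctan2(M[1,2],M[0,2])),q,d,q1,p1))
    return out
if __name__=="__main__":
    with Pool() as p: o=sum(p.map(job,range(120)),[])
    print(len(o))
    for nm,key in(("total",lambda x:-np.linalg.norm(x[0])),("az+",lambda x:-x[0][2]),("az-",lambda x:x[0][2])):
        o.sort(key=key);print(nm)
        for x in o[:8]:print("  ",x[0].round(1),"el",round(x[1]),"q",x[3].round(2),"d",x[4].round(2),"->",x[5].round(2),x[6].round(2))
E
python3 rs.py
```

```text
1873
total
   [-6.4 -1.5 52.5] el -1 q [ 1.28 -0.53  0.54 -2.2   1.42  1.36] d [ 0.87  0.31 -0.39] -> [ 2.28 -0.83  0.25 -2.2   1.5   1.47] [-0.03 -0.55  0.95]
   [-35.8  38.2   2.6] el -48 q [ 0.62 -0.86 -0.85  1.02  0.49 -0.15] d [-0.49 -0.86  0.15] -> [ 0.76 -0.86 -0.74  2.    0.42 -0.07] [-0.23  0.06  0.28]
   [ -2.7   3.6 -47.2] el -17 q [ 2.76 -0.37 -0.79  2.34 -0.68  2.84] d [-0.4  -0.7  -0.59] -> [ 2.76  0.26 -0.99  1.54  0.12  3.08] [ 0.05 -0.14  0.21]
   [ -1.3   0.6 -46.2] el 0 q [ 0.36 -0.86 -0.56  0.31  1.33  3.06] d [-0.01 -1.   -0.01] -> [-0.62 -0.34 -0.55  0.2   1.5   2.66] [0.54 0.08 0.62]
   [ 3.9 -1.1 45.9] el -1 q [-1.77 -0.02  1.26 -2.01  1.5   2.57] d [-0.8   0.52  0.3 ] -> [-0.97 -0.54  1.26 -0.98  1.5   2.12] [-0.01  0.68  1.12]
   [26.4 36.5  5. ] el -30 q [-0.86 -0.86  1.26 -2.2   1.01  0.67] d [ 0.07 -0.96 -0.28] -> [-0.46 -0.55  1.26 -2.2   1.14  1.21] [-0.37  0.58  0.86]
   [-34.6   9.6  27.3] el -54 q [-1.55 -0.86  0.28  2.34  0.52  3.06] d [-0.91 -0.07  0.4 ] -> [-0.64 -0.58  1.05  2.34 -0.05  3.14] [0.01 0.07 0.79]
   [-20.8 -38.   -8.9] el -5 q [ 2.76
[... 1804 characters left out ...]
  -1.47  1.76] d [-0.22  0.97  0.  ] -> [ 0.15 -0.86  0.58 -2.2  -1.47  1.34] [-0.51 -0.3   0.9 ]
   [ -1.1   0.4 -41.5] el -1 q [-1.8  -0.53 -1.03 -0.3   1.48  2.08] d [-0.92 -0.11  0.37] -> [-2.54  0.42  0.05 -0.22  1.5   2.1 ] [-0.42 -0.75  0.58]
   [ -0.9   0.1 -40.5] el -1 q [-1.1  -0.28 -0.8  -0.18  1.5  -1.4 ] d [-0.85 -0.24  0.47] -> [-1.81  0.13 -0.22  0.03  1.5  -1.46] [ 0.22 -0.69  0.6 ]
   [ -2.6   0.8 -39.7] el -35 q [ 2.76  0.2   0.04  2.34 -0.31 -2.82] d [ 0.24 -0.96 -0.12] -> [ 2.76 -0.08 -0.38  2.22  0.28 -2.45] [-0.08 -0.14  0.43]
   [-12.1 -11.4 -35.7] el -1 q [ 2.76 -0.15  1.26  1.54  1.5   2.17] d [-0.26  0.89  0.38] -> [2.13 0.7  1.26 0.47 1.5  2.67] [-0.76  0.49  0.91]
```

```bash
cat > mpc.py <<'E'
from plan import *
from multiprocessing import Pool
import sys,time
def fastfk_check(q):
    p,M,(sh,el,w4,w5)=fk(q,full=True)
    pen=0
    for X in(p,w5,w4,.5*(p+w5)):
        if X[2]<.2:pen+=(.2-X[2])*20
        r=np.hypot(X[0],X[1])
        if X[2]<.40 and r<.2:pen+=(.2-r)*20
    # tool segment vs upper arm segment
    S=np.array([sh+(el-sh)*u for u in np.linspace(0,1,5)]);Tt=np.array([w5+(p-w5)*u for u in np.linspace(0,1,4)])
    d=np.linalg.norm(S[:,None]-Tt[None],axis=2).min()
    if d<.16:pen+=(.16-d)*20
    return pen
def run(q,seq,c):
    pen=0
    for X in seq:
        p,M=fk(q);d=M.T@(X-p)*100
        for h in range(2):
            pass
        q=call2c(q,d,c)
        pen+=fastfk_check(q)
    return q,pen
def call2c(q,d,c):
    return call2(q,[(d,0)]*10,c)
G=np.array([.026,.9997,0])
def cost(q,sgn=1):
    p,M=fk(q);t=M[:,2];e=-np.arcsin(t[2]);A=np.degrees(np.arctan2(t[1],t[0]))
    mis=np.degrees(np.arccos(np.clip(sgn*t@G,-1,1))-(np.pi/2-e))
    lo,hi=(36,58) if sgn>0 else (-78,-58)
    return abs(mis)/5+max(0,lo-A)/5+max(0,A-hi)/5
def evalseq(a):
    q,seq,sgn,end=a;tot=0
    for c in(C1,C3):
        qq,pen=run(q,seq,c);tot+=cost(qq,sgn)+pen
        p,_=fk(qq);tot+=.5*max(0,np.linalg.norm(p-end)-.3)/.6
    return tot/2
def solve(q,H,sgn=1,end=np.array([.43,0,.25]),n=160,it=7,seed=0,pool=None):
    r=np.random.default_rng(seed);p,_=fk(q)
    mu=None;best=(9e9,None)
    for k in range(it):
        S=[]
        for j in range(n*(3 if k==0 else 1)):
            if k==0:
                X=p;s=[]
                for h in range(H):
                    X=X+r.normal(size=3)*.4;X[2]=np.clip(X[2],.2,1.1);X[:2]=np.clip(X[:2],-.7,.8);s.append(X)
            else:
                b=el[r.integers(len(el))];s=[x+r.normal(size=3)*sd for x in b]
            S.append(np.array(s))
        if k>0:S=list(el)+S
        c=pool.map(evalseq,[(q,s,sgn,end) for s in S],chunksize=8)
        o=np.argsort(c);el=[S[i] for i in o[:12]];sd=.25*.65**k
        best=(c[o[0]],S[o[0]])
    return best
if __name__=="__main__":
    q=np.array(eval(sys.argv[1]));sgn=int(sys.argv[2]);Hs=eval(sys.argv[3])
    with Pool() as pool:
        for H in Hs:
            t0=time.time();c,s=solve(q,H,sgn,pool=pool);print("H",H,"cost",round(c,3),round(time.time()-t0))
            for cc in(C1,C3):
                qq=q
                for X in s:
                    qq=call2c(qq,fk(qq)[1].T@(X-fk(qq)[0])*100,cc);print("   ",X.round(2),*rep(qq))
            p,M=fk(q);print("first move tool cm",(M.T@(s[0]-p)*100).round(1))
E
export OMP_NUM_THREADS=1; timeout 570 python3 mpc.py "[.062,-.837,1.26,2.337,-.004,1.603]" 1 "[3,4]"
```

```text
H 3 cost 0.082 112
    [0.16 0.69 0.36] [  0.22    0.22    0.779 -22.      5.6  ] [-0.88 -0.86  0.35  1.83  0.88  1.24]
    [-0.03  0.01  0.44] [ 3.65e-01  1.00e-02  4.38e-01 -2.87e+01  8.30e+00] [-1.08 -0.86 -0.67  1.2   0.97  0.98]
    [0.13 0.52 0.35] [  0.255   0.212   0.322 -33.2    39.7  ] [-1.01 -0.86 -0.87  1.76  0.98  0.98]
    [0.16 0.69 0.36] [  0.318   0.119   0.612 -26.5    12.8  ] [-1.   -0.86 -0.21  1.62  1.    1.06]
    [-0.03  0.01  0.44] [  0.325   0.067   0.441 -33.5    12.2  ] [-1.2  -0.86 -0.57  1.62  0.97  0.73]
    [0.13 0.52 0.35] [  0.246   0.243   0.432 -32.5    38.4  ] [-1.13 -0.86 -0.61  2.16  0.96  0.75]
first move tool cm [-35.1 -59.   50.2]
H 4 cost 0.237 159
    [0.41 0.27 0.27] [  0.368   0.076   0.577 -27.6     7.2  ] [-0.4  -0.86 -0.44  0.96  0.46  1.44]
    [ 0.24 -0.22  0.65] [  0.4    -0.084   0.629 -27.7     4.2  ] [-1.14 -0.57 -0.15  1.4   0.98  0.8 ]
    [0.07 0.64 0.46] [  0.321   0.087   0.489 -32.3    13.1  ] [-1.14 -0.86 -0.46  1.67  0.98  0.76]
    [-0.11  0.85  0.06] [  0.26    0.22    0.338 -31.9    37.8  ] [-1.16 -0.86 -0.86  1.94  0.97  0.65]
    [0.41 0.27 0.27] [  0.387   0.14    0.337 -32.1    16.3  ] [-0.08 -0.86 -0.99  0.46  0.31  1.59]
    [ 0.24 -0.22  0.65] [  0.38   -0.085   0.571 -33.2    10.6  ] [-1.21 -0.48 -0.17  1.63  0.97  0.49]
    [0.07 0.64 0.46] [  0.277   0.175   0.523 -35.4    19.8  ] [-1.17 -0.86 -0.29  2.06  0.95  0.54]
    [-0.11  0.85  0.06] [  0.234   0.247   0.421 -34.6    40.6  ] [-1.12 -0.86 -0.62  2.16  0.92  0.56]
first move tool cm [-36.6 -15.7  74.8]
```

>>> apply_moves(moves=[[[-35,-59,50],0,1],[[-35,-59,50],0,1],[[-35,-59,50],0,1],[[-35,-59,50],0,1],[[-35,-59,50],0,1],[[-35,-59,50],0,1],[[-35,-59,50],0,1],[[-35,-59,50],0,1],[[-35,-59,50],0,1],[[-35,-59,50],0,1]])

```text
clock: 20.6
tcp_pos: [0.0114, 0.4129, 0.8044]
orientation: [-0.029, 0.786, 0.012, 0.618]
wrist_force: [0.4, 0.0, -0.5]
finger_gap: 0.0854
```

```bash
python3 st.py
```

```text
t 20.6 tcp [0.0114 0.4129 0.8044] gap 0.0854 F [ 0.4  0.  -0.5] T [-0.03  0.85  0.04]
q [-0.788 -0.861  1.124  2.337  0.819  1.341] tau [ 2.  52.8 -7.5 -8.2  0.4  0.2]
tool axes (cols)
 [[ 0.2369  0.0547  0.97  ]
 [-0.0175 -0.998   0.0605]
 [ 0.9714 -0.0313 -0.2355]] z elev -13.62 az 3.57
```

```bash
export OMP_NUM_THREADS=1; timeout 570 python3 mpc.py "[-.788,-.86,1.124,2.337,.819,1.341]" 1 "[2,3]"; python3 - <<'E'
from plan import *
# compare models on last call
for c in (C1,C2,C3,dict(lam=.05,N=40,w=1),dict(lam=.02,N=40,w=.3)): print(c,*rep(call2(q0,[([-35,-59,50],0)]*10,c)))
for w in(.3,.65,1,2): print("lsq",w,*rep(call(q0,[([-35,-59,50],0)]*10,w)))
E
```

```text
H 2 cost 0.173 66
    [-0.04  0.23  0.13] [  0.344   0.061   0.557 -28.7     9.1  ] [-0.94 -0.86 -0.38  1.36  0.9   1.13]
    [0.25 0.26 0.31] [  0.255   0.204   0.303 -34.6    40.3  ] [-0.93 -0.86 -0.89  1.63  0.96  1.05]
    [-0.04  0.23  0.13] [  0.303   0.077   0.354 -42.5    18.2  ] [-0.94 -0.86 -0.7   1.4   0.78  1.04]
    [0.25 0.26 0.31] [  0.235   0.219   0.309 -37.     46.8  ] [-0.71 -0.86 -0.85  1.51  0.92  1.32]
first move tool cm [-66.5  19.6  10.1]
H 3 cost 0.107 91
    [-0.34  0.46  0.48] [-3.00e-03  3.02e-01  7.94e-01 -2.15e+01  4.50e+00] [-0.58 -0.86  0.88  2.2   0.61  1.41]
    [ 0.26 -0.04 -0.22] [ 3.79e-01 -7.00e-03  3.00e-01 -2.86e+01  8.50e+00] [-1.04 -0.86 -1.02  0.81  0.95  0.97]
    [-0.25  0.84  0.69] [  0.227   0.228   0.322 -36.2    45.4  ] [-0.9  -0.86 -0.83  1.76  0.93  1.06]
    [-0.34  0.46  0.48] [  0.132   0.208   0.748 -29.4     6.3  ] [-0.58 -0.86  0.39  1.88  0.59  1.38]
    [ 0.26 -0.04 -0.22] [  0.387  -0.07    0.296 -28.4     2.2  ] [-1.15 -0.79 -1.03  0.72  0.95  0.81]
    [-0.25  0.84  0.69] [  0.219   0.244   0.386 -36.2    44.7  ] [-0.98 -0
[... 305 characters left out ...]
'N': 1, 'w': 0.3} [  0.318   0.12    0.613 -26.5    12.7  ] [-1.   -0.86 -0.21  1.62  1.    1.06]
{'lam': 0.05, 'N': 40, 'w': 1} [  0.339   0.119   0.526 -21.7    14.4  ] [-1.31 -0.86 -0.47  1.92  1.19  0.6 ]
{'lam': 0.02, 'N': 40, 'w': 0.3} [  0.309   0.118   0.583 -30.1    13.4  ] [-0.97 -0.86 -0.25  1.63  0.94  1.06]
lsq 0.3 [  0.023   0.406   0.798 -15.7     4.7  ] [-0.79 -0.86  1.07  2.34  0.83  1.29]
lsq 0.65 [ 1.10e-02  4.11e-01  8.03e-01 -1.40e+01  3.60e+00] [-0.79 -0.86  1.12  2.34  0.82  1.34]
lsq 1 [ 1.00e-02  4.10e-01  8.03e-01 -1.38e+01  3.50e+00] [-0.78 -0.86  1.12  2.34  0.81  1.34]
lsq 2 [ 9.00e-03  4.10e-01  8.03e-01 -1.38e+01  3.40e+00] [-0.78 -0.86  1.13  2.34  0.81  1.34]
```

```bash
cat > g2.py <<'E'
from t import *
T.append((np.array([.062,-.837,1.26,2.337,-.004,1.603]),[([-35,-59,50],0)]*10,[.0114,.4129,.8044,-13.62,3.57]))
def step3(q,Tp,TM,w,nf,eps,tol,method,reg):
    def f(x):
        p,M=fk(x);r=np.r_[p-Tp,w*R.from_matrix(TM@M.T).as_rotvec()]
        return np.r_[r,reg*(x-q)] if reg else r
    s=least_squares(f,np.clip(q,LO+eps,HI-eps),bounds=(LO,HI),max_nfev=nf,method=method,xtol=tol,ftol=tol,gtol=tol)
    return s.x
def call3(q,rows,w=.65,nf=None,eps=1e-6,tol=1e-8,method="trf",reg=0,clip=.0625,rc=np.radians(10.7)):
    q=np.clip(q,LO+1e-9,HI-1e-9);p0,M0=fk(q)
    for d,yaw in rows:
        Tp=p0+M0@np.array(d)/100;TM=M0@Rz(np.radians(yaw))
        p,M=fk(q);dp=Tp-p;n=np.linalg.norm(dp)
        if n>clip:Tp=p+dp*clip/n
        rv=R.from_matrix(TM@M.T).as_rotvec();n=np.linalg.norm(rv)
        if n>rc:TM=R.from_rotvec(rv*rc/n).as_matrix()@M
        qn=step3(q,Tp,TM,w,nf,eps,tol,method,reg);k=np.max(np.abs(qn-q)/SP)
        q=q+(qn-q)/max(1,k)
    return q
if __name__=="__main__":
    for kw in(dict(),dict(nf=5),dict(nf=10),dict(nf=20),dict(method="dogbox"),dict(method="dogbox",nf=10),dict(tol=1e-3),dict(tol=1e-4),dict(reg=.03),dict(reg=.1),dict(reg=.2)):
        print(kw)
        for q,r,t in T:
            try:a,b=rep(call3(q,r,**kw));print("   ",a,b,"true",t)
            except Exception as ex:print(ex)
E
OMP_NUM_THREADS=4 python3 g2.py
```

```text
{}
    [ 8.57e-01  3.40e-02  2.67e-01 -8.29e+01 -3.00e+00] [-0.05  0.96  1.26  1.75  0.    1.54] true [0.863, 0.035, 0.26, -82.7, -2.2]
    [  0.079   0.109   0.664 -78.      2.3  ] [ 0.58 -0.28  0.67  2.34 -0.11  2.17] true [0.358, 0.173, 0.697, -73.8, 3.4]
    [  0.153   0.078   0.765 -60.1    -1.1  ] [ 0.13 -0.23  1.06  2.34 -0.08  1.71] true [0.191, 0.073, 0.814, -50.8, -2.4]
    [  0.067   0.076   0.793 -48.7    -1.4  ] [-0.   -0.4   1.09  2.34 -0.01  1.63] true [0.131, 0.122, 0.839, -41.5, 2.4]
    [ -0.082   0.07    0.785 -34.8     1.4  ] [ 0.05 -0.66  1.07  2.34 -0.02  1.6 ] true [-0.035, 0.065, 0.84, -31.1, 1.7]
    [ 1.10e-02  4.11e-01  8.03e-01 -1.40e+01  3.60e+00] [-0.79 -0.86  1.12  2.34  0.82  1.34] true [0.0114, 0.4129, 0.8044, -13.62, 3.57]
{'nf': 5}
    [ 8.58e-01  3.40e-02  2.65e-01 -8.29e+01 -3.10e+00] [-0.05  0.96  1.26  1.74 -0.    1.54] true [0.863, 0.035, 0.26, -82.7, -2.2]
    [  0.08    0.109   0.664 -78.      2.5  ] [ 0.57 -0.29  0.67  2.34 -0.11  2.16] true [0.358, 0.173, 0.697, -73.8, 3.4]
    [  0.153   0.078   0.765 -60.1    -1.1  ] [ 0.14 -0.23  1.06  2
[... 6751 characters left out ...]
0] [-0.07  0.73  0.76  1.49  0.    1.53] true [0.863, 0.035, 0.26, -82.7, -2.2]
    [  0.134   0.085   0.676 -77.6    -1.2  ] [ 0.09 -0.26  0.72  2.34 -0.02  1.68] true [0.358, 0.173, 0.697, -73.8, 3.4]
    [  0.154   0.078   0.765 -60.1    -1.1  ] [ 0.1  -0.23  1.06  2.34 -0.06  1.69] true [0.191, 0.073, 0.814, -50.8, -2.4]
    [  0.068   0.077   0.792 -48.7    -1.5  ] [-0.02 -0.4   1.09  2.34 -0.    1.61] true [0.131, 0.122, 0.839, -41.5, 2.4]
    [ -0.082   0.07    0.785 -34.8     1.4  ] [ 0.05 -0.66  1.07  2.34 -0.02  1.6 ] true [-0.035, 0.065, 0.84, -31.1, 1.7]
    [ -0.053   0.372   0.798 -14.3     3.4  ] [-0.64 -0.86  1.16  2.34  0.67  1.4 ] true [0.0114, 0.4129, 0.8044, -13.62, 3.57]
```

```bash
cat > sim4.py <<'E'
from t import *
T.append((np.array([.062,-.837,1.26,2.337,-.004,1.603]),[([-35,-59,50],0)]*10,[.0114,.4129,.8044,-13.62,3.57]))
def jac(q):  # analytic
    p,M,(sh,el,w4,w5)=fk(q,full=True)
    y=np.array([-np.sin(q[0]),np.cos(q[0]),0]);R1=Rz(q[0])
    pit=q[1]-q[2]+q[3]
    z5=R1@Ry(pit)[:,2]
    J=np.zeros((6,6))
    for i,(ax,o) in enumerate([(np.array([0,0,1.]),np.zeros(3)),(y,sh),(-y,el),(y,w4),(z5,w5),(M[:,2],p)]):
        J[:3,i]=np.cross(ax,p-o);J[3:,i]=ax
    return p,M,J
def step4(q,Tp,TM,c):
    W=np.r_[1,1,1,[c["w"]]*3];free=np.ones(6,bool);q=q.copy()
    for _ in range(c["N"]):
        p,M,J=jac(q);e=np.r_[Tp-p,R.from_matrix(TM@M.T).as_rotvec()]*W
        if c.get("refree"):free[:]=True
        J=J*W[:,None]
        while True:
            Jf=J[:,free];dq=np.zeros(6)
            dq[free]=np.linalg.solve(Jf.T@Jf+c["lam"]**2*np.eye(free.sum()),Jf.T@e)
            bad=free&(((q+dq)>HI+1e-9)|((q+dq)<LO-1e-9))
            if c["mode"]=="freeze_at" : bad&=((q>HI-1e-4)|(q<LO+1e-4))
            if not bad.any() or c["mode"]=="clip":break
            if c["mode"]=="freeze_first": q[bad]=np.where(dq[bad]>0,HI[bad],LO[bad])
            free&=~bad
            if not free.any():break
            if c["mode"]=="freeze_first":
                p,M,J=jac(q);J=J*W[:,None];e=np.r_[Tp-p,R.from_matrix(TM@M.T).as_rotvec()]*W
        q=np.clip(q+dq,LO,HI)
        if np.linalg.norm(dq)<1e-5:break
    return q
def call4(q,rows,c,clip=.0625,rc=np.radians(10.7)):
    q=np.clip(q,LO,HI);p0,M0=fk(q)
    for d,yaw in rows:
        Tp=p0+M0@np.array(d)/100;TM=M0@Rz(np.radians(yaw))
        p,M=fk(q);dp=Tp-p;n=np.linalg.norm(dp)
        if n>clip:Tp=p+dp*clip/n
        rv=R.from_matrix(TM@M.T).as_rotvec();n=np.linalg.norm(rv)
        if n>rc:TM=R.from_rotvec(rv*rc/n).as_matrix()@M
        qn=step4(q,Tp,TM,c);k=np.max(np.abs(qn-q)/SP)
        q=q+(qn-q)/max(1,k)
    return q
if __name__=="__main__":
    for mode in("freeze_at","freeze_first"):
      for rf in(0,1):
       for w,lam,N in((.6,.02,30),(1.,.02,30),(.6,.1,30),(.6,.02,5),(.3,.05,30)):
        c=dict(mode=mode,w=w,lam=lam,N=N,refree=rf);print(c)
        for q,r,t in T:
            a,b=rep(call4(q,r,c));print("   ",a,b,"true",t)
E
OMP_NUM_THREADS=1 python3 sim4.py
```

```text
{'mode': 'freeze_at', 'w': 0.6, 'lam': 0.02, 'N': 30, 'refree': 0}
    [ 8.61e-01  3.40e-02  2.69e-01 -8.24e+01 -2.80e+00] [-0.05  0.96  1.26  1.74  0.    1.54] true [0.863, 0.035, 0.26, -82.7, -2.2]
    [  0.353   0.175   0.697 -73.9     3.5  ] [ 0.31  0.22  1.26  2.34 -0.07  1.89] true [0.358, 0.173, 0.697, -73.8, 3.4]
    [ 1.83e-01  3.20e-02  8.12e-01 -5.12e+01 -1.48e+01] [-0.11 -0.18  1.26  2.34 -0.09  1.38] true [0.191, 0.073, 0.814, -50.8, -2.4]
    [  0.131   0.089   0.828 -45.2    -1.2  ] [-0.15 -0.29  1.26  2.34  0.09  1.52] true [0.131, 0.122, 0.839, -41.5, 2.4]
    [ -0.037   0.065   0.838 -31.4     1.8  ] [ 0.08 -0.53  1.26  2.34 -0.04  1.62] true [-0.035, 0.065, 0.84, -31.1, 1.7]
    [ 1.20e-02  4.11e-01  8.03e-01 -1.40e+01  3.70e+00] [-0.79 -0.86  1.12  2.34  0.82  1.33] true [0.0114, 0.4129, 0.8044, -13.62, 3.57]
{'mode': 'freeze_at', 'w': 1.0, 'lam': 0.02, 'N': 30, 'refree': 0}
    [ 8.46e-01  3.40e-02  2.62e-01 -8.46e+01 -4.20e+00] [-0.05  0.97  1.26  1.77 -0.    1.54] true [0.863, 0.035, 0.26, -82.7, -2.2]
    [  0.384   0.177   0.671 -77.5     0.   ] [ 0.29  0.28 
[... 14876 characters left out ...]
0] [-0.05  0.94  1.26  1.62  0.01  1.55] true [0.863, 0.035, 0.26, -82.7, -2.2]
    [  0.173   0.123   0.803 -53.9    11.5  ] [ 0.41 -0.13  1.26  2.34 -0.12  1.95] true [0.358, 0.173, 0.697, -73.8, 3.4]
    [  0.158   0.064   0.817 -49.7    -3.2  ] [ 0.2  -0.2   1.26  2.34 -0.17  1.75] true [0.191, 0.073, 0.814, -50.8, -2.4]
    [  0.065   0.08    0.835 -40.7     1.3  ] [ 0.03 -0.37  1.26  2.34 -0.01  1.65] true [0.131, 0.122, 0.839, -41.5, 2.4]
    [ -0.099   0.074   0.831 -25.3     2.7  ] [ 0.05 -0.64  1.26  2.34 -0.    1.6 ] true [-0.035, 0.065, 0.84, -31.1, 1.7]
    [  0.023   0.406   0.798 -15.7     4.7  ] [-0.79 -0.86  1.07  2.34  0.83  1.29] true [0.0114, 0.4129, 0.8044, -13.62, 3.57]
```

```bash
cat > mpc2.py <<'E'
from sim4 import *
from multiprocessing import Pool
import sys,time
CA=dict(mode="freeze_at",w=.6,lam=.05,N=15,refree=1);CB=dict(mode="freeze_at",w=.62,lam=.1,N=15,refree=1)
def chk(q):
    p,M,(sh,el,w4,w5)=fk(q,full=True);pen=0
    for X in(p,w5,w4,.5*(p+w5)):
        if X[2]<.2:pen+=(.2-X[2])*20
        r=np.hypot(X[0],X[1])
        if X[2]<.40 and r<.2:pen+=(.2-r)*20
    S=np.array([sh+(el-sh)*u for u in np.linspace(0,1,5)]);Tt=np.array([w5+(p-w5)*u for u in np.linspace(0,1,4)])
    d=np.linalg.norm(S[:,None]-Tt[None],axis=2).min()
    return pen+max(0,.16-d)*20
def c1(q,X,c,yaw=0):
    p,M=fk(q);return call4(q,[(M.T@(X-p)*100,yaw)]*10,c)
G=np.array([.026,.9997,0])
def tcost(q,sgn):
    p,M=fk(q);t=M[:,2];e=-np.arcsin(t[2]);A=np.degrees(np.arctan2(t[1],t[0]))
    mis=np.degrees(np.arccos(np.clip(sgn*t@G,-1,1))-(np.pi/2-e))
    lo,hi=(36,58) if sgn>0 else (-78,-58)
    return abs(mis)/5+max(0,lo-A)/5+max(0,A-hi)/5
def ev(a):
    q,seq,sgn,end=a;tot=0
    for c in(CA,CB):
        qq=q
        for X in seq:
            qq=c1(qq,X,c);tot+=chk(qq)
        p,_=fk(qq);tot+=tcost(qq,sgn)+.5*max(0,np.linalg.norm(p-end)-.3)/.6
    return tot/2
def solve(q,H,sgn,end,pool,n=200,it=8,seed=0):
    r=np.random.default_rng(seed);p,_=fk(q);el=None
    for k in range(it):
        S=[]
        for j in range(n*(4 if k==0 else 1)):
            if k==0:
                X=p;s=[]
                for h in range(H):
                    X=X+r.normal(size=3)*.45;X[2]=np.clip(X[2],.1,1.2);X[:2]=np.clip(X[:2],-.8,.9);s.append(X)
            else:
                b=el[r.integers(len(el))];s=[x+r.normal(size=3)*sd for x in b]
            S.append(np.array(s))
        if k:S=list(el)+S
        c=pool.map(ev,[(q,s,sgn,end) for s in S],chunksize=10)
        o=np.argsort(c);el=[S[i] for i in o[:12]];sd=.28*.7**k
    return c[o[0]],S[o[0]]
if __name__=="__main__":
    q=np.array(eval(sys.argv[1]));sgn=int(sys.argv[2]);Hs=eval(sys.argv[3]);end=np.array([.43,0,.25])
    with Pool() as pool:
        for H in Hs:
            t0=time.time();c,s=solve(q,H,sgn,end,pool);print("H",H,"cost",round(c,3),round(time.time()-t0))
            for cc in(CA,CB):
                qq=q
                for X in s:
                    qq=c1(qq,X,cc);print("   ",X.round(2),*rep(qq))
            p,M=fk(q);print("first tool cm",(M.T@(s[0]-p)*100).round(1))
E
export OMP_NUM_THREADS=1; timeout 575 python3 mpc2.py "[-.788,-.86,1.124,2.337,.819,1.341]" 1 "[2,3,4,5]"
export OMP_NUM_THREADS=1; python3 - <<'E'
from mpc2 import *
q=np.array([-.788,-.86,1.124,2.337,.819,1.341]);t0=time.time();c1(q,np.array([-.3,.2,.5]),CA);print(time.time()-t0)
E
(timeout 1500 python3 -u mpc2.py "[-.788,-.86,1.124,2.337,.819,1.341]" 1 "[2,3,4]" > m1.txt 2>&1 &) ; sleep 560; cat m1.txt
```

```text
0.06816649436950684
H 2 cost 6.138 157
    [-0.47  1.31  1.02] [-0.02   0.446  0.818 -8.2    5.5  ] [-0.77 -0.86  1.26  2.34  0.86  1.44]
    [-0.4   0.72  0.87] [-0.073  0.414  0.814 -9.     8.   ] [-0.64 -0.86  1.26  2.34  0.77  1.46]
    [-0.47  1.31  1.02] [-0.021  0.443  0.818 -8.3    5.3  ] [-0.77 -0.86  1.26  2.34  0.85  1.44]
    [-0.4   0.72  0.87] [-0.072  0.413  0.814 -9.1    7.7  ] [-0.64 -0.86  1.26  2.34  0.76  1.46]
first tool cm [  7.4 -92.9 -46.5]
H 3 cost 5.749 254
    [-0.25  0.88  0.94] [-0.02   0.445  0.818 -8.2    5.5  ] [-0.77 -0.86  1.26  2.34  0.85  1.44]
    [-0.98  1.9   1.24] [-8.00e-03  4.68e-01  8.22e-01 -7.50e+00  8.10e+00] [-0.8  -0.86  1.26  2.34  0.93  1.44]
    [-1.15  0.6   0.91] [ -0.166   0.307   0.804 -10.9    10.1  ] [-0.36 -0.86  1.26  2.34  0.52  1.51]
    [-0.25  0.88  0.94] [-0.022  0.443  0.818 -8.3    5.3  ] [-0.77 -0.86  1.26  2.34  0.85  1.44]
    [-0.98  1.9   1.24] [-0.009  0.466  0.821 -7.6    7.7  ] [-0.8  -0.86  1.26  2.34  0.92  1.44]
    [-1.15  0.6   0.91] [ -0.165   0.306   0.804 -10.9     9.6  ] [-0.36 -0.86  1.26  2.34  0.52  1.51]
first tool cm [  6.4 -48.5 -25.8]
```

```bash
pkill -f mpc2; cat m1.txt | tail -9 | head -3; cat > f5.py <<'E'
import numpy as np
from math import sin,cos,sqrt,acos
from sim import LO,HI,P,SP
LOl,HIl=LO,HI
L1,L2,o2,lat,p_,m_,d_=P["L1"],P["L2"],P["o2"],P["lat"],P["p"],P["m"],P["d"]
def kin(q):
    c1,s1=cos(q[0]),sin(q[0]);r=np.array([c1,s1,0]);y=np.array([-s1,c1,0]);z=np.array([0,0,1.])
    sh=lat*y+d_*z;el=sh+L1*(sin(q[1])*r+cos(q[1])*z)
    b=q[1]-q[2];fx=cos(b)*r-sin(b)*z;fz=sin(b)*r+cos(b)*z
    w4=el+L2*fx+o2*fz
    t=b+q[3];wx=cos(t)*r-sin(t)*z;wz=sin(t)*r+cos(t)*z
    w5=w4+p_*wx
    X=cos(q[4])*wx+sin(q[4])*y
    p=w5+m_*X
    bx=-wz;by=np.array([X[1]*bx[2]-X[2]*bx[1],X[2]*bx[0]-X[0]*bx[2],X[0]*bx[1]-X[1]*bx[0]])
    a=q[5]-4.7124;c,s=cos(a),sin(a)
    M=np.empty((3,3));M[:,0]=c*bx+s*by;M[:,1]=-s*bx+c*by;M[:,2]=X
    return p,M,sh,el,w4,w5,y,wz
def logm(E):
    tr=max(-1.,min(1.,(E[0,0]+E[1,1]+E[2,2]-1)/2));v=np.array([E[2,1]-E[1,2],E[0,2]-E[2,0],E[1,0]-E[0,1]])
    th=acos(tr)
    return v*(.5 if th<1e-6 else th/(2*sin(th)))
def expm(v):
    th=np.linalg.norm(v)
    if th<1e-12:return np.eye(3)
    k=v/th;K=np.array([[0,-k[2],k[1]],[k[2],0,-k[0]],[-k[1],k[0],0]]);return np.eye(3)+sin(th)*K+(1-cos(th))*K@K
def cr(a,b):return np.array([a[1]*b[2]-a[2]*b[1],a[2]*b[0]-a[0]*b[2],a[0]*b[1]-a[1]*b[0]])
Z=np.array([0,0,1.])
def step(q,Tp,TM,w=.6,lam=.05,N=8):
    q=q.copy()
    for _ in range(N):
        p,M,sh,el,w4,w5,y,wz=kin(q)
        e=np.empty(6);e[:3]=Tp-p;e[3:]=w*logm(TM@M.T)
        J=np.empty((6,6))
        for i,(ax,o) in enumerate(((Z,None),(y,sh),(-y,el),(y,w4),(wz,w5),(M[:,2],p))):
            J[:3,i]=cr(ax,p if o is None else p-o);J[3:,i]=w*ax
        A=J.T@J+lam*lam*np.eye(6);g=J.T@e;fr=np.ones(6,bool)
        while True:
            dq=np.zeros(6);dq[fr]=np.linalg.solve(A[np.ix_(fr,fr)],g[fr])
            bad=fr&(((dq>0)&(q>HI-1e-4))|((dq<0)&(q<LO+1e-4)))
            if not bad.any():break
            fr&=~bad
            if not fr.any():break
        q=np.minimum(np.maximum(q+dq,LO),HI)
        if np.abs(dq).max()<1e-4:break
    return q
def call(q,rows,w=.6,lam=.05,trace=None):
    q=np.clip(q,LO,HI);k=kin(q);p0,M0=k[0],k[1]
    for d,yaw in rows:
        a=np.radians(yaw);Tp=p0+M0@np.array(d,float)/100;TM=M0 if yaw==0 else M0@np.array([[cos(a),-sin(a),0],[sin(a),cos(a),0],[0,0,1]])
        k=kin(q);dp=Tp-k[0];n=np.linalg.norm(dp)
        if n>.0625:Tp=k[0]+dp*.0625/n
        rv=logm(TM@k[1].T);n=np.linalg.norm(rv)
        if n>.1867:TM=expm(rv*.1867/n)@k[1]
        qn=step(q,Tp,TM,w,lam);s=np.max(np.abs(qn-q)/SP);q=q+(qn-q)/max(1,s)
        if trace is not None:trace.append(q)
    return q
def callw(q,X,**kw):
    k=kin(q);d=k[1].T@(np.array(X)-k[0])*100;return call(q,[(d,0)]*10,**kw)
def rep(q):
    k=kin(q);M=k[1];return np.r_[k[0].round(3),np.degrees(np.arcsin(M[2,2])).round(1),np.degrees(np.arctan2(M[1,2],M[0,2])).round(1)],q.round(2)
E
cat > r5.py <<'E'
from f5 import *
from feas import ik,tvec
from multiprocessing import Pool
def job(seed):
    r=np.random.default_rng(seed);import feas;feas.rng=r;out=[]
    for _ in range(40):
        X=np.array([r.uniform(-.5,.8),r.uniform(-.7,.7),r.uniform(.2,1.)]);t=tvec(r.uniform(0,30),r.uniform(5,35))
        c,x=ik(X,t,2)
        if c>1e-3:continue
        q=np.r_[x,1.3]
        k=kin(q);d=r.normal(size=3);d/=np.linalg.norm(d)
        q2=callw(q,k[0]+d*.12);k1=kin(q2);q2=callw(q2,k1[0]+d*1.);k2=kin(q2)
        rv=np.degrees(logm(k2[1]@k1[1].T))
        out.append((rv,rep(q),d,rep(q2),np.linalg.norm(k2[0]-k1[0])))
    return out
if __name__=="__main__":
    with Pool(4) as p:o=sum(p.map(job,range(80)),[])
    print(len(o));o.sort(key=lambda x:-x[0][2])
    for x in o[:12]:print(x[0].round(1),x[1],x[2].round(2),x[3],round(x[4],2))
E
export OMP_NUM_THREADS=1; python3 -c "
from f5 import *
import time
t0=time.time();q=callw(np.array([.062,-.837,1.26,2.337,-.004,1.603]),[.16,.69,.36]);print(rep(q),time.time()-t0)"; timeout 500 python3 -u r5.py
```

```text
first tool cm [  7.4 -92.9 -46.5]
H 3 cost 5.749 254
    [-0.25  0.88  0.94] [-0.02   0.445  0.818 -8.2    5.5  ] [-0.77 -0.86  1.26  2.34  0.85  1.44]
(array([ 1.20e-02,  4.11e-01,  8.03e-01, -1.40e+01,  3.70e+00]), array([-0.79, -0.86,  1.12,  2.34,  0.82,  1.33])) 0.016728639602661133
1507
[ 2.7 -3.   6.3] (array([ -0.041,   0.569,   0.512, -10.4  ,  24.4  ]), array([ 2.03,  0.29,  0.1 ,  1.54, -1.39,  1.3 ])) [-0.67  0.74 -0.02] (array([-0.233,  0.974,  0.419, -6.5  , 30.9  ]), array([ 2.02,  1.13,  1.26,  1.06, -1.43,  0.5 ])) 0.35
[ 2.3 -1.9  5.8] (array([ 1.60e-02,  6.82e-01,  3.54e-01, -1.85e+01,  9.50e+00]), array([ 1.85,  0.66,  0.38,  1.61, -1.23,  1.3 ])) [-0.33  0.86  0.39] (array([  0.066,   0.944,   0.437, -16.2  ,  15.9  ]), array([ 1.72,  1.03,  1.26,  1.39, -1.26,  0.56])) 0.19
[ 1.1 -3.9  5.6] (array([ 0.304,  0.527,  0.82 , -8.8  ,  2.6  ]), array([ 1.4 ,  0.06,  0.42,  0.98, -1.31,  1.3 ])) [-0.88  0.21  0.43] (array([ 0.162,  0.601,  0.923, -3.9  ,  9.6  ]), array([ 1.66,  0.44,  1.26,  1.58, -1.47,  1.46])) 0.09
[ 1.3 -1.8  5.3] (array([  0.556,   0.45 ,   0.70
[... 1527 characters left out ...]
 ,  11.6  ]), array([ 1.18,  0.3 ,  0.97,  1.15, -0.92,  1.3 ])) [-0.96 -0.05 -0.27] (array([ -0.044,   0.656,   0.63 , -17.8  ,  16.9  ]), array([ 1.95,  0.76,  1.26,  2.34, -1.25,  2.78])) 0.41
[1.2 0.6 4.6] (array([ -0.198,   0.518,   0.337, -13.1  ,   8.5  ]), array([ 2.25,  0.89,  0.52,  2.34, -1.  ,  1.3 ])) [-0.4   0.5   0.77] (array([ -0.088,   0.692,   0.559, -16.6  ,  17.5  ]), array([ 2.  ,  0.87,  1.26,  2.34, -1.26,  0.53])) 0.24
[-0.2  1.1  4.5] (array([  0.148,  -0.251,   0.252, -30.8  ,  21.5  ]), array([-2.05,  0.24, -0.52,  1.71,  0.6 ,  1.3 ])) [ 0.71  0.63 -0.32] (array([  0.543,  -0.053,   0.135, -31.9  ,  26.2  ]), array([-0.71,  0.06, -1.03, -0.09,  0.9 ,  3.14])) 0.34
```

```bash
cat > mpc5.py <<'E'
from f5 import *
from multiprocessing import Pool
import sys,time
def chk(q):
    p,M,sh,el,w4,w5,_,_=kin(q);pen=0
    for X in(p,w5,w4,.5*(p+w5)):
        if X[2]<.2:pen+=(.2-X[2])*20
        r=np.hypot(X[0],X[1])
        if X[2]<.40 and r<.2:pen+=(.2-r)*20
    S=np.array([sh+(el-sh)*u for u in np.linspace(0,1,5)]);Tt=np.array([w5+(p-w5)*u for u in np.linspace(0,1,4)])
    d=np.linalg.norm(S[:,None]-Tt[None],axis=2).min()
    return pen+max(0,.18-d)*20
G=np.array([.026,.9997,0])
RNG={1:(38,56),-1:(-78,-60)}
def tinfo(q,sgn):
    M=kin(q)[1];t=M[:,2];e=-np.arcsin(t[2]);A=np.degrees(np.arctan2(t[1],t[0]))
    return np.degrees(np.arccos(np.clip(sgn*t@G,-1,1))-(np.pi/2-e)),A
def tcost(q,sgn):
    mis,A=tinfo(q,sgn);lo,hi=RNG[sgn]
    return abs(mis)/4+max(0,lo-A)/4+max(0,A-hi)/4
VAR=(dict(w=.6,lam=.05),dict(w=.65,lam=.1),dict(w=.55,lam=.02))
def roll(q,seq,kw):
    out=[q]
    for s in seq:
        k=kin(q);d=k[1].T@(s[:3]-k[0])*100;tr=[];q=call(q,[(d,s[3])]*10,trace=tr,**kw);out+=[tr[4],q]
    return out
def ev(a):
    q,seq,sgn,end=a;tot=[]
    for kw in VAR[:2]:
        o=roll(q,seq,kw);c=tcost(o[-1],sgn)+sum(chk(x) for x in o[1:])/2
        p=kin(o[-1])[0];c+=.6*max(0,np.linalg.norm(p-end)-.2)/.6;tot.append(c)
    return max(tot)
def solve(q,H,sgn,end,pool,n=300,it=10,seed=0):
    r=np.random.default_rng(seed);p=kin(q)[0];el=None
    for k in range(it):
        S=[]
        for j in range(n*(5 if k==0 else 1)):
            if k==0:
                X=p;s=[]
                for h in range(H):
                    X=X+r.normal(size=3)*.3;X[2]=np.clip(X[2],.25,1.);X[:2]=np.clip(X[:2],-.6,.8);s.append(np.r_[X,np.clip(r.normal()*120,-150,150)])
            else:
                b=el[r.integers(len(el))];s=[x+r.normal(size=4)*np.r_[sd,sd,sd,sd*250] for x in b]
            S.append(np.array(s))
        if k:S=list(el)+S
        c=pool.map(ev,[(q,s,sgn,end) for s in S],chunksize=10)
        o=np.argsort(c);el=[S[i] for i in o[:15]];sd=.25*.7**k
    return c[o[0]],S[o[0]]
if __name__=="__main__":
    q=np.array(eval(sys.argv[1]));sgn=int(sys.argv[2]);Hs=eval(sys.argv[3]);end=np.array(eval(sys.argv[4])) if len(sys.argv)>4 else np.array([.43,0,.25])
    with Pool(4) as pool:
        for H in Hs:
            t0=time.time();c,s=solve(q,H,sgn,end,pool);print("H",H,"cost",round(c,3),round(time.time()-t0),"s")
            for kw in VAR:
                o=roll(q,s,kw);print("  ",[rep(x)[0].tolist() for x in o[2::2]],"q",o[-1].round(2),"mis,A",np.round(tinfo(o[-1],sgn),1))
            k=kin(q);print("wp",s.round(3).tolist(),"first tool cm",(k[1].T@(s[0][:3]-k[0])*100).round(1),"yaw",s[0][3].round(0))
E
export OMP_NUM_THREADS=1; timeout 570 python3 -u mpc5.py "[-.788,-.86,1.124,2.337,.819,1.341]" 1 "[2,3]"
```

```text
H 2 cost 0.643 112 s
   [[-0.069, 0.339, 0.778, -20.1, 8.4], [0.191, 0.299, 0.547, -34.0, 40.4]] q [-0.97 -0.86 -0.24  2.34  0.97  3.14] mis,A [ 0.4 40.4]
   [[-0.065, 0.343, 0.78, -19.6, 7.7], [0.219, 0.286, 0.55, -31.6, 36.5]] q [-1.04 -0.86 -0.27  2.34  1.01  3.14] mis,A [-0.  36.5]
   [[-0.072, 0.335, 0.776, -20.7, 9.3], [0.157, 0.31, 0.543, -36.7, 45.0]] q [-0.88 -0.86 -0.22  2.34  0.92  3.14] mis,A [ 1.2 45. ]
wp [[-0.232, 0.434, 0.306, 172.448], [-0.491, 0.334, 0.184, 179.189]] first tool cm [-54.2  -1.9 -11.7] yaw 172.0
H 3 cost 0.198 182 s
   [[-0.185, 0.171, 0.782, -17.2, 2.4], [0.202, 0.317, 0.664, -27.5, 27.7], [0.225, 0.271, 0.434, -35.2, 43.4]] q [-1.22 -0.86 -0.6   2.34  0.85  0.57] mis,A [-0.  43.4]
   [[-0.183, 0.18, 0.783, -17.0, 2.4], [0.223, 0.305, 0.659, -26.4, 26.2], [0.243, 0.261, 0.437, -33.5, 40.1]] q [-1.26 -0.86 -0.62  2.34  0.88  0.59] mis,A [-0.1 40.1]
   [[-0.187, 0.162, 0.78, -17.6, 2.3], [0.179, 0.328, 0.667, -28.7, 29.2], [0.207, 0.281, 0.425, -36.5, 47.3]] q [-1.19 -0.86 -0.61  2.34  0.81  0.53] mis,A [-0.7 47.3]
wp [[-0.286, -0.067, 0.243, 100.859], [-0.205, 0.883, 0.234, 173.151], [0.083, 0.656, 0.057, 196.826]] first tool cm [-60.7  47.9 -18.6] yaw 101.0
```

>>> apply_moves(moves=[[[-54,-2,-12],170,1],[[-54,-2,-12],170,1],[[-54,-2,-12],170,1],[[-54,-2,-12],170,1],[[-54,-2,-12],170,1],[[-54,-2,-12],170,1],[[-54,-2,-12],170,1],[[-54,-2,-12],170,1],[[-54,-2,-12],170,1],[[-54,-2,-12],170,1]])

```text
clock: 21.85
tcp_pos: [-0.0693, 0.3422, 0.7812]
orientation: [0.482, -0.54, 0.61, -0.321]
wrist_force: [0.4, -0.8, 0.0]
finger_gap: 0.0857
```

```bash
python3 st.py; export OMP_NUM_THREADS=1; Q=$(python3 -c "
from workcell import env
print([round(float(x),4) for x in env.get_state()['joint_pos']])"); timeout 570 python3 -u mpc5.py "$Q" 1 "[1,2]"
```

```text
t 21.85 tcp [-0.0693  0.3422  0.7812] gap 0.0857 F [ 0.4 -0.8  0. ] T [-0.12  0.88 -0.03]
q [-0.541 -0.861  1.056  2.337  0.634  3.142] tau [ 4.3 49.3 -3.2 -8.1  0.2  1.5]
tool axes (cols)
 [[ 0.0484 -0.3496  0.9357]
 [-0.9692  0.21    0.1286]
 [-0.2415 -0.9131 -0.3286]] z elev -19.19 az 7.83
H 1 cost 0.558 64 s
   [[0.179, 0.306, 0.566, -34.2, 40.0]] q [-0.93 -0.86 -0.17  2.34  0.97  3.14] mis,A [ 0.9 40. ]
   [[0.208, 0.294, 0.564, -31.9, 36.9]] q [-1.   -0.86 -0.22  2.34  1.01  3.14] mis,A [ 0.  36.9]
   [[0.145, 0.317, 0.569, -36.8, 43.3]] q [-0.83 -0.86 -0.12  2.34  0.93  3.14] mis,A [ 2.4 43.3]
wp [[-0.898, 0.311, -0.029, 179.986]] first tool cm [ 18.5 102.2 -51.3] yaw 180.0
H 2 cost 0.218 120 s
   [[0.187, 0.305, 0.574, -33.2, 38.6], [0.245, 0.215, 0.356, -34.7, 41.8]] q [-0.89 -0.86 -0.76  1.74  0.96  3.14] mis,A [ 0.3 41.8]
   [[0.215, 0.292, 0.571, -31.0, 35.5], [0.265, 0.202, 0.341, -32.1, 38.0]] q [-0.98 -0.86 -0.83  1.71  1.01  3.14] mis,A [-0.6 38. ]
   [[0.152, 0.316, 0.577, -35.7, 41.8], [0.218, 0.23, 0.373, -37.7, 46.1]] q [-0.79 -0.86 -0.68  1.78  0.91  3.14] mis,A [ 1.9 46.1]
wp [[-0.996, 0.372, -0.141, 165.399], [-0.214, 0.185, 0.108, -1.83]] first tool cm [ 14.9 117.2 -56. ] yaw 165.0
```

```bash
cat > cur.py <<'E'
from f5 import *
from workcell import env
def Q(): return np.clip(np.array(env.get_state()["joint_pos"]),LO,HI)
E
python3 - <<'E'
from cur import *
from mpc5 import tinfo
q=Q()
for y in(150,165,175):
  for d in((18,102,-51),(15,117,-56),(10,100,-60),(20,100,-40),(30,100,-50),(5,80,-90)):
    q2=call(q,[(d,y)]*10,w=.66,lam=.1);print(y,d,rep(q2),np.round(tinfo(q2,1),1))
E
```

```text
150 (18, 102, -51) (array([  0.225,   0.286,   0.578, -30.7  ,  33.   ]), array([-1.05, -0.86, -0.18,  2.34,  1.03,  3.14])) [ 1.5 33. ]
150 (15, 117, -56) (array([  0.226,   0.286,   0.578, -30.2  ,  33.2  ]), array([-1.05, -0.86, -0.19,  2.34,  1.04,  3.14])) [ 0.8 33.2]
150 (10, 100, -60) (array([  0.22 ,   0.292,   0.589, -29.8  ,  33.4  ]), array([-1.02, -0.86, -0.16,  2.34,  1.05,  3.14])) [ 0.1 33.4]
150 (20, 100, -40) (array([  0.23 ,   0.28 ,   0.569, -30.9  ,  32.8  ]), array([-1.07, -0.86, -0.21,  2.34,  1.03,  3.14])) [ 1.9 32.8]
150 (30, 100, -50) (array([  0.227,   0.28 ,   0.57 , -31.9  ,  32.4  ]), array([-1.07, -0.86, -0.19,  2.34,  1.01,  3.14])) [ 3.6 32.4]
150 (5, 80, -90) (array([  0.205,   0.307,   0.618, -28.8  ,  33.2  ]), array([-0.97, -0.86, -0.06,  2.34,  1.07,  3.14])) [-1.2 33.2]
165 (18, 102, -51) (array([  0.219,   0.289,   0.57 , -31.1  ,  34.7  ]), array([-1.03, -0.86, -0.21,  2.34,  1.02,  3.14])) [ 0.6 34.7]
165 (15, 117, -56) (array([  0.22 ,   0.289,   0.57 , -30.6  ,  34.9  ]), array([-1.03, -0.86, -0.21,  2.34,  1.03,  3.14])) [-0.1 34.9]
165 (1
[... 659 characters left out ...]
14])) [ 0.1 35.8]
175 (15, 117, -56) (array([  0.216,   0.291,   0.566, -30.8  ,  36.   ]), array([-1.02, -0.86, -0.23,  2.34,  1.03,  3.14])) [-0.7 36. ]
175 (10, 100, -60) (array([  0.21 ,   0.297,   0.578, -30.3  ,  36.2  ]), array([-1.  , -0.86, -0.19,  2.34,  1.04,  3.14])) [-1.5 36.2]
175 (20, 100, -40) (array([  0.22 ,   0.286,   0.557, -31.5  ,  35.6  ]), array([-1.04, -0.86, -0.25,  2.34,  1.01,  3.14])) [ 0.6 35.6]
175 (30, 100, -50) (array([  0.217,   0.285,   0.558, -32.6  ,  35.2  ]), array([-1.04, -0.86, -0.22,  2.34,  1.  ,  3.14])) [ 2.4 35.2]
175 (5, 80, -90) (array([  0.197,   0.311,   0.609, -29.1  ,  35.8  ]), array([-0.95, -0.86, -0.09,  2.34,  1.06,  3.14])) [-2.9 35.8]
```

>>> apply_moves(moves=[[[18,102,-51],175,1],[[18,102,-51],175,1],[[18,102,-51],175,1],[[18,102,-51],175,1],[[18,102,-51],175,1],[[18,102,-51],175,1],[[18,102,-51],175,1],[[18,102,-51],175,1],[[18,102,-51],175,1],[[18,102,-51],175,1]])

```text
clock: 23.1
tcp_pos: [0.1867, 0.3039, 0.5711]
orientation: [0.44, -0.258, 0.842, 0.175]
wrist_force: [0.1, -1.1, -0.2]
finger_gap: 0.0854
```

```bash
python3 st.py; cat > rest.py <<'E'
# feasibility of current tool z at rest / sleeve and joint values for required rolls
from cur import *
from feas import ik
from scipy.optimize import least_squares
G0=np.array([.4958,.003,.05]);g=np.array([.026,.9997,0]);S0=np.array([.453,-.2615])
def full(Tp,TM,n=8):
    best=(9,None)
    r=np.random.default_rng(1)
    for k in range(n):
        q0=np.clip(LO+r.random(6)*(HI-LO),LO+.01,HI-.01);q0[0]=np.clip(np.arctan2(Tp[1],Tp[0])+r.normal()*.6,-2.7,2.7)
        def f(x):
            kk=kin(x);return np.r_[(kk[0]-Tp),.3*logm(TM@kk[1].T)]
        s=least_squares(f,q0,bounds=(LO,HI))
        if s.cost<best[0]-1e-9:best=(s.cost,s.x)
        if s.cost<1e-10:break
    return np.sqrt(2*best[0]),best[1]
def frame_rest(t,up=1,g=g):
    # tool x perpendicular to t and g, up=+1 x upward
    x=np.cross(g,t);x/=np.linalg.norm(x)
    if x[2]*up<0:x=-x
    return np.column_stack([x,np.cross(t,x),t])
E
python3 - <<'E'
from rest import *
k=kin(Q());t=k[1][:,2]
print("mis go",np.degrees(np.arccos(t@g)-(np.pi/2+np.arcsin(t[2]))))
for up in(1,-1):
    M=frame_rest(t,up);c,q=full(G0+.019*t,M);print("rest up",up,"err",c.round(4),q.round(2))
    # yaw needed from rest frame to go-down
    gt=M.T@g
    c,q=full(G0+np.array([0,0,.1])+.019*t,M);print("  above",c.round(4),q.round(2))
    for nm,sg in(("go",1),("nogo",-1)):
        best=None
        for y in np.radians(np.arange(-180,180,1)):
            c_,s_=np.cos(y),np.sin(y);M2=M@np.array([[c_,-s_,0],[s_,c_,0],[0,0,1]])
            v=(M2@gt)*sg
            if best is None or v[2]<best[0]:best=(v[2],np.degrees(y),M2)
        h=.11 if sg>0 else .13
        c,q=full(np.r_[S0,h]+.019*t,best[2]);print("  ",nm,"yaw",best[1].round(0),"off-vertical",np.degrees(np.arccos(-best[0])).round(1),"err",c.round(4),q.round(2))
E
```

```text
t 23.1 tcp [0.1867 0.3039 0.5711] gap 0.0854 F [ 0.1 -1.1 -0.2] T [-0.5   0.51 -0.02]
q [-0.94  -0.86  -0.163  2.336  0.984  3.141] tau [ 2.3 23.5 22.7  0.8  2.5  0. ]
tool axes (cols)
 [[-0.48   -0.5885  0.6506]
 [-0.2816  0.8057  0.5211]
 [-0.8309  0.067  -0.5524]] z elev -33.53 az 38.7
mis go 0.9944919563492056
rest up 1 err 0.0083 [-0.67  0.3  -1.03 -0.05  0.95  0.8 ]
  above 0.0 [-0.66  0.04 -0.96  0.24  0.95  0.84]
   go yaw -115.0 off-vertical 0.9 err 0.0 [-1.15  0.49 -0.44  1.    0.94 -2.01]
   nogo yaw 65.0 off-vertical 66.1 err 0.0 [-1.15  0.46 -0.42  1.05  0.94  1.13]
rest up -1 err 0.0083 [-0.67  0.3  -1.03 -0.05  0.95 -2.34]
  above 0.0 [-0.66  0.04 -0.96  0.24  0.95 -2.3 ]
   go yaw -115.0 off-vertical 0.9 err 0.0 [-1.15  0.49 -0.44  1.    0.94  1.13]
   nogo yaw 65.0 off-vertical 66.1 err 0.0 [-1.15  0.46 -0.42  1.05  0.94 -2.01]
```

```bash
cat > s1.py <<'E'
from rest import *
kw=dict(w=.66,lam=.1)
q=Q();k=kin(q);p,M=k[0],k[1];t=M[:,2]
MR=frame_rest(t,1)
yaw=np.degrees(logm(M.T@MR)[2]);print("yaw to rest frame",yaw.round(1),(logm(M.T@MR)).round(3))
pre=G0-.071*t;d=M.T@(pre-p)*100;print("pre tool cm",d.round(1))
q1=call(q,[(d*min(1,(i+1)/9.),max(yaw,-10.7*(i+1))) for i in range(10)],**kw);print(rep(q1))
k1=kin(q1);t1=k1[1][:,2];M1=frame_rest(t1,1);yaw1=np.degrees(logm(k1[1].T@M1)[2])
for dep in(.012,.016,.02):
  for n in(1,2):
    qq=q1
    for j in range(n):
        kk=kin(qq);t1=kk[1][:,2];y1=np.degrees(logm(kk[1].T@frame_rest(t1,1))[2])
        d1=kk[1].T@(G0+dep*t1-kk[0])*100
        qq=call(qq,[(d1,y1)]*10,**kw)
    kk=kin(qq);e=(kk[0]-(G0+dep*kk[1][:,2]))*1000;print("dep",dep,"n",n,rep(qq),"err mm",e.round(1),"tool",(kk[1].T@e).round(1),"gauge in tool",(kk[1].T@g).round(3))
E
python3 s1.py
```

```text
yaw to rest frame -159.6 [-0.     0.    -2.785]
pre tool cm [ 36.9 -45.9  26.1]
(array([ 4.42e-01, -2.40e-02,  1.04e-01, -3.35e+01,  3.87e+01]), array([-0.89,  0.11, -0.98,  0.48,  0.99,  1.36]))
dep 0.012 n 1 (array([ 5.08e-01,  2.00e-03,  4.60e-02, -3.37e+01,  3.94e+01]), array([-0.69,  0.29, -1.03, -0.03,  0.96,  0.78])) err mm [ 4.4 -7.4  3.1] tool [ 5.3  6.9 -2.8] gauge in tool [ 0.004 -0.839  0.545]
dep 0.012 n 2 (array([ 5.06e-01,  5.00e-03,  4.50e-02, -3.38e+01,  3.98e+01]), array([-0.69,  0.29, -1.03, -0.02,  0.95,  0.78])) err mm [ 2.8 -4.7  1.9] tool [ 3.3  4.3 -1.8] gauge in tool [ 0.002 -0.836  0.549]
dep 0.016 n 1 (array([ 5.11e-01,  4.00e-03,  4.40e-02, -3.37e+01,  3.95e+01]), array([-0.68,  0.29, -1.03, -0.05,  0.95,  0.8 ])) err mm [ 4.9 -7.9  3.2] tool [ 5.8  7.5 -2.8] gauge in tool [ 0.004 -0.838  0.545]
dep 0.016 n 2 (array([ 5.09e-01,  7.00e-03,  4.30e-02, -3.38e+01,  3.99e+01]), array([-0.68,  0.3 , -1.03, -0.04,  0.95,  0.8 ])) err mm [ 3.1 -5.   2. ] tool [ 3.7  4.7 -1.8] gauge in tool [ 0.003 -0.835  0.55 ]
dep 0.02 n 1 (array([ 5.14e-01,  5.00e-03,  4.20e-02, -3.37e+01,  3.95e+01]), array([-0.67,  0.3 , -1.03, -0.06,  0.95,  0.81])) err mm [ 5.5 -8.4  3.4] tool [ 6.3  8.1 -2.9] gauge in tool [ 0.004 -0.838  0.546]
dep 0.02 n 2 (array([ 5.12e-01,  8.00e-03,  4.10e-02, -3.39e+01,  4.00e+01]), array([-0.67,  0.3 , -1.03, -0.06,  0.95,  0.81])) err mm [ 3.5 -5.3  2.2] tool [ 4.   5.1 -1.9] gauge in tool [ 0.003 -0.835  0.55 ]
```

>>> apply_moves(moves=[[[4.1,-5.1,2.9],-10.7,0.4],[[8.2,-10.2,5.8],-21.4,0.4],[[12.3,-15.3,8.7],-32.1,0.4],[[16.4,-20.4,11.6],-42.8,0.4],[[20.5,-25.5,14.5],-53.5,0.4],[[24.6,-30.6,17.4],-64.2,0.4],[[28.7,-35.7,20.3],-74.9,0.4],[[32.8,-40.8,23.2],-85.6,0.4],[[36.9,-45.9,26.1],-96.3,0.4],[[36.9,-45.9,26.1],-107,0.4]])

```text
clock: 24.35
tcp_pos: [0.4246, -0.0024, 0.1381]
orientation: [-0.417, 0.81, -0.348, 0.223]
wrist_force: [0.7, -0.6, 1.1]
finger_gap: 0.0344
```

```bash
python3 st.py; cat > s2.py <<'E'
from rest import *
kw=dict(w=.66,lam=.1)
q1=Q();k1=kin(q1);t1=k1[1][:,2];y1=np.degrees(logm(k1[1].T@frame_rest(t1,1))[2])
dep=.016;pre=k1[1].T@(G0-.06*t1-k1[0])*100
print("yaw",y1.round(1),"pre",pre.round(1))
c=np.zeros(3)
for it in range(8):
    fin=k1[1].T@(G0+dep*t1+c-k1[0])*100
    tr=[]
    qq=call(q1,[(pre,max(y1,-10.7*(i+1))) for i in range(5)]+[(.5*(pre+fin),y1)]+[(fin,y1)]*4,trace=tr,**kw)
    kk=kin(qq);e=kk[0]-(G0+dep*kk[1][:,2]);c=c-e*1.2
    if it>5:print("fin",fin.round(1),rep(qq),"err",(e*1000).round(1),"tool",(kk[1].T@e*1000).round(1),"g",(kk[1].T@g).round(3))
    t=kk[1][:,2]
print("mis",np.degrees(np.arccos(t@g)-(np.pi/2+np.arcsin(t[2]))).round(2))
E
python3 s2.py
```

```text
t 24.35 tcp [ 0.4246 -0.0024  0.1381] gap 0.0344 F [ 0.7 -0.6  1.1] T [-0.49  0.55 -0.06]
q [-0.896 -0.02  -0.992  0.597  0.984  1.489] tau [  0.7 -26.2  16.8   3.    2.6   1.6]
tool axes (cols)
 [[ 0.6579 -0.3784  0.6511]
 [-0.7498 -0.4099  0.5194]
 [ 0.0704 -0.8299 -0.5535]] z elev -33.6 az 38.58
yaw -60.2 pre [3.7 4.3 3.8]
fin [ 1.1  4.7 12.2] (array([ 5.06e-01,  1.10e-02,  4.10e-02, -3.41e+01,  4.07e+01]), array([-0.67,  0.3 , -1.03, -0.03,  0.95,  0.79])) err [ 0.2 -0.3  0.1] tool [ 0.2  0.2 -0.1] g [ 0.011 -0.831  0.556]
fin [ 1.   4.7 12.2] (array([ 5.06e-01,  1.10e-02,  4.10e-02, -3.41e+01,  4.07e+01]), array([-0.67,  0.3 , -1.03, -0.03,  0.95,  0.79])) err [ 0.1 -0.1  0.1] tool [ 0.1  0.1 -0.1] g [ 0.012 -0.831  0.556]
mis 0.29
```

```bash
python3 - <<'E'
from workcell import env
import cv2
for n in("scene","top"):
    im=env.read_camera(n)["pixels"][:,:,::-1]
    cv2.imwrite(f"pics/{n}3.png",im)
E
python3 st.py; python3 s2.py
```

```text
t 24.45 tcp [ 0.4242 -0.0028  0.1336] gap 0.034 F [-0.7  1.1 -0.3] T [-0.44  0.54  0.04]
q [-0.897 -0.003 -0.991  0.595  0.983  1.492] tau [ -0.4 -16.4  20.3  -1.8   2.6  -0.9]
tool axes (cols)
 [[ 0.6564 -0.3892  0.6462]
 [-0.7525 -0.3991  0.524 ]
 [ 0.054  -0.8302 -0.5548]] z elev -33.7 az 39.04
yaw -60.9 pre [3.8 3.9 3.6]
fin [ 1.8  4.2 11.8] (array([ 5.06e-01,  1.10e-02,  4.10e-02, -3.41e+01,  4.07e+01]), array([-0.67,  0.3 , -1.03, -0.03,  0.95,  0.79])) err [ 0.1 -0.2  0.1] tool [ 0.1  0.2 -0.1] g [ 0.009 -0.831  0.556]
fin [ 1.7  4.2 11.8] (array([ 5.06e-01,  1.20e-02,  4.10e-02, -3.41e+01,  4.07e+01]), array([-0.67,  0.3 , -1.03, -0.03,  0.95,  0.79])) err [ 0.1 -0.1  0. ] tool [ 0.1  0.1 -0. ] g [ 0.009 -0.831  0.557]
mis 0.26
```

>>> apply_moves(moves=[[[1.5,1.5,1.4],-10.7,0.4],[[3.8,3.9,3.6],-21.4,0.4],[[3.8,3.9,3.6],-32.1,0.4],[[3.8,3.9,3.6],-42.8,0.4],[[3.8,3.9,3.6],-53.5,0.4],[[3.8,3.9,3.6],-60.9,0.4],[[2.8,4.1,7.7],-60.9,0.4],[[1.8,4.2,11.8],-60.9,0.4],[[1.8,4.2,11.8],-60.9,0.4],[[1.8,4.2,11.8],-60.9,0.4]])

```text
clock: 25.7
tcp_pos: [0.5056, 0.0132, 0.0484]
orientation: [-0.257, 0.876, 0.114, 0.392]
wrist_force: [-1.4, 1.4, -1.7]
finger_gap: 0.0341
```

```bash
python3 - <<'E'
from workcell import env
import cv2,numpy as np
a=env.read_camera("scene")["pixels"][:,:,::-1];b=env.read_camera("top")["pixels"][:,:,::-1]
A=cv2.resize(a[150:270,170:330],(800,600),interpolation=cv2.INTER_CUBIC);cv2.imwrite("pics/s4.png",A)
B=cv2.resize(b[120:240,180:340],(800,600),interpolation=cv2.INTER_CUBIC);cv2.imwrite("pics/t4.png",B)
E
python3 st.py; python3 - <<'E'
from rest import *
k=kin(Q());e=k[0]-G0;print("TCP-G0 in tool mm",(k[1].T@e*1000).round(1),"g in tool",(k[1].T@g).round(3))
E
```

```text
t 25.8 tcp [0.5059 0.0125 0.0487] gap 0.0341 F [-4.2  2.3 -1.2] T [-0.4   1.23  0.69]
q [-0.67   0.275 -1.028 -0.007  0.949  0.786] tau [ -0.8 -31.3  15.7  -3.7   2.8  -0. ]
tool axes (cols)
 [[ 0.6667  0.3997  0.6291]
 [-0.0032 -0.8425  0.5386]
 [ 0.7453 -0.3611 -0.5604]] z elev -34.09 az 40.57
TCP-G0 in tool mm [ 5.3 -2.9 11.9] g in tool [ 0.014 -0.832  0.555]
```

```bash
python3 - <<'E'
from rest import *
q=Q();k=kin(q);e=np.array([5.3,0,0])/10
for d in ((-.5,0,0),(-.8,.3,.3),(-1.2,.5,.4),(-1.5,0,0),(-.5,.3,.3)):
    for w in(.6,.66):
        k2=kin(call(q,[(d,0)]*4,w=w,lam=.1));print(d,w,(k2[1].T@(k2[0]-G0)*1000).round(1),rep(call(q,[(d,0)]*4,w=w,lam=.1))[0][3:])
E
```

```text
(-0.5, 0, 0) 0.6 [ 1.  -2.  11.6] [-34.1  40.7]
(-0.5, 0, 0) 0.66 [ 1.  -1.9 11.5] [-34.1  40.7]
(-0.8, 0.3, 0.3) 0.6 [-1.9  1.2 14.5] [-34.1  40.7]
(-0.8, 0.3, 0.3) 0.66 [-1.9  1.3 14.5] [-34.1  40.7]
(-1.2, 0.5, 0.4) 0.6 [-5.6  3.7 15.3] [-34.1  40.8]
(-1.2, 0.5, 0.4) 0.66 [-5.5  3.8 15.3] [-34.1  40.7]
(-1.5, 0, 0) 0.6 [-7.2  0.6 10.5] [-34.2  41. ]
(-1.5, 0, 0) 0.66 [-7.   0.8 10.4] [-34.2  40.9]
(-0.5, 0.3, 0.3) 0.6 [ 0.5  0.4 14.8] [-34.1  40.6]
(-0.5, 0.3, 0.3) 0.66 [ 0.5  0.4 14.8] [-34.1  40.6]
```

The pictures show the jaws straddling the handle between the posts (scene crop (370,270), top crop (420,265)), about 5 mm high. I correct that, close and lift.

>>> apply_moves(moves=[[[-0.3,0.2,0.2],0,0.4],[[-0.5,0.3,0.3],0,0.4],[[-0.5,0.3,0.3],0,0],[[-0.5,0.3,0.3],0,0],[[-0.5,0.3,0.3],0,0],[[-0.5,0.3,0.3],0,0],[[0.7,-0.3,-0.6],0,0],[[2.2,-1,-1.7],0,0],[[4.1,-1.9,-3.1],0,0],[[6.0,-2.8,-4.5],0,0]], squeeze=50)

```text
clock: 27.05
tcp_pos: [0.5072, 0.0119, 0.129]
orientation: [-0.256, 0.876, 0.114, 0.392]
wrist_force: [1.1, 0.3, -3.6]
finger_gap: 0.0226
```

```bash
python3 - <<'E'
from workcell import env
import cv2,numpy as np
a=env.read_camera("scene")["pixels"][:,:,::-1];b=env.read_camera("top")["pixels"][:,:,::-1]
A=cv2.resize(a[140:260,170:330],(800,600),interpolation=cv2.INTER_CUBIC);cv2.imwrite("pics/s5.png",A)
E
python3 st.py
```

```text
t 27.15 tcp [0.5088 0.0108 0.1308] gap 0.0225 F [ 0.7 -0.6 -3.3] T [-0.93  1.01 -0.07]
q [-0.669  0.075 -0.933  0.28   0.949  0.785] tau [  0.5 -28.4  22.3  -1.5   3.7   0. ]
tool axes (cols)
 [[ 0.6622  0.4032  0.6316]
 [ 0.0014 -0.8435  0.5371]
 [ 0.7493 -0.3548 -0.5591]] z elev -33.99 az 40.38
```

```bash
cat > up.py <<'E'
from rest import *
kw=dict(w=.66,lam=.1)
def upyaw(M,gt,sg):
    # yaw making sg*gauge most downward
    v=gt*sg; # in tool; rotate about z by y: world = M Rz(y) v
    ys=np.radians(np.arange(-180,180,.1));best=min(ys,key=lambda y:(M@np.array([np.cos(y)*v[0]-np.sin(y)*v[1],np.sin(y)*v[0]+np.cos(y)*v[1],v[2]]))[2])
    y=best;d=M@np.array([np.cos(y)*v[0]-np.sin(y)*v[1],np.sin(y)*v[0]+np.cos(y)*v[1],v[2]])
    return np.degrees(y),d
E
python3 - <<'E'
from up import *
q=Q();k=kin(q);p,M=k[0],k[1]
gt=np.array([0,-.832,.555]);gt/=np.linalg.norm(gt);ot=np.array([0,-.4,-14.8])/1000
print("gauge now world dir",(M@gt).round(3),"origin",(p+M@ot).round(4))
y,d=upyaw(M,gt,1);print("yaw",y,"dir",d.round(4),"tilt",np.degrees(np.arccos(-d[2])).round(2))
a=np.radians(y);M2=M@np.array([[np.cos(a),-np.sin(a),0],[np.sin(a),np.cos(a),0],[0,0,1]])
O=np.array([.453,-.2615,.19]);tcp=O-M2@ot;D=M.T@(tcp-p)*100;print("tool cm",D.round(2),"tcp",tcp.round(4))
up=M.T@np.array([0,0,.06])*100
rows=[(up*min(1,(i+1)/2)*(1 if i<2 else 0)+ (D*min(1,(i-1)/6.) +up*(1-min(1,(i-1)/6.)) if i>=2 else 0),max(y,-10.7*(i+1))) for i in range(10)]
q1=call(q,rows,**kw);print(rep(q1))
for r in rows:print(np.round(r[0],1),round(r[1],1))
E
```

```text
gauge now world dir [ 0.015  1.    -0.015] origin [0.4991 0.0026 0.1388]
yaw -115.30000000000366 dir [-0.0042 -0.0029 -1.    ] tilt 0.29
tool cm [  0.79  18.54 -19.95] tcp [ 0.4625 -0.2534  0.1821]
(array([  0.463,  -0.253,   0.182, -34.1  ,  40.4  ]), array([-1.15,  0.4 , -0.33,  1.23,  0.92, -1.62]))
[ 2.2 -1.1 -1.7] -10.7
[ 4.5 -2.1 -3.4] -21.4
[ 3.9  1.3 -6.1] -32.1
[ 3.3  4.8 -8.9] -42.8
[  2.6   8.2 -11.7] -53.5
[  2.   11.7 -14.4] -64.2
[  1.4  15.1 -17.2] -74.9
[  0.8  18.5 -20. ] -85.6
[  0.8  18.5 -20. ] -96.3
[  0.8  18.5 -20. ] -107.0
```

>>> apply_moves(moves=[[[2.2,-1.1,-1.7],-10.7,0],[[4.5,-2.1,-3.4],-21.4,0],[[3.9,1.3,-6.1],-32.1,0],[[3.3,4.8,-8.9],-42.8,0],[[2.6,8.2,-11.7],-53.5,0],[[2.0,11.7,-14.4],-64.2,0],[[1.4,15.1,-17.2],-74.9,0],[[0.8,18.5,-20.0],-85.6,0],[[0.8,18.5,-20.0],-96.3,0],[[0.8,18.5,-20.0],-107,0]], squeeze=50)

```text
clock: 28.4
tcp_pos: [0.4608, -0.2538, 0.1776]
orientation: [0.103, 0.53, 0.707, 0.457]
wrist_force: [0.7, 0.5, -3.3]
finger_gap: 0.0225
```

```bash
cat st.py h.py up.py | head -90; python3 st.py; python3 - <<'E'
from workcell import env
import cv2,numpy as np
for n in ("scene","top"):
    c=env.read_camera(n); cv2.imwrite(f"pics/b_{n}.png",c["pixels"][:,:,::-1])
a=cv2.imread("pics/b_scene.png")[60:260,60:300];b=cv2.imread("pics/b_top.png")[80:280,240:480]
cv2.imwrite("pics/b_both.png",cv2.resize(np.hstack([a[:, :200],b[:, :200]]),None,fx=2,fy=2,interpolation=cv2.INTER_CUBIC))
E
```

```text
from workcell import env
import numpy as np
from scipy.spatial.transform import Rotation as R
def st():
    s=env.get_state();q=np.array(s["orientation"]);M=R.from_quat(q[[1,2,3,0]]).as_matrix()
    print("t",round(s["clock"],2),"tcp",np.round(s["tcp_pos"],4),"gap",round(s["finger_gap"],4),"F",np.round(s["wrist_force"],1),"T",np.round(s["ft_torque"],2))
    print("q",np.round(s["joint_pos"],3),"tau",np.round(s["tau"],1))
    print("tool axes (cols)\n",np.round(M,4),"z elev",np.degrees(np.arcsin(M[2,2])).round(2),"az",np.degrees(np.arctan2(M[1,2],M[0,2])).round(2))
    return s,M
if __name__=="__main__": st()
import cv2,numpy as np
def cam(r):
    h=384;f=h/2/np.tan(np.radians(r["fov_y"]/2))
    return np.array([[f,0,r["cx"]],[0,f,r["cy"]],[0,0,1]]),np.array(r["dist"]),np.array(r["world_from_camera"])
def ray(r,uv):
    K,d,T=cam(r)
    p=cv2.undistortPoints(np.array([[uv]],float),K,d)[0,0]
    v=T[:3,:3]@np.array([p[0],p[1],1]);return T[:3,3],v/np.linalg.norm(v)
def atz(r,uv,z):
    o,v=ray(r,uv);return o+v*(z-o[2])/v[2]
def tri(rs):
    A=0;b=0
    for o,v in rs:
        P=np.eye(3)
[... 258 characters left out ...]
am=.1)
def upyaw(M,gt,sg):
    # yaw making sg*gauge most downward
    v=gt*sg; # in tool; rotate about z by y: world = M Rz(y) v
    ys=np.radians(np.arange(-180,180,.1));best=min(ys,key=lambda y:(M@np.array([np.cos(y)*v[0]-np.sin(y)*v[1],np.sin(y)*v[0]+np.cos(y)*v[1],v[2]]))[2])
    y=best;d=M@np.array([np.cos(y)*v[0]-np.sin(y)*v[1],np.sin(y)*v[0]+np.cos(y)*v[1],v[2]])
    return np.degrees(y),d
t 28.4 tcp [ 0.4608 -0.2538  0.1776] gap 0.0225 F [ 0.7  0.5 -3.3] T [-0.84  1.02  0.  ]
q [-1.153  0.403 -0.335  1.23   0.916 -1.636] tau [ -0.8 -45.7  23.    3.6   3.2   1.5]
tool axes (cols)
 [[-0.4178  0.6549  0.6297]
 [ 0.8433  0.0216  0.5371]
 [ 0.3381  0.7554 -0.5613]] z elev -34.14 az 40.46
```

View pics/b_both.png

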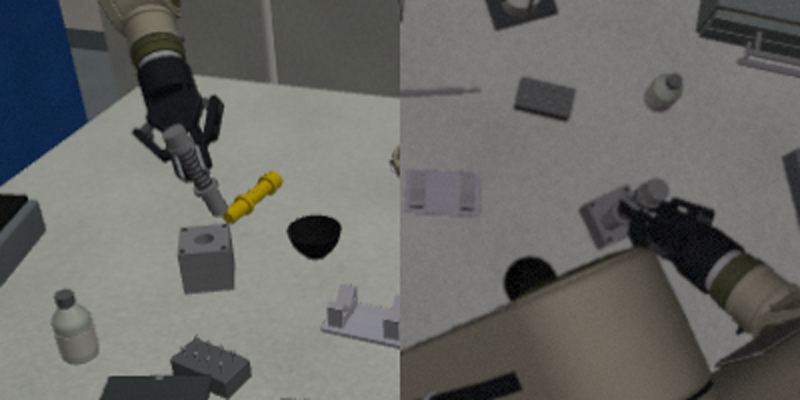

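```bash
cat > gz.py <<'E'
import sys; sys.argv=sys.argv[:1]
from st import *; from up import upyaw
gt=np.array([0,-.832,.555]);gt/=np.linalg.norm(gt);ot=np.array([0,-.4,-14.8])/1000
if __name__=="__main__":
    s,M=st(); p=np.array(s["tcp_pos"])
    print("upyaw",upyaw(M,gt,1)); print("dir now",M@gt,"org",p+M@ot,"tip",p+M@(ot+.082*gt),"nogo",p+M@(ot-.06*gt))
    import h
    for n in("scene","top"):
        c=env.read_camera(n)
        print(n,[h.proj(c,p+M@(ot+a*gt)).round(1).tolist() for a in(-.06,-.04,0,.04,.082)],c["pixels"].shape)
E
python3 gz.py | tail -6
```

```text
[ 0.8428  0.0172  0.538 ]
 [ 0.3428  0.7534 -0.5611]] z elev -34.13 az 40.54
upyaw (np.float64(-24.50000000000884), array([-0.00535417, -0.00523145, -0.99997198]))
dir now [-0.19774914  0.28422365 -0.93814295] org [ 0.45129571 -0.26045666  0.18606791] tip [ 0.43508028 -0.23715033  0.10914018] nogo [ 0.46316066 -0.27751008  0.24235648]
scene [[[145.2, 125.8]], [[149.0, 131.8]], [[156.3, 143.4]], [[163.3, 154.6]], [[170.3, 165.7]]] (384, 512, 3)
top [[[369.0, 173.3]], [[364.9, 176.1]], [[357.2, 181.3]], [[350.0, 186.2]], [[342.9, 191.1]]] (384, 512, 3)
```

>>> apply_moves(moves=[[[0,0,0],-8,0],[[0,0,0],-16,0],[[0,0,0],-24.5,0],[[0,0,0],-24.5,0],[[0,0,0],-24.5,0],[[0,0,0],-24.5,0],[[0,0,0],-24.5,0],[[0,0,0],-24.5,0],[[0,0,0],-24.5,0],[[0,0,0],-24.5,0]])

```text
clock: 29.85
tcp_pos: [0.461, -0.252, 0.18]
orientation: [0.196, 0.369, 0.803, 0.425]
wrist_force: [0.3, 0.3, -3.4]
finger_gap: 0.0224
```

```bash
python3 gz.py | tail -6; python3 - <<'E'
from workcell import env
import cv2,numpy as np
for n in ("scene","top"):
    c=env.read_camera(n); cv2.imwrite(f"pics/c_{n}.png",c["pixels"][:,:,::-1])
a=cv2.imread("pics/c_scene.png")[110:210,110:210];b=cv2.imread("pics/c_top.png")[130:230,300:400]
cv2.imwrite("pics/c_both.png",cv2.resize(np.hstack([a,b]),None,fx=4,fy=4,interpolation=cv2.INTER_CUBIC))
E
```

```text
[ 0.7598  0.3656  0.5377]
 [-0.0012  0.8278 -0.5611]] z elev -34.13 az 40.51
upyaw (np.float64(0.0999999999897625), array([-0.00579454, -0.00461238, -0.99997257]))
dir now [-0.00485102 -0.00571596 -0.9999719 ] org [ 0.45149034 -0.26014834  0.1879956 ] tip [ 0.45109255 -0.26061705  0.1059979 ] nogo [ 0.4517814  -0.25980538  0.24799391]
scene [[[152.9, 122.8]], [[154.1, 129.6]], [[156.2, 142.9]], [[158.3, 155.5]], [[160.4, 168.3]]] (384, 512, 3)
top [[[362.9, 177.1]], [[361.0, 178.5]], [[357.3, 181.1]], [[353.9, 183.6]], [[350.5, 185.9]]] (384, 512, 3)
```

View pics/c_both.png

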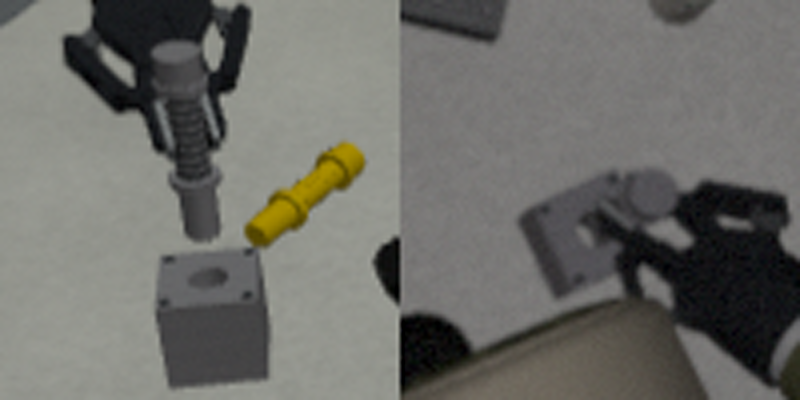

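```bash
cat > ov.py <<'E'
import sys,cv2
tag=sys.argv[1]; sg=float(sys.argv[2]) if len(sys.argv)>2 else 1
from gz import *; import h
def ring(c,o,n,r):
    n=n/np.linalg.norm(n);a=np.cross(n,[1,.3,.2]);a/=np.linalg.norm(a);b=np.cross(n,a);th=np.linspace(0,2*np.pi,40)
    return h.proj(c,[o+r*(a*np.cos(t)+b*np.sin(t)) for t in th])
s=env.get_state();q=np.array(s["orientation"]);M=R.from_quat(q[[1,2,3,0]]).as_matrix();p=np.array(s["tcp_pos"])
d=M@gt;o=p+M@ot
out=[]
for n,B in(("scene",(.4538,-.2597,.07)),("top",(.4524,-.2632,.07))):
    c=env.read_camera(n);im=c["pixels"][:,:,::-1].copy()
    x0,y0=(110,100) if n=="scene" else (305,130);k=8 if False else 4
    cr=cv2.resize(im[y0:y0+100,x0:x0+100],None,fx=4,fy=4,interpolation=cv2.INTER_CUBIC)
    cv2.imwrite(f"pics/{tag}_{n}_raw.png",cr)
    for pt,nn,r,col in[(o+.082*d,d,.013,(0,255,0)),(o+.04*d,d,.018,(0,255,255)),(o-.06*d,d,.016,(255,0,255)),(np.array(B),np.array([0,0,1.]),.014,(0,0,255))]:
        P=((ring(c,pt,nn,r)-[x0,y0]+.5)*4).astype(np.int32);cv2.polylines(cr,[P],True,col,1)
    out.append(cr)
cv2.imwrite(f"pics/{tag}.png",np.hstack(out))
print(o,d)
E
sed -i 's/^import sys; sys.argv=sys.argv\[:1\]$/import sys/' gz.py; python3 ov.py d1
```

```text
[ 0.45151258 -0.26012306  0.18801702] [-0.00476091 -0.00581615 -0.99997175]
```

View pics/d1.png

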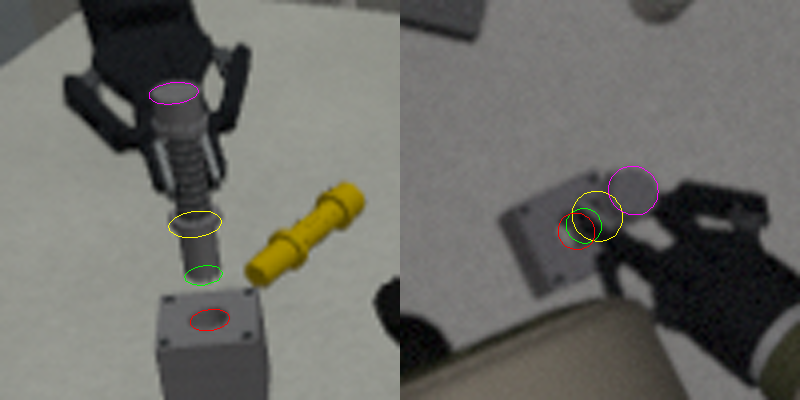

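```bash
cat > ov2.py <<'E'
import sys,cv2,json
tag=sys.argv[1]
from ov import ring
E
python3 - <<'E'
import cv2,numpy as np
a=cv2.imread("pics/d1_scene_raw.png");b=cv2.imread("pics/d1_top_raw.png")
A=a[190:340,140:290];B=b[150:300,100:300]
f=lambda i:cv2.resize(cv2.normalize(cv2.cvtColor(i,cv2.COLOR_BGR2GRAY),None,0,255,cv2.NORM_MINMAX),None,fx=2.2,fy=2.2)
A=f(A);B=f(B);cv2.imwrite("pics/d2.png",np.hstack([A,B]))
E
rm ov2.py
```

```text
(no output)
```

View pics/d2.png

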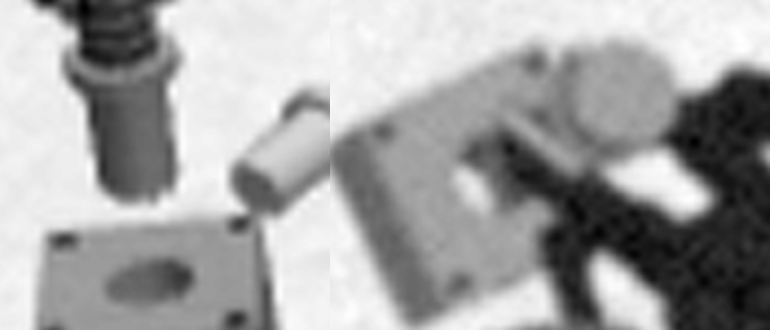

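```bash
cat > fit.py <<'E'
from gz import *; import h,cv2
def edges(img,pts,nrm,rng=3.0,sgn=0):
    ss=np.arange(-rng,rng+.01,.1);off=[];w=[]
    for p_,n_ in zip(pts,nrm):
        xy=p_+ss[:,None]*n_
        v=cv2.remap(img,xy[None,:,0].astype(np.float32),xy[None,:,1].astype(np.float32),cv2.INTER_CUBIC)[0]
        v=cv2.GaussianBlur(v[None].astype(np.float32),(0,0),4)[0]
        g=np.gradient(v)
        if sgn: g=g*sgn
        else: g=abs(g)
        i=np.argmax(g);off.append(ss[i] if 0<i<len(ss)-1 else np.nan);w.append(g[i])
    return np.array(off),np.array(w)
def ringpts(c,o,n,r,m=48):
    n=n/np.linalg.norm(n);a=np.cross(n,[1,.3,.2]);a/=np.linalg.norm(a);b=np.cross(n,a);th=np.linspace(0,2*np.pi,m,endpoint=False)
    P=h.proj(c,[o+r*(a*np.cos(t)+b*np.sin(t)) for t in th])
    Q=h.proj(c,[o+r*1.02*(a*np.cos(t)+b*np.sin(t)) for t in th])
    N=Q-P;N/=np.linalg.norm(N,axis=1)[:,None]
    # true normal from tangent
    T=np.roll(P,-1,0)-np.roll(P,1,0);T/=np.linalg.norm(T,axis=1)[:,None];NN=np.c_[T[:,1],-T[:,0]];NN*=np.sign((NN*N).sum(1))[:,None]
    return P,NN
def shift(off,N,scale=True):
    k=~np.isnan(off);x=None
    for _ in range(6):
        A=np.c_[N[k],np.ones(k.sum())] if scale else N[k]
        x=np.linalg.lstsq(A,off[k],rcond=None)[0]
        r=(np.c_[N,np.ones(len(N))] if scale else N)@x-off
        k=(~np.isnan(off))&(abs(r)<max(.25,2*np.nanmedian(abs(r[k]))))
    return x,k.sum(),np.sqrt(np.mean(r[k]**2))
def w_of(c,pt,d):  # world xy shift at const z for pixel shift d
    u=h.proj(c,pt)[0];return h.atz(c,u+d,pt[2])-h.atz(c,u,pt[2])
if __name__=="__main__":
    s=env.get_state();q=np.array(s["orientation"]);M=R.from_quat(q[[1,2,3,0]]).as_matrix();p=np.array(s["tcp_pos"]);d=M@gt;o=p+M@ot
    B=np.array([.453,-.2615,.07])
    for n in("scene","top"):
        c=env.read_camera(n);im=cv2.cvtColor(c["pixels"],cv2.COLOR_RGB2GRAY).astype(np.float32)
        src=im if n=="scene" else cv2.imread("pics/top0.png",0).astype(np.float32)
        for r in(.014,.015):
            P,N=ringpts(c,B,np.array([0,0,1.]),r);off,_=edges(src,P,N,3,+1);x,k,e=shift(off,N);print(n,"bore r",r,"shift",x.round(2),k,round(e,2),"->",(B+w_of(c,B,x[:2])).round(4))
        if n=="top":
            pt=o-.06*d;P,N=ringpts(c,pt,d,.016);off,_=edges(im,P,N,3);x,k,e=shift(off,N);print("disc",x.round(2),k,round(e,2),"->",(pt+w_of(c,pt,x[:2])).round(4),"pred",pt.round(4))
        else:
            # side lines of go end
            T=np.linalg.inv(h.cam(c)[2]);cc=h.cam(c)[2][:3,3];v=o+.06*d-cc;lat=np.cross(d,v);lat/=np.linalg.norm(lat)
            for a0,a1,r in((.047,.076,.013),(-.058,-.045,.016)):
                res=[]
                for sd in(1,-1):
                    X=[o+a*d+sd*lat*r for a in np.linspace(a0,a1,12)];P=h.proj(c,X);Q=h.proj(c,np.array(X)+sd*lat*.003);N=Q-P;N/=np.linalg.norm(N,axis=1)[:,None]
                    off,_=edges(im,P,N,3);res.append(np.nanmedian(off)*np.sign(sd));nn=N.mean(0)*sd
                sh=np.mean(res);pt=o+(a0+a1)/2*d
                u=h.proj(c,pt)[0];mm=np.linalg.norm(h.proj(c,pt+lat*.01)[0]-u)/10
                print("scene side",a0,"offs",np.round(res,2),"lat shift px",round(sh,2),"mm",round(sh/mm,2),"lat",lat.round(3))
        print("lens px/mm")
E
python3 fit.py
```

```text
scene bore r 0.014 shift [-0.02 -0.08 -0.01] 45 0.12 -> [ 0.4526 -0.2618  0.07  ]
scene bore r 0.015 shift [-0.03 -0.1  -0.28] 44 0.1 -> [ 0.4525 -0.2618  0.07  ]
scene side 0.047 offs [0.1 0.2] lat shift px 0.15 mm 0.41 lat [-0.53   0.848 -0.002]
scene side -0.058 offs [1.55 0.85] lat shift px 1.2 mm 3.12 lat [-0.53   0.848 -0.002]
lens px/mm
top bore r 0.014 shift [ 1.05 -1.19 -0.93] 22 0.11 -> [ 0.4567 -0.2648  0.07  ]
top bore r 0.015 shift [ 0.7  -1.21 -1.19] 26 0.12 -> [ 0.4567 -0.2637  0.07  ]
disc [ 0.32  0.66 -0.25] 27 0.14 -> [ 0.4501 -0.2605  0.248 ] pred [ 0.4518 -0.2597  0.248 ]
lens px/mm
```

```bash
python3 - <<'E'
from fit import *
c=env.read_camera("top")
im=cv2.imread("pics/top0.png",0).astype(np.float32)
B=np.array([.453,-.2615,.07])
for r in(.014,.015):
  for rng in (2,3):
    for sg in (0,1):
        b=B.copy()
        P,N=ringpts(c,b,np.array([0,0,1.]),r);off,_=edges(im,P,N,rng,sg);x,k,e=shift(off,N);print(r,rng,sg,x.round(2),k,round(e,2),(b+w_of(c,b,x[:2])).round(4))
# block outline top face corners fit: square 36mm half, az 25
best=None
th=np.radians(25)
u=np.array([np.cos(th),np.sin(th),0]);v=np.array([-u[1],u[0],0])
def sq(b,th):
    u=np.array([np.cos(th),np.sin(th),0]);v=np.array([-u[1],u[0],0]);P=[];Q=[]
    for n_,t_ in((u,v),(-u,v),(v,u),(-v,u)):
        for s in np.linspace(-.028,.028,10):
            P.append(b+.036*n_+s*t_);Q.append(b+.038*n_+s*t_)
    P=h.proj(c,P);Q=h.proj(c,Q);N=Q-P;return P,N/np.linalg.norm(N,axis=1)[:,None]
for deg in(23,24,25,26,27):
    P,N=sq(B,np.radians(deg));off,_=edges(im,P,N,2.0);x,k,e=shift(off,N);print("sq",deg,x.round(2),k,round(e,3),(B+w_of(c,B,x[:2])).round(4),[round(float(np.nanmedian(off[i*10:i*10+10])),2) for i in range(4)])
cv2.imwrite("pics/e.png",cv2.resize(cv2.imread("pics/top0.png")[155:215,315:380],None,fx=9,fy=9,interpolation=cv2.INTER_CUBIC))
E
```

```text
0.014 2 0 [ 0.32 -0.4  -0.07] 32 0.11 [ 0.4542 -0.2625  0.07  ]
0.014 2 1 [-0.09 -0.2   0.1 ] 29 0.23 [ 0.4536 -0.2613  0.07  ]
0.014 3 0 [ 0.29 -0.42 -0.1 ] 29 0.12 [ 0.4543 -0.2624  0.07  ]
0.014 3 1 [ 1.05 -1.19 -0.93] 22 0.11 [ 0.4567 -0.2648  0.07  ]
0.015 2 0 [ 0.21 -0.42 -0.47] 30 0.09 [ 0.4543 -0.2622  0.07  ]
0.015 2 1 [-0.4  -0.01 -0.04] 21 0.16 [ 0.453  -0.2603  0.07  ]
0.015 3 0 [ 0.18 -0.43 -0.49] 31 0.11 [ 0.4543 -0.2621  0.07  ]
0.015 3 1 [ 0.7  -1.21 -1.19] 26 0.12 [ 0.4567 -0.2637  0.07  ]
sq 23 [ 0.23 -0.33  0.02] 30 0.196 [ 0.454  -0.2622  0.07  ] [0.1, -0.1, -0.35, 0.25]
sq 24 [ 0.22 -0.19  0.02] 25 0.134 [ 0.4536 -0.2622  0.07  ] [0.2, -0.05, -0.3, 0.35]
sq 25 [ 0.21 -0.35  0.02] 27 0.159 [ 0.4541 -0.2622  0.07  ] [0.25, -0.1, -0.35, 0.2]
sq 26 [ 0.27 -0.15  0.  ] 29 0.169 [ 0.4535 -0.2623  0.07  ] [0.15, -0.1, -0.4, 0.3]
sq 27 [ 0.18 -0.18  0.01] 26 0.116 [ 0.4535 -0.2621  0.07  ] [0.05, -0.1, -0.35, 0.3]
```

View pics/e.png

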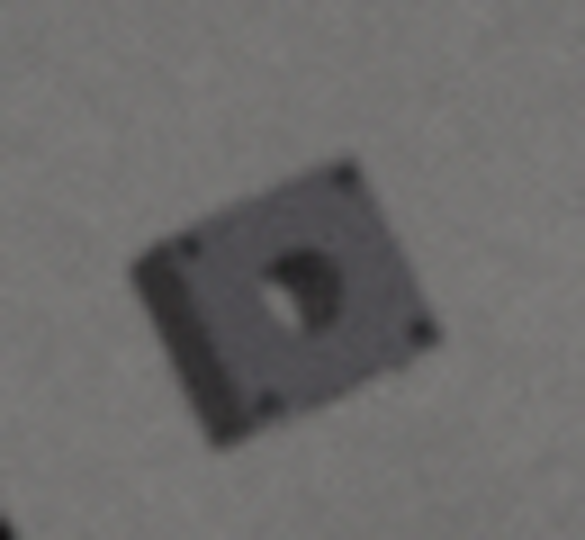

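```bash
cat > d2t.py <<'E'
from gz import *
import ast
s=env.get_state();q=np.array(s["orientation"]);M=R.from_quat(q[[1,2,3,0]]).as_matrix()
for a in sys.argv[1:]: print(a,"-> tool cm",(M.T@np.array(ast.literal_eval(a))/10).round(2))
E
python3 d2t.py "[2.4,-1.4,0]" "[2.4,-1.4,-24]" "[0,0,-10]"
```

```text
[2.4,-1.4,0] -> tool cm [-0.26  0.05  0.08]
[2.4,-1.4,-24] -> tool cm [-0.26 -1.94  1.42]
[0,0,-10] -> tool cm [ 0.   -0.83  0.56]
```

>>> apply_moves(moves=[[[-0.13,-0.3,0.3],0,0],[[-0.26,-0.6,0.5],0,0],[[-0.26,-1.0,0.8],0,0],[[-0.26,-1.4,1.07],0,0],[[-0.26,-1.7,1.27],0,0],[[-0.26,-1.94,1.42],0,0],[[-0.26,-1.94,1.42],0,0],[[-0.26,-1.94,1.42],0,0],[[-0.26,-1.94,1.42],0,0],[[-0.26,-1.94,1.42],0,0]])

```text
clock: 31.55
tcp_pos: [0.4634, -0.2535, 0.1561]
orientation: [0.197, 0.369, 0.803, 0.425]
wrist_force: [0.2, -0.4, -4.9]
finger_gap: 0.0227
```

```bash
python3 st.py|head -1; python3 ov.py f1; python3 - <<'E'
import cv2,numpy as np
a=cv2.imread("pics/f1_scene_raw.png");b=cv2.imread("pics/f1_top_raw.png");o=cv2.imread("pics/f1.png")
A=a[210:360,140:290];O=o[210:360,140:290];B=b[150:300,100:250]
f=lambda i:cv2.resize(i,None,fx=2.4,fy=2.4)
A=cv2.convertScaleAbs(f(A),alpha=1.6);O=f(O);cv2.imwrite("pics/f2.png",np.hstack([A,O]))
E
```

```text
t 31.55 tcp [ 0.4634 -0.2535  0.1561] gap 0.0227 F [ 0.2 -0.4 -4.9] T [-0.89  1.01  0.  ]
[ 0.45389377 -0.26162149  0.16408088] [-0.00463317 -0.00599723 -0.99997128]
```

View pics/f2.png

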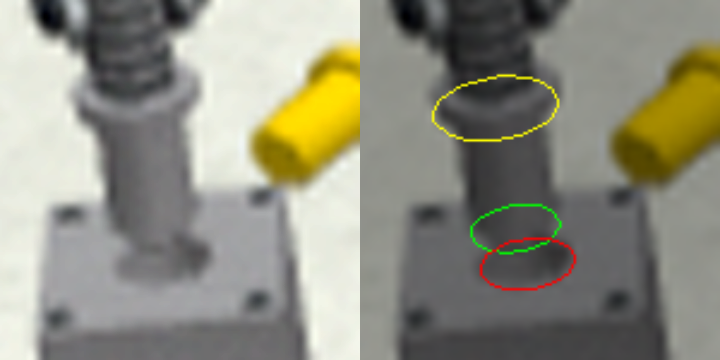

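View pics/f1.png

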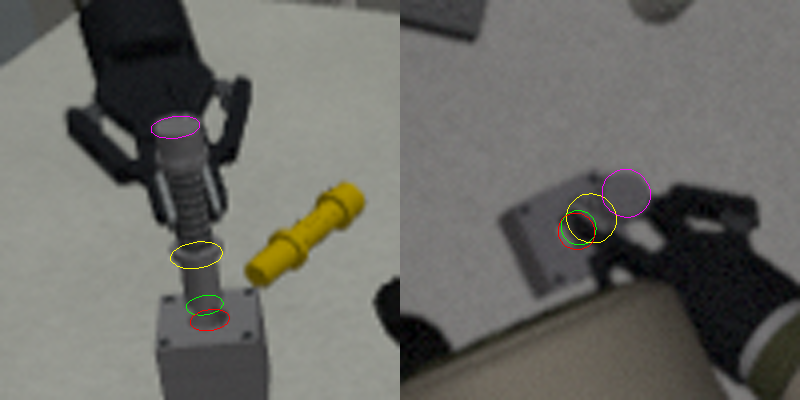

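```bash
python3 fit.py | grep -E "side|disc|scene bore"; python3 st.py | head -1; cp pics/f1_scene_raw.png /tmp/
```

```text
scene bore r 0.014 shift [ 0.01 -0.19 -0.04] 36 0.11 -> [ 0.4521 -0.2619  0.07  ]
scene bore r 0.015 shift [-0.03 -0.16 -0.29] 40 0.11 -> [ 0.4523 -0.262   0.07  ]
scene side 0.047 offs [0.1 0.1] lat shift px 0.1 mm 0.28 lat [-0.531  0.847 -0.003]
scene side -0.058 offs [1.55 0.75] lat shift px 1.15 mm 3.02 lat [-0.531  0.847 -0.003]
disc [ 0.11  0.29 -0.24] 27 0.11 -> [ 0.4534 -0.2615  0.224 ] pred [ 0.4542 -0.2612  0.224 ]
t 31.75 tcp [ 0.4634 -0.2535  0.156 ] gap 0.0222 F [ 0.4 -0.2 -3.8] T [-0.85  1.06  0.01]
```

```bash
cat > fit2.py <<'E'
from fit import *
s=env.get_state();q=np.array(s["orientation"]);M=R.from_quat(q[[1,2,3,0]]).as_matrix();p=np.array(s["tcp_pos"]);d=M@gt;o=p+M@ot
c=env.read_camera("scene");im=cv2.cvtColor(c["pixels"],cv2.COLOR_RGB2GRAY).astype(np.float32)
cc=h.cam(c)[2][:3,3]
print("cam",cc.round(2))
def side(o,d,a0,a1,r,m=8,lat=None):
    v=o-cc
    if lat is None: lat=np.cross(d,v)
    lat=lat/np.linalg.norm(lat);out=[]
    for a in np.linspace(a0,a1,m):
        row=[]
        for sd in(1,-1):
            X=o+a*d+sd*lat*r;P=h.proj(c,X);Q=h.proj(c,X+sd*lat*.003);N=Q-P;N/=np.linalg.norm(N)
            off,_=edges(im,P,N,2.5);row.append(off[0]*sd)
        out.append([a*1000]+row)
    return np.array(out)
print("go",side(o,d,.046,.078,.013).round(2).tolist())
print("collar",side(o,d,.034,.038,.018,3).round(2).tolist())
print("collar2",side(o,d,-.039,-.034,.018,3).round(2).tolist())
print("nogo",side(o,d,-.058,-.044,.016,4).round(2).tolist())
E
python3 fit2.py
```

```text
cam [1.34 0.29 0.73]
go [[46.0, 0.4, 0.1], [50.57, 0.2, 0.2], [55.14, 0.3, 0.3], [59.71, 0.2, 0.3], [64.29, 0.0, 0.2], [68.86, -0.1, 0.1], [73.43, 0.2, 0.2], [78.0, 0.0, 0.1]]
collar [[34.0, 0.5, -0.0], [36.0, 0.5, 0.3], [38.0, 0.4, 0.4]]
collar2 [[-39.0, 0.3, 0.6], [-36.5, 0.2, 0.6], [-34.0, 0.0, 0.6]]
nogo [[-58.0, 1.1, 1.0], [-53.33, 1.5, 0.8], [-48.67, 1.6, 0.7], [-44.0, 0.9, 0.1]]
```

>>> apply_moves(moves=[[[0,-0.25,0.17],0,0],[[0,-0.5,0.34],0,0],[[0,-0.7,0.47],0,0],[[0,-0.83,0.56],0,0],[[0,-0.95,0.64],0,0],[[0,-1.05,0.7],0,0],[[0,-1.15,0.77],0,0],[[0,-1.25,0.84],0,0],[[0,-1.25,0.84],0,0],[[0,-1.25,0.84],0,0]])

```text
clock: 33.05
tcp_pos: [0.4633, -0.2535, 0.141]
orientation: [0.196, 0.369, 0.803, 0.425]
wrist_force: [-0.3, 0.1, -3.9]
finger_gap: 0.0228
```

```bash
python3 st.py|head -1; python3 ov.py g1
```

```text
t 33.05 tcp [ 0.4633 -0.2535  0.141 ] gap 0.0228 F [-0.3  0.1 -3.9] T [-0.82  1.03 -0.  ]
[ 0.45385187 -0.26162932  0.14892931] [-0.00475037 -0.0058455  -0.99997163]
```

View pics/g1.png

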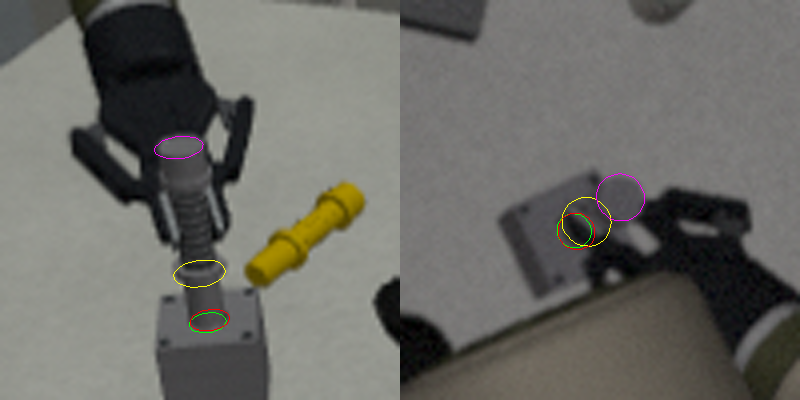

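>>> apply_moves(moves=[[[0,-0.12,0.08],0,0],[[0,-0.25,0.17],0,0],[[0,-0.37,0.25],0,0],[[0,-0.5,0.34],0,0],[[0,-0.62,0.42],0,0],[[0,-0.74,0.5],0,0],[[0,-0.83,0.56],0,0],[[0,-0.83,0.56],0,0],[[0,-0.83,0.56],0,0],[[0,-0.83,0.56],0,0]])

```text
clock: 34.4
tcp_pos: [0.4633, -0.2535, 0.131]
orientation: [0.196, 0.369, 0.803, 0.425]
wrist_force: [-0.5, 0.3, -3.4]
finger_gap: 0.0227
```

```bash
python3 st.py|head -2; python3 ov.py g2
```

```text
t 34.4 tcp [ 0.4633 -0.2535  0.131 ] gap 0.0227 F [-0.5  0.3 -3.4] T [-0.88  0.97  0.  ]
q [-1.148  0.461 -0.381  1.121  0.918 -2.053] tau [ -0.  -47.4  20.4   3.7   3.3  -0. ]
[ 0.45385009 -0.26164489  0.13894843] [-0.00467771 -0.00585104 -0.99997194]
```

View pics/g2.png

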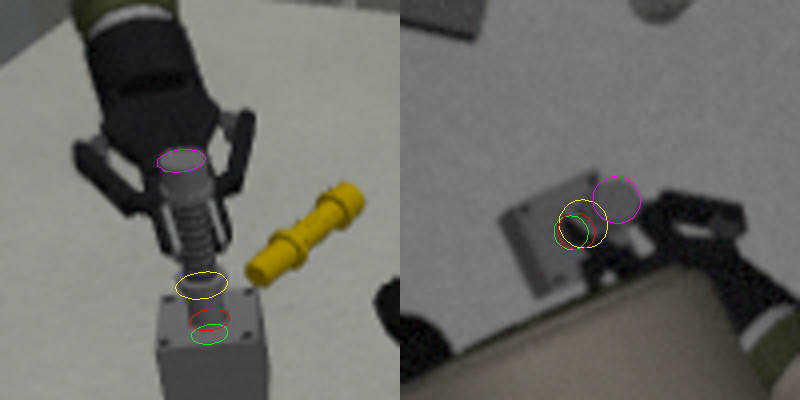

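>>> apply_moves(moves=[[[0,-0.33,0.22],0,0],[[0,-0.66,0.45],0,0],[[0,-0.99,0.67],0,0],[[0,-1.32,0.9],0,0],[[0,-1.6,1.08],0,0],[[0,-1.85,1.25],0,0],[[0,-2.07,1.4],0,0],[[0,-2.24,1.52],0,0],[[0,-2.32,1.57],0,0],[[0,-2.4,1.63],0,0]])

```text
clock: 35.75
tcp_pos: [0.4636, -0.2535, 0.1029]
orientation: [0.197, 0.369, 0.802, 0.426]
wrist_force: [-4.9, -0.2, 7.6]
finger_gap: 0.0228
```

```bash
python3 st.py|head -1; python3 ov.py g3
```

```text
t 35.75 tcp [ 0.4636 -0.2535  0.1029] gap 0.0228 F [-4.9 -0.2  7.6] T [0.38 0.39 0.5 ]
[ 0.45412481 -0.26164535  0.11081748] [-0.00356676 -0.00467093 -0.99998273]
```

View pics/g3.png

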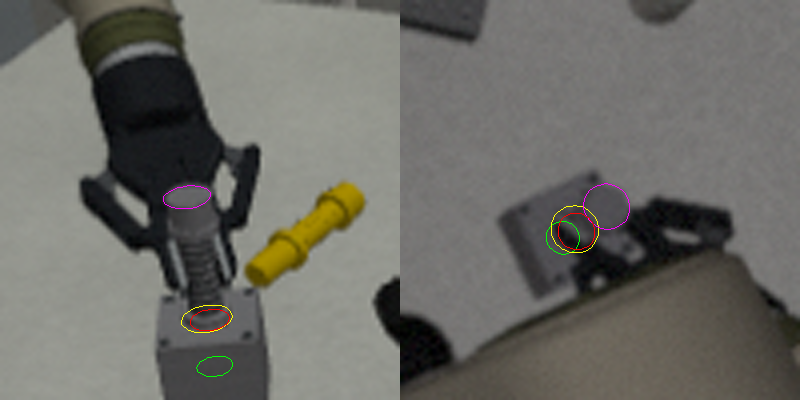

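>>> apply_moves(moves=[[[0,-0.04,0.03],0,0],[[0,-0.08,0.06],0,0],[[0,-0.12,0.08],0,0],[[0,-0.12,0.08],0,0],[[0,-0.12,0.08],0,0],[[0,-0.12,0.08],0,0],[[0,-0.12,0.08],0,0],[[0,-0.12,0.08],0,0],[[0,-0.12,0.08],0,0],[[0,-0.12,0.08],0,0]])

```text
clock: 37.1
tcp_pos: [0.4637, -0.2537, 0.1028]
orientation: [0.198, 0.37, 0.802, 0.426]
wrist_force: [-6.9, 0.3, 14.7]
finger_gap: 0.0225
```

```bash
python3 st.py; python3 ov.py g4; python3 - <<'E'
import cv2,numpy as np
a=cv2.imread("pics/g4_scene_raw.png")
cv2.imwrite("pics/g5.png",cv2.convertScaleAbs(cv2.resize(a[170:350,140:290],None,fx=3,fy=3),alpha=1.8))
E
```

```text
t 37.1 tcp [ 0.4637 -0.2537  0.1028] gap 0.0225 F [-6.9  0.3 14.7] T [1.14 0.01 0.85]
q [-1.149  0.499 -0.407  1.057  0.922 -2.052] tau [  1.9 -41.3  17.9   0.4   1.3  -0.3]
tool axes (cols)
 [[-0.6486  0.4243  0.6318]
 [ 0.7611  0.3633  0.5373]
 [-0.0016  0.8294 -0.5586]] z elev -33.96 az 40.38
[ 0.45421536 -0.26175821  0.11074362] [-0.00235551 -0.00405074 -0.99998902]
```

View pics/g5.png

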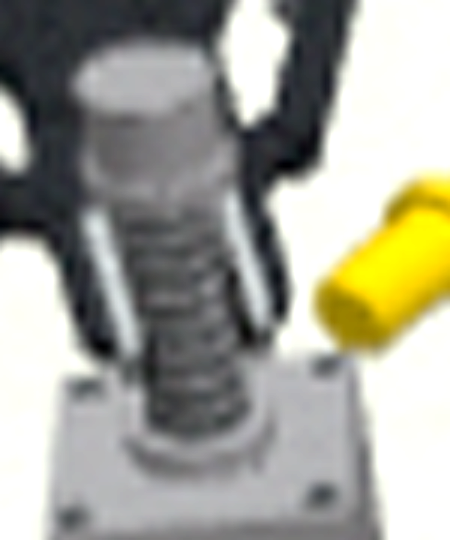

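```bash
cat rest.py | head -30; sed -n 1,60p f5.py; cat cur.py; sed -n 1,60p mpc5.py
```

```text
# feasibility of current tool z at rest / sleeve and joint values for required rolls
from cur import *
from feas import ik
from scipy.optimize import least_squares
G0=np.array([.4958,.003,.05]);g=np.array([.026,.9997,0]);S0=np.array([.453,-.2615])
def full(Tp,TM,n=8):
    best=(9,None)
    r=np.random.default_rng(1)
    for k in range(n):
        q0=np.clip(LO+r.random(6)*(HI-LO),LO+.01,HI-.01);q0[0]=np.clip(np.arctan2(Tp[1],Tp[0])+r.normal()*.6,-2.7,2.7)
        def f(x):
            kk=kin(x);return np.r_[(kk[0]-Tp),.3*logm(TM@kk[1].T)]
        s=least_squares(f,q0,bounds=(LO,HI))
        if s.cost<best[0]-1e-9:best=(s.cost,s.x)
        if s.cost<1e-10:break
    return np.sqrt(2*best[0]),best[1]
def frame_rest(t,up=1,g=g):
    # tool x perpendicular to t and g, up=+1 x upward
    x=np.cross(g,t);x/=np.linalg.norm(x)
    if x[2]*up<0:x=-x
    return np.column_stack([x,np.cross(t,x),t])
import numpy as np
from math import sin,cos,sqrt,acos
from sim import LO,HI,P,SP
LOl,HIl=LO,HI
L1,L2,o2,lat,p_,m_,d_=P["L1"],P["L2"],P["o2"],P["lat"],P["p"],P["m"],P["d"]
def kin(q):
    c1,s1=cos(q[0
[... 4497 characters left out ...]
c);el=[S[i] for i in o[:15]];sd=.25*.7**k
    return c[o[0]],S[o[0]]
if __name__=="__main__":
    q=np.array(eval(sys.argv[1]));sgn=int(sys.argv[2]);Hs=eval(sys.argv[3]);end=np.array(eval(sys.argv[4])) if len(sys.argv)>4 else np.array([.43,0,.25])
    with Pool(4) as pool:
        for H in Hs:
            t0=time.time();c,s=solve(q,H,sgn,end,pool);print("H",H,"cost",round(c,3),round(time.time()-t0),"s")
            for kw in VAR:
                o=roll(q,s,kw);print("  ",[rep(x)[0].tolist() for x in o[2::2]],"q",o[-1].round(2),"mis,A",np.round(tinfo(o[-1],sgn),1))
            k=kin(q);print("wp",s.round(3).tolist(),"first tool cm",(k[1].T@(s[0][:3]-k[0])*100).round(1),"yaw",s[0][3].round(0))
```

```bash
cat > back.py <<'E'
from cur import *; from rest import G0,g,S0
gt=np.array([0,-.832,.555]);gt/=np.linalg.norm(gt);ot=np.array([0,-.4,-14.8])/1000+.0007*gt
def Rz(y):
    a=np.radians(y);return np.array([[cos(a),-sin(a),0],[sin(a),cos(a),0],[0,0,1]])
q=Q();p,M=kin(q)[:2]
ys=np.arange(60,180,.1);y=min(ys,key=lambda y:abs((M@Rz(y)@gt)[2])+ (0 if (M@Rz(y)@gt)@g>.8 else 9))
print("yaw",y,"dir",M@Rz(y)@gt)
T=G0-M@Rz(y)@ot; tl=lambda X:(M.T@(X-p)*100).round(2)
print("p",p,"T rest",T,"tool cm lift 6cm",tl(p+[0,0,.06]),"above rest 7cm",tl(T+[0,0,.07]),"at rest",tl(T))
A=p+np.array([0,0,.06]);Bq=T+np.array([0,0,.075])
rows=[(tl(A),0)]+[(tl(A+(Bq-A)*min(1,(i+.0)/6)),min(y,10.7*i)) for i in range(1,10)]
tr=[];q2=call(q,rows,w=.66,lam=.1,trace=tr)
for r,x in zip(rows,tr):
    k=kin(x);Mo=k[1];print(r[0],round(r[1],1),"org",(k[0]+Mo@ot).round(3),"tip z",round((k[0]+Mo@(ot+.082*gt))[2],3),"nogo z",round((k[0]+Mo@(ot-.06*gt))[2],3),x.round(2)[[0,5]])
E
python3 back.py
```

```text
yaw 116.80000000000081 dir [ 2.81183955e-02  9.99604597e-01 -7.49316045e-05]
p [ 0.46313954 -0.25386088  0.10247932] T rest [0.50528684 0.00991557 0.04158379] tool cm lift 6cm [-0.01  4.98 -3.35] above rest 7cm [17.34 12.13 16.33] at rest [17.35  6.32 20.24]
[-0.01  4.98 -3.35] 0 org [ 0.454 -0.262  0.17 ] tip z 0.088 nogo z 0.23 [-1.15 -2.05]
[ 2.88  6.24 -0.12] 10.7 org [ 0.461 -0.218  0.162] tip z 0.081 nogo z 0.221 [-1.1  -1.78]
[5.77 7.5  3.12] 21.4 org [ 0.467 -0.176  0.155] tip z 0.076 nogo z 0.212 [-1.04 -1.51]
[8.66 8.76 6.35] 32.1 org [ 0.474 -0.136  0.148] tip z 0.073 nogo z 0.202 [-0.97 -1.23]
[11.56 10.02  9.58] 42.8 org [ 0.48  -0.096  0.141] tip z 0.071 nogo z 0.192 [-0.9  -0.96]
[14.45 11.28 12.82] 53.5 org [ 0.487 -0.058  0.134] tip z 0.069 nogo z 0.181 [-0.82 -0.68]
[17.34 12.54 16.05] 64.2 org [ 0.493 -0.02   0.126] tip z 0.066 nogo z 0.17 [-0.73 -0.41]
[17.34 12.54 16.05] 74.9 org [0.495 0.003 0.124] tip z 0.074 nogo z 0.161 [-0.68 -0.13]
[17.34 12.54 16.05] 85.6 org [0.495 0.003 0.124] tip z 0.083 nogo z 0.154 [-0.68  0.05]
[17.34 12.54 16.05] 96.3 org [0.495 0.003 0.125] tip z 0.094 nogo z 0.147 [-0.68  0.24]
```

```bash
cat >> back.py <<'E'
print("----")
A=p+np.array([0,0,.08]);Bq=T+np.array([0,0,.085])
rows=[(tl(p+[0,0,.045]),0),(tl(A),0)]+[(tl(A+(Bq-A)*min(1,i/6)),min(y,10.7*i)) for i in range(1,9)]
tr=[];q2=call(q,rows,w=.66,lam=.1,trace=tr)
for r,x in zip(rows,tr):
    k=kin(x);Mo=k[1];print(r[0],round(r[1],1),"org",(k[0]+Mo@ot).round(3),"tip z",round((k[0]+Mo@(ot+.082*gt))[2],3))
E
python3 back.py | sed -n '/----/,$p'
```

```text
----
[-0.01  3.73 -2.51] 0 org [ 0.454 -0.262  0.155] tip z 0.073
[-0.01  6.64 -4.47] 0 org [ 0.454 -0.262  0.19 ] tip z 0.108
[ 2.88  7.76 -1.14] 10.7 org [ 0.461 -0.218  0.18 ] tip z 0.099
[5.77 8.88 2.18] 21.4 org [ 0.467 -0.176  0.172] tip z 0.093
[ 8.66 10.    5.51] 32.1 org [ 0.474 -0.136  0.163] tip z 0.089
[11.55 11.13  8.84] 42.8 org [ 0.48  -0.097  0.155] tip z 0.085
[14.45 12.25 12.16] 53.5 org [ 0.487 -0.058  0.146] tip z 0.081
[17.34 13.37 15.49] 64.2 org [ 0.493 -0.02   0.137] tip z 0.077
[17.34 13.37 15.49] 74.9 org [0.495 0.003 0.134] tip z 0.084
[17.34 13.37 15.49] 85.6 org [0.495 0.003 0.134] tip z 0.093
```

>>> apply_moves(moves=[[[0,3.7,-2.5],0,0],[[0,6.6,-4.5],0,0],[[2.9,7.8,-1.1],10.7,0],[[5.8,8.9,2.2],21.4,0],[[8.7,10.0,5.5],32.1,0],[[11.6,11.1,8.8],42.8,0],[[14.4,12.2,12.2],53.5,0],[[17.3,13.4,15.5],64.2,0],[[17.3,13.4,15.5],74.9,0],[[17.3,13.4,15.5],85.6,0]])

```text
clock: 38.45
tcp_pos: [0.5036, 0.0132, 0.1232]
orientation: [-0.105, 0.782, 0.413, 0.456]
wrist_force: [0.2, 0.1, -3.0]
finger_gap: 0.0224
```

```bash
python3 back.py | head -2;python3 st.py|head -2
```

```text
yaw 60.0 dir [0.21457118 0.96105238 0.17417673]
p [0.50335474 0.01253768 0.12281732] T rest [0.50497409 0.00999794 0.04130963] tool cm lift 6cm [ 4.79  1.28 -3.38] above rest 7cm [-1.02  0.04  0.61] at rest [-6.61 -1.45  4.55]
t 38.45 tcp [0.5036 0.0132 0.1232] gap 0.0224 F [ 0.2  0.1 -3. ] T [-0.86  0.98 -0.02]
q [-0.672  0.085 -0.944  0.276  0.947  0.064] tau [  0.8 -27.9  21.7  -2.8   3.5  -1.3]
```

```bash
sed -i 's/arange(60,180,.1)/arange(-20,150,.1)/' back.py; cat > back2.py <<'E'
from back import *
print("=====")
s=env.get_state();from scipy.spatial.transform import Rotation as R
p=np.array(s["tcp_pos"]);M=R.from_quat(np.array(s["orientation"])[[1,2,3,0]]).as_matrix()
y=min(np.arange(-20,150,.1),key=lambda y:abs((M@Rz(y)@gt)[2])+ (0 if (M@Rz(y)@gt)@g>.8 else 9))
T=G0-M@Rz(y)@ot;tl=lambda X:(M.T@(X-p)*100).round(2)
print("yaw",y,M@Rz(y)@gt,"T",T)
for z in(.06,.03,.015,.008,.004,0,-.002):print(z,tl(T+[0,0,z]))
E
python3 back2.py | sed -n '/====/,$p'
```

```text
=====
yaw 42.00000000000088 [2.47755650e-02 9.99692984e-01 3.30091729e-04] T [0.50519821 0.00995231 0.04151491]
0.06 [-1.87 -0.13  1.15]
0.03 [-4.26 -0.77  2.84]
0.015 [-5.46 -1.09  3.68]
0.008 [-6.02 -1.24  4.08]
0.004 [-6.34 -1.33  4.3 ]
0 [-6.66 -1.41  4.53]
-0.002 [-6.82 -1.45  4.64]
```

>>> apply_moves(moves=[[[-0.6,0,0.4],10.5,0],[[-1.2,-0.1,0.8],21,0],[[-1.9,-0.1,1.15],31.5,0],[[-1.9,-0.1,1.15],42,0],[[-1.9,-0.1,1.15],42,0],[[-3.5,-0.55,2.3],42,0],[[-4.7,-0.9,3.1],42,0],[[-5.7,-1.15,3.85],42,0],[[-6.2,-1.28,4.2],42,0],[[-6.45,-1.35,4.37],42,0]])

```text
clock: 39.7
tcp_pos: [0.5075, 0.0065, 0.0451]
orientation: [-0.258, 0.877, 0.108, 0.39]
wrist_force: [0.9, 0.0, -3.9]
finger_gap: 0.0222
```

```bash
python3 back2.py | sed -n '/====/,$p';python3 st.py; python3 - <<'E'
from workcell import env
import cv2,numpy as np
c=env.read_camera("scene"); a=c["pixels"][:,:,::-1]; cv2.imwrite("pics/i1.png",cv2.resize(a[130:250,180:310],None,fx=5,fy=5,interpolation=cv2.INTER_CUBIC))
E
```

```text
=====
yaw 0.5000000000002913 [2.82090429e-02 9.99602005e-01 2.86732197e-04] T [0.50523508 0.00991925 0.04152882]
0.06 [ 4.02 -2.46 -3.13]
0.03 [ 1.8  -1.35 -1.45]
0.015 [ 0.69 -0.8  -0.6 ]
0.008 [ 0.17 -0.54 -0.21]
0.004 [-0.12 -0.39  0.02]
0 [-0.42 -0.24  0.24]
-0.002 [-0.57 -0.17  0.35]
t 39.7 tcp [0.5075 0.0065 0.0451] gap 0.0222 F [ 0.9  0.  -3.9] T [-0.91  1.03  0.04]
q [-0.68   0.289 -1.016  0.003  0.95   0.781] tau [ -0.  -32.2  14.7  -2.4   3.5   0. ]
tool axes (cols)
 [[ 0.6724  0.3912  0.6284]
 [-0.0119 -0.8431  0.5376]
 [ 0.7401 -0.3689 -0.5622]] z elev -34.21 az 40.54
```

View pics/i1.png

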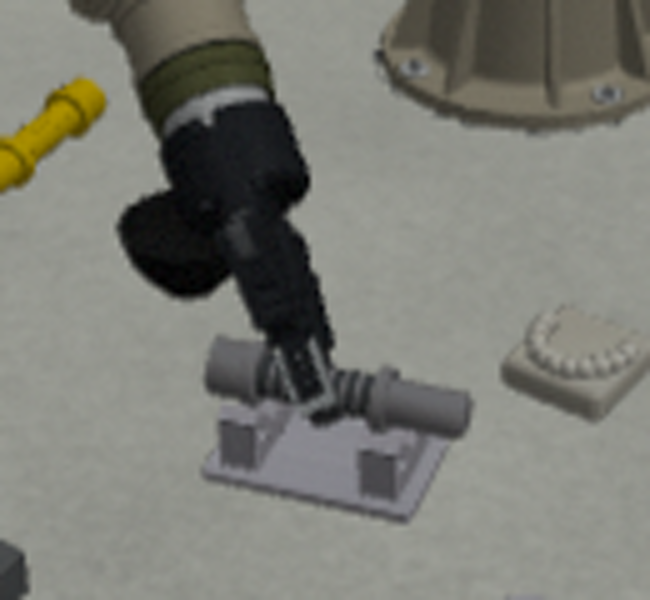

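```bash
python3 - <<'E'
import cv2,numpy as np
a=cv2.imread("pics/scene0.png");b=cv2.resize(cv2.imread("pics/i1.png"),(130,120),interpolation=cv2.INTER_AREA)
A=cv2.resize(a[190:250,210:300],None,fx=4.4,fy=4.4,interpolation=cv2.INTER_CUBIC);B=cv2.resize(b[60:120,30:120],None,fx=4.4,fy=4.4,interpolation=cv2.INTER_CUBIC)
print(a.shape);cv2.imwrite("pics/i2.png",np.hstack([A,B]))
E
```

```text
(384, 512, 3)
```

View pics/i2.png

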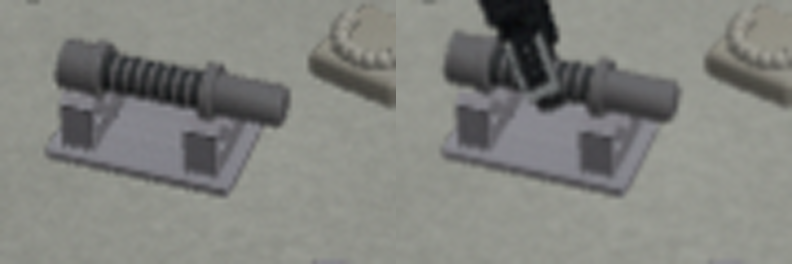

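>>> apply_moves(moves=[[[-0.2,-0.12,0.12],0.5,0],[[-0.36,-0.2,0.2],0.5,0],[[-0.42,-0.24,0.24],0.5,0],[[-0.42,-0.24,0.24],0.5,0],[[-0.42,-0.24,0.24],0.5,0.4],[[-0.42,-0.24,0.24],0.5,0.4],[[-0.42,-0.24,0.24],0.5,0.4],[[-0.42,-0.24,-2.0],0.5,0.4],[[-0.42,-0.24,-5.0],0.5,0.4],[[-0.42,-0.24,-9.0],0.5,0.4]])

```text
clock: 41.0
tcp_pos: [0.4464, -0.0395, 0.0943]
orientation: [-0.261, 0.877, 0.104, 0.389]
wrist_force: [-0.4, -0.8, -1.3]
finger_gap: 0.0343
```

```bash
python3 st.py; python3 - <<'E'
from workcell import env
import cv2,numpy as np
c=env.read_camera("scene"); a=c["pixels"][:,:,::-1]; cv2.imwrite("pics/j1.png",a);cv2.imwrite("pics/j2.png",cv2.resize(a[130:250,180:310],None,fx=5,fy=5,interpolation=cv2.INTER_CUBIC))
E
```

```text
t 41.0 tcp [ 0.4464 -0.0395  0.0943] gap 0.0343 F [-0.4 -0.8 -1.3] T [-0.55  0.58 -0.02]
q [-0.91   0.179 -0.923  0.538  0.973  0.387] tau [  5.  -26.6  14.5  -2.5   3.    1.7]
tool axes (cols)
 [[ 0.6757  0.386   0.628 ]
 [-0.0193 -0.8424  0.5385]
 [ 0.7369 -0.3761 -0.5618]] z elev -34.18 az 40.61
```

View pics/j2.png

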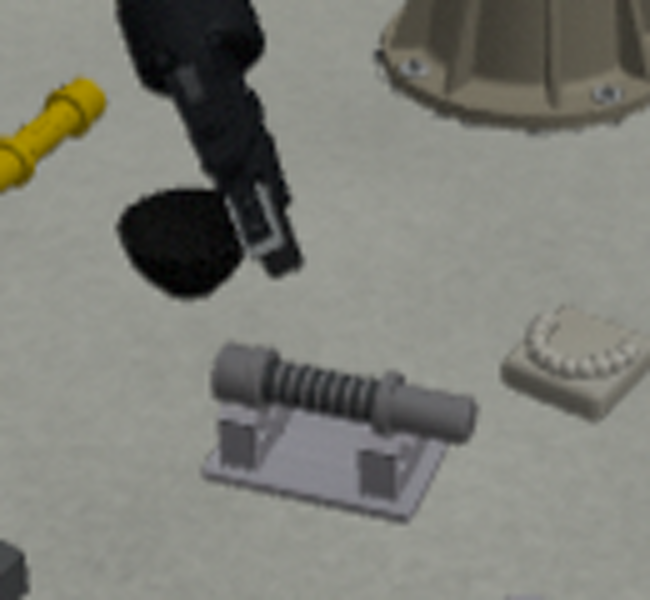

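```bash
nproc; export OMP_NUM_THREADS=1; Q=$(python3 -c "from cur import *;print(Q().round(4).tolist())"); echo $Q; timeout 560 python3 -u mpc5.py "$Q" -1 "[3,4,5,6]" "[.45,.08,.25]"
```

```text
4
[-0.9158, 0.1766, -0.9182, 0.5551, 0.9731, 0.3809]
H 3 cost 7.848 166 s
   [[0.319, -0.386, 0.509, -35.0, 38.8], [0.279, -0.55, 0.582, -47.7, 8.3], [0.373, -0.649, 0.434, -26.4, -37.9]] q [-1.41 -0.02 -0.42  0.2   0.65 -3.14] mis,A [ -5.7 -37.9]
   [[0.319, -0.385, 0.508, -34.9, 39.0], [0.31, -0.536, 0.581, -47.3, 11.4], [0.461, -0.59, 0.442, -27.3, -31.5]] q [-1.25 -0.03 -0.4   0.23  0.61 -3.14] mis,A [  0.9 -31.5]
   [[0.319, -0.387, 0.51, -35.1, 38.5], [0.246, -0.564, 0.584, -47.9, 4.6], [0.276, -0.69, 0.428, -24.9, -44.4]] q [-1.57 -0.03 -0.45  0.16  0.7  -3.14] mis,A [-13.3 -44.4]
wp [[0.246, -0.571, 0.747, -165.137], [0.051, -0.65, 0.622, -170.892], [0.123, -0.698, 0.426, -176.804]] first tool cm [ 35.7  12.3 -77.5] yaw -165.0
H 4 cost 0.411 215 s
   [[0.309, -0.298, 0.246, -34.3, 40.4], [0.331, -0.474, 0.42, -47.9, 29.0], [0.445, -0.311, 0.516, -47.7, -25.9], [0.664, -0.288, 0.406, -43.9, -73.6]] q [-0.27  0.24  0.11  0.94 -0.66 -3.14] mis,A [  0.6 -73.6]
   [[0.309, -0.298, 0.246, -34.3, 40.4], [0.354, -0.468, 0.42, -46.8, 29.3], [0.488, -0.256, 0.512, -43.9, -18.2], [0.621, -0.11, 0.416, -40.0, -60.3]] q [ 0.02  0.05 -0.13  0.87 -0.74 -3.14] mis,A [ -0.9 -60.3]
   [[0.309, -0.298, 0.246, -34.3, 40.4], [0.309, -0.479, 0.42, -48.9, 28.9], [0.39, -0.364, 0.52, -52.0, -34.9], [0.656, -0.475, 0.393, -47.7, -89.2]] q [-0.51  0.47  0.45  1.12 -0.62 -3.14] mis,A [  5.4 -89.2]
wp [[0.309, -0.298, 0.246, -133.673], [0.231, -0.487, 0.42, -111.332], [0.001, -0.503, 0.536, -173.61], [0.503, -0.795, 0.368, -178.886]] first tool cm [  2.4  10.7 -30.8] yaw -134.0
```

```bash
cat > chkr.py <<'E'
from rest import *
from up import upyaw
for az,e in((-60,40.5),(-65,41.8),(-72,43.4)):
    a,ee=np.radians(az),np.radians(e);t=np.array([cos(a)*cos(ee),sin(a)*cos(ee),-sin(ee)])
    for up in(1,-1):
        M=frame_rest(t,up);T=G0+.0148*t;err,q=full(T,M);gt2=M.T@g
        y,d=upyaw(M,gt2,-1)
        a_=np.radians(y);M2=M@np.array([[cos(a_),-sin(a_),0],[sin(a_),cos(a_),0],[0,0,1]])
        T2=np.r_[S0,.19]+.0148*t;er2,q2=full(T2,M2)
        print(az,e,up,"rest err",round(err*1000,2),q.round(2),"yaw",round(y,1),"dir",d.round(3),"sleeve err",round(er2*1000,2),q2.round(2))
E
python3 chkr.py
```

```text
-60 40.5 1 rest err 0.0 [ 0.27  0.33 -0.83  0.13 -0.83  1.95] yaw 136.7 dir [-0.     0.001 -1.   ] sleeve err 0.0 [-0.44 -0.13 -0.98 -0.04 -0.45 -2.72]
-60 40.5 -1 rest err 0.0 [ 0.27  0.33 -0.83  0.13 -0.83 -1.19] yaw 136.7 dir [-0.     0.001 -1.   ] sleeve err 0.0 [-0.44 -0.13 -0.98 -0.04 -0.45  0.42]
-65 41.8 1 rest err 0.0 [ 0.27  0.36 -0.74  0.29 -0.83  1.97] yaw 143.2 dir [ 0.    -0.001 -1.   ] sleeve err 0.0 [-0.41 -0.1  -0.92  0.06 -0.52 -2.61]
-65 41.8 -1 rest err 0.0 [ 0.27  0.36 -0.74  0.29 -0.83 -1.18] yaw 143.2 dir [ 0.    -0.001 -1.   ] sleeve err 0.0 [-0.41 -0.1  -0.92  0.06 -0.52  0.54]
-72 43.4 1 rest err 0.0 [ 0.26  0.4  -0.63  0.48 -0.81  1.97] yaw 152.7 dir [-0.001  0.003 -1.   ] sleeve err 0.0 [-0.37 -0.04 -0.82  0.2  -0.6  -2.44]
-72 43.4 -1 rest err 0.0 [ 0.26  0.4  -0.63  0.48 -0.81 -1.17] yaw 152.7 dir [-0.001  0.003 -1.   ] sleeve err 0.0 [-0.37 -0.04 -0.82  0.2  -0.6   0.7 ]
```

>>> apply_moves(moves=[[[2.4,10.7,-30.8],-134,0.4],[[2.4,10.7,-30.8],-134,0.4],[[2.4,10.7,-30.8],-134,0.4],[[2.4,10.7,-30.8],-134,0.4],[[2.4,10.7,-30.8],-134,0.4],[[2.4,10.7,-30.8],-134,0.4],[[2.4,10.7,-30.8],-134,0.4],[[2.4,10.7,-30.8],-134,0.4],[[2.4,10.7,-30.8],-134,0.4],[[2.4,10.7,-30.8],-134,0.4]])

```text
clock: 42.3
tcp_pos: [0.3109, -0.2965, 0.244]
orientation: [0.107, 0.526, 0.711, 0.454]
wrist_force: [-0.2, 0.1, 0.2]
finger_gap: 0.0342
```

```bash
python3 st.py; cat > nxt.py <<'E'
# replan remaining waypoints from the current joints, seeded with the old plan
from mpc5 import *
from cur import Q
import json
if __name__=="__main__":
    q=Q();seq=np.array(eval(sys.argv[1]));sgn=int(sys.argv[2]);end=np.array(eval(sys.argv[3]));it=int(sys.argv[4]) if len(sys.argv)>4 else 10
    K=(dict(w=.66,lam=.1),dict(w=.64,lam=.09))
    VAR_=K
    import mpc5; mpc5.VAR=(K[0],K[1])
    r=np.random.default_rng(0)
    with Pool(4) as pool:
        el=[seq];sd=.12
        for k in range(it):
            S=list(el)+[el[r.integers(len(el))]+r.normal(size=seq.shape)*np.r_[sd,sd,sd,sd*250] for _ in range(200)]
            c=pool.map(ev,[(q,s,sgn,end) for s in S],chunksize=10);o=np.argsort(c);el=[S[i] for i in o[:12]];sd*=.75
    s=S[o[0]];print("cost",c[o[0]].round(3))
    for kw in K:
        oo=roll(q,s,kw);print([rep(x)[0].tolist() for x in oo[2::2]],oo[-1].round(2),"mis,A",np.round(tinfo(oo[-1],sgn),1))
    k=kin(q);print("wp",s.round(3).tolist(),"first tool cm",(k[1].T@(s[0][:3]-k[0])*100).round(1),"yaw",s[0][3].round(0))
E
OMP_NUM_THREADS=1 timeout 570 python3 -u nxt.py "[[0.231, -0.487, 0.42, -111.332], [0.001, -0.503, 0.536, -173.61], [0.503, -0.795, 0.368, -178.886]]" -1 "[.45,.08,.25]" 8
```

```text
t 42.3 tcp [ 0.3109 -0.2965  0.244 ] gap 0.0342 F [-0.2  0.1  0.2] T [-0.47  0.55  0.02]
q [-1.48   0.377 -0.246  1.645  0.742 -2.059] tau [ -0.1 -42.6  21.    5.7   1.7   1.6]
tool axes (cols)
 [[-0.424   0.6506  0.63  ]
 [ 0.8453  0.0347  0.5331]
 [ 0.325   0.7586 -0.5647]] z elev -34.38 az 40.24
cost 0.039
[[0.326, -0.473, 0.334, -49.9, 26.8], [0.475, -0.254, 0.402, -48.7, -22.8], [0.493, -0.039, 0.314, -41.2, -62.5]] [ 0.2  -0.06 -0.45  0.87 -0.81 -3.14] mis,A [  0.1 -62.5]
[[0.315, -0.475, 0.334, -50.4, 26.8], [0.459, -0.277, 0.403, -50.3, -26.0], [0.532, -0.097, 0.311, -42.7, -69.4]] [ 0.06  0.03 -0.35  0.88 -0.78 -3.14] mis,A [ -0.1 -69.4]
wp [[0.197, -0.487, 0.334, -142.941], [0.013, -0.507, 0.417, -174.392], [0.346, -0.972, 0.24, -152.164]] first tool cm [ -8.4  -1.3 -22.4] yaw -143.0
```

>>> apply_moves(moves=[[[-8.4,-1.3,-22.4],-143,0.4],[[-8.4,-1.3,-22.4],-143,0.4],[[-8.4,-1.3,-22.4],-143,0.4],[[-8.4,-1.3,-22.4],-143,0.4],[[-8.4,-1.3,-22.4],-143,0.4],[[-8.4,-1.3,-22.4],-143,0.4],[[-8.4,-1.3,-22.4],-143,0.4],[[-8.4,-1.3,-22.4],-143,0.4],[[-8.4,-1.3,-22.4],-143,0.4],[[-8.4,-1.3,-22.4],-143,0.4]])

```text
clock: 43.55
tcp_pos: [0.2964, -0.4813, 0.332]
orientation: [0.299, 0.006, 0.943, 0.147]
wrist_force: [-0.4, -0.5, 0.8]
finger_gap: 0.0341
```

```bash
python3 st.py|head -2; OMP_NUM_THREADS=1 timeout 570 python3 -u nxt.py "[[0.013, -0.507, 0.417, -174.392], [0.346, -0.972, 0.24, -152.164]]" -1 "[.45,.08,.2]" 9
```

```text
t 43.55 tcp [ 0.2964 -0.4813  0.332 ] gap 0.0341 F [-0.4 -0.5  0.8] T [-0.23  0.52 -0.03]
q [-1.489  0.393  0.229  1.691  0.626 -3.14 ] tau [ -1.6 -48.   28.8   3.9   1.8  -0. ]
cost 0.095
[[0.473, -0.324, 0.404, -50.7, -25.7], [0.526, -0.111, 0.259, -42.9, -69.1]] [ 0.03  0.04 -0.48  0.71 -0.76 -3.14] mis,A [  0.3 -69.1]
[[0.46, -0.342, 0.405, -51.0, -27.9], [0.549, -0.168, 0.255, -43.6, -73.7]] [-0.08  0.1  -0.42  0.69 -0.74 -3.14] mis,A [ -0.  -73.7]
wp [[-0.103, -0.582, 0.43, -169.088], [0.301, -0.869, 0.169, -168.605]] first tool cm [ 26.3  -3.8 -33. ] yaw -169.0
```

>>> apply_moves(moves=[[[26.3,-3.8,-33],-169,0.4],[[26.3,-3.8,-33],-169,0.4],[[26.3,-3.8,-33],-169,0.4],[[26.3,-3.8,-33],-169,0.4],[[26.3,-3.8,-33],-169,0.4],[[26.3,-3.8,-33],-169,0.4],[[26.3,-3.8,-33],-169,0.4],[[26.3,-3.8,-33],-169,0.4],[[26.3,-3.8,-33],-169,0.4],[[26.3,-3.8,-33],-169,0.4]])

```text
clock: 44.8
tcp_pos: [0.4354, -0.3907, 0.4052]
orientation: [0.225, -0.297, 0.891, -0.261]
wrist_force: [-0.2, -0.3, 0.8]
finger_gap: 0.0342
```

```bash
python3 -c "
from workcell import env
env.read_camera('scene')"; python3 st.py|head -2; OMP_NUM_THREADS=1 timeout 570 python3 -u nxt.py "[[0.301, -0.869, 0.169, -168]]" -1 "[.45,.08,.2]" 9
```

```text
t 44.85 tcp [ 0.4359 -0.3872  0.4049] gap 0.0342 F [-0.8  4.1 -1.8] T [0.54 0.6  0.14]
q [-1.026 -0.217 -0.336  0.809  0.311 -3.14 ] tau [ -2.8 -17.5  39.5  -7.6   0.3   0. ]
cost 0.1
[[0.46, -0.126, 0.209, -42.7, -68.2]] [-0.01 -0.06 -0.73  0.52 -0.75 -3.14] mis,A [  0.3 -68.2]
[[0.466, -0.148, 0.207, -42.8, -70.0]] [-0.06 -0.05 -0.72  0.5  -0.74 -3.14] mis,A [ -0.3 -70. ]
wp [[0.271, -0.637, 0.156, -148.176]] first tool cm [34.2  4.7 18. ] yaw -148.0
```

>>> apply_moves(moves=[[[34.2,4.7,18],-148,0.4],[[34.2,4.7,18],-148,0.4],[[34.2,4.7,18],-148,0.4],[[34.2,4.7,18],-148,0.4],[[34.2,4.7,18],-148,0.4],[[34.2,4.7,18],-148,0.4],[[34.2,4.7,18],-148,0.4],[[34.2,4.7,18],-148,0.4],[[34.2,4.7,18],-148,0.4],[[34.2,4.7,18],-148,0.4]])

```text
clock: 46.1
tcp_pos: [0.4755, -0.1991, 0.2023]
orientation: [-0.121, -0.53, 0.752, -0.373]
wrist_force: [-0.5, 1.7, -0.3]
finger_gap: 0.0345
```

```bash
python3 -c "
from workcell import env
env.read_camera('scene')"; python3 st.py;python3 -c "
from mpc5 import *
from cur import Q
print(tinfo(Q(),-1))"
```

```text
t 46.15 tcp [ 0.4728 -0.1966  0.1997] gap 0.0344 F [-2.1  1.  -2.6] T [ 0.82  0.31 -0.09]
q [-0.173 -0.02  -0.705  0.448 -0.696 -3.14 ] tau [ -2.8 -29.1  36.   -6.2  -2.6   0. ]
tool axes (cols)
 [[-0.4009 -0.8915  0.2108]
 [-0.7092  0.1564 -0.6874]
 [ 0.5799 -0.4251 -0.695 ]] z elev -44.03 az -72.95
(np.float64(1.0469756851489918), np.float64(-72.9516827225618))
```

```bash
cat > ap.py <<'E'
from rest import *
from scipy.spatial.transform import Rotation as R
def Rz(y):
    a=np.radians(y);return np.array([[cos(a),-sin(a),0],[sin(a),cos(a),0],[0,0,1]])
s=env.get_state();p=np.array(s["tcp_pos"]);M=R.from_quat(np.array(s["orientation"])[[1,2,3,0]]).as_matrix();q=Q()
t=M[:,2];OFF=.0125
x=np.cross(g,t);x/=np.linalg.norm(x)
ys=[]
for sx in(1,-1):
    xt=M.T@(x*sx);ys.append(np.degrees(np.arctan2(xt[1],xt[0])))
print("yaws",np.round(ys,1),"j6 now",q[5].round(3))
y=ys[int(sys.argv[1])] if len(sys.argv)>1 else ys[0]
T=G0+OFF*t;tl=lambda X:(M.T@(X-p)*100).round(2)
for nm,X in(("T",T),("back 4",T-.04*t),("back 7",T-.07*t),("back 10",T-.10*t),("back 13",T-.13*t)):print(nm,X.round(4),"tool",tl(X))
E
sed -i '1i import sys' ap.py; python3 ap.py
```

```text
yaws [  79.5 -100.5] j6 now -3.14
T [ 0.4984 -0.0056  0.0413] tool [-23.76   7.43  -1.58]
back 4 [0.49   0.0219 0.0691] tool [-23.76   7.43  -5.58]
back 7 [0.4837 0.0425 0.09  ] tool [-23.76   7.43  -8.58]
back 10 [0.4774 0.0631 0.1108] tool [-23.76   7.43 -11.58]
back 13 [0.471  0.0838 0.1317] tool [-23.76   7.43 -14.58]
```

```bash
cat >> ap.py <<'E'
rows=[([-23.8*f,7.4*f,-14.6*f],yy) for f,yy in((.2,10.7),(.4,21.4),(.6,32.1),(.8,42.8),(1,53.5),(1,64.2),(1,74.9))]+[([-23.8,7.4,-11.6],79.5),([-23.8,7.4,-8.6],79.5),([-23.8,7.4,-7.6],79.5)]
tr=[];q2=call(q,rows,w=.66,lam=.1,trace=tr)
for r,xx in zip(rows,tr):
    k=kin(xx);print(np.round(r[0],1),r[1],k[0].round(3),"x",k[1][:,0].round(2),"el",np.degrees(np.arcsin(k[1][2,2])).round(1),xx.round(2))
E
python3 ap.py | tail -10
```

```text
[-4.8  1.5 -2.9] 10.7 [ 0.473 -0.153  0.189] x [-0.52 -0.68  0.51] el -44.1 [-0.07  0.02 -0.68  0.52 -0.74 -2.87]
[-9.5  3.  -5.8] 21.4 [ 0.474 -0.109  0.178] x [-0.63 -0.64  0.44] el -44.2 [ 0.04  0.06 -0.65  0.6  -0.77 -2.59]
[-14.3   4.4  -8.8] 32.1 [ 0.474 -0.065  0.167] x [-0.72 -0.59  0.36] el -44.2 [ 0.14  0.12 -0.61  0.68 -0.79 -2.32]
[-19.    5.9 -11.7] 42.8 [ 0.474 -0.021  0.157] x [-0.81 -0.53  0.27] el -44.3 [ 0.24  0.19 -0.56  0.77 -0.8  -2.04]
[-23.8   7.4 -14.6] 53.5 [0.474 0.024 0.146] x [-0.87 -0.45  0.18] el -44.3 [ 0.34  0.26 -0.49  0.86 -0.8  -1.77]
[-23.8   7.4 -14.6] 64.2 [0.473 0.071 0.135] x [-0.93 -0.36  0.08] el -44.3 [ 0.43  0.33 -0.42  0.95 -0.79 -1.49]
[-23.8   7.4 -14.6] 74.9 [0.472 0.085 0.132] x [-0.97 -0.24 -0.06] el -44.2 [ 0.46  0.36 -0.4   0.98 -0.79 -1.27]
[-23.8   7.4 -11.6] 79.5 [0.478 0.064 0.111] x [-0.98 -0.11 -0.19] el -44.1 [ 0.41  0.36 -0.45  0.88 -0.79 -1.14]
[-23.8   7.4  -8.6] 79.5 [0.485 0.043 0.09 ] x [-0.95  0.02 -0.31] el -44.0 [ 0.37  0.37 -0.5   0.77 -0.8  -1.02]
[-23.8   7.4  -7.6] 79.5 [0.487 0.037 0.083] x [-0.95  0.02 -0.31] el -44.0 [ 0.36  0.37 -0.52  0.74 -0.8  -1.04]
```

>>> apply_moves(moves=[[[-4.8,1.5,-2.9],10.7,0.4],[[-9.5,3.0,-5.8],21.4,0.4],[[-14.3,4.4,-8.8],32.1,0.4],[[-19,5.9,-11.7],42.8,0.4],[[-23.8,7.4,-14.6],53.5,0.4],[[-23.8,7.4,-14.6],64.2,0.4],[[-23.8,7.4,-14.6],74.9,0.4],[[-23.8,7.4,-11.6],79.5,0.4],[[-23.8,7.4,-8.6],79.5,0.4],[[-23.8,7.4,-7.6],79.5,0.4]])

```text
clock: 47.4
tcp_pos: [0.491, 0.0316, 0.085]
orientation: [0.145, 0.074, 0.917, -0.364]
wrist_force: [-0.5, 0.1, -0.5]
finger_gap: 0.0345
```

```bash
python3 - <<'E'
from workcell import env
import cv2,numpy as np
c=env.read_camera("scene"); a=c["pixels"][:,:,::-1];t=env.read_camera("top")["pixels"][:,:,::-1]
cv2.imwrite("pics/k_top.png",t)
cv2.imwrite("pics/k1.png",np.hstack([cv2.resize(a[150:250,200:300],None,fx=4,fy=4,interpolation=cv2.INTER_CUBIC),cv2.resize(t[130:230,180:280],None,fx=4,fy=4,interpolation=cv2.INTER_CUBIC)]))
E
python3 st.py; python3 ap.py | head -4
```

```text
t 47.5 tcp [0.4912 0.0318 0.0857] gap 0.034 F [-0.9  0.5 -0. ] T [0.64 0.17 0.02]
q [ 0.345  0.371 -0.516  0.731 -0.804 -1.046] tau [ -0.5 -42.5  21.3  -0.   -2.4  -0.1]
tool axes (cols)
 [[-0.9472  0.2403  0.2124]
 [ 0.0293  0.7244 -0.6887]
 [-0.3193 -0.6461 -0.6932]] z elev -43.88 az -72.86
yaws [ -0.4 179.6] j6 now -1.046
T [ 0.4985 -0.0056  0.0413] tool [0.62 0.33 5.81]
back 4 [0.49   0.0219 0.0691] tool [0.62 0.33 1.81]
back 7 [0.4836 0.0426 0.0899] tool [ 0.62  0.33 -1.19]
```

View pics/k1.png

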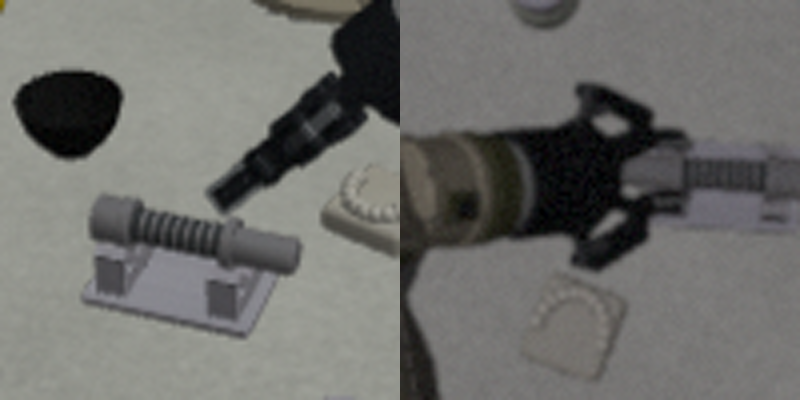

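```bash
python3 - <<'E'
from ap import *
import h,cv2
for n in("top","scene"):
    c=env.read_camera(n)
    x0,y0=(180,130) if n=="top" else (200,150)
    f=lambda X:((h.proj(c,X)-[x0,y0]+.5)*4).round(0).tolist()
    print(n,"gauge no-go/org/go tip",f([G0-.06*g,G0,G0+.04*g,G0+.082*g]),"tcp",f([p]),"pads",f([p-.019*t+.017*M[:,0],p-.019*t-.017*M[:,0]]))
    if n=="top":
        cr=cv2.resize(c["pixels"][130:230,180:300,::-1],None,fx=6,fy=6,interpolation=cv2.INTER_CUBIC);cv2.imwrite("pics/k3.png",cr)
E
```

```text
yaws [ -0.4 179.6] j6 now -1.046
T [ 0.4985 -0.0056  0.0413] tool [0.62 0.33 5.81]
back 4 [0.49   0.0219 0.0691] tool [0.62 0.33 1.81]
back 7 [0.4836 0.0426 0.0899] tool [ 0.62  0.33 -1.19]
back 10 [0.4772 0.0633 0.1107] tool [ 0.62  0.33 -4.19]
back 13 [0.4708 0.0839 0.1315] tool [ 0.62  0.33 -7.19]
[-4.8  1.5 -2.9] 10.7 [0.534 0.062 0.111] x [-0.89  0.16 -0.43] el -43.9 [ 0.37  0.42 -0.35  0.87 -0.8  -0.82]
[-9.5  3.  -5.8] 21.4 [0.576 0.091 0.137] x [-0.79  0.29 -0.53] el -43.9 [ 0.39  0.49 -0.17  1.01 -0.8  -0.61]
[-14.3   4.4  -8.8] 32.1 [0.618 0.121 0.163] x [-0.67  0.41 -0.61] el -43.9 [ 0.41  0.56  0.02  1.15 -0.8  -0.4 ]
[-19.    5.9 -11.7] 42.8 [0.661 0.15  0.189] x [-0.53  0.51 -0.67] el -43.9 [ 0.42  0.64  0.23  1.29 -0.8  -0.19]
[-23.8   7.4 -14.6] 53.5 [0.703 0.18  0.215] x [-0.37  0.6  -0.71] el -43.9 [ 0.44  0.75  0.49  1.45 -0.8   0.02]
[-23.8   7.4 -14.6] 64.2 [0.703 0.18  0.215] x [-0.2   0.66 -0.72] el -43.9 [ 0.44  0.75  0.49  1.45 -0.8   0.2 ]
[-23.8   7.4 -14.6] 74.9 [0.703 0.18  0.215] x [-0.02  0.71 -0.71] el -43.9 [ 0.44  0.75  0.49  1.45 -0.8   0.39]
[-23.8   7.4 -11.6] 79.5 [0.71  0.159 0.194] x [ 0.06  0.72 -0.69] el -43.9 [ 0.41  0.73  0.41  1.36 -0.8   0.43]
[-23.8   7.4  -8.6] 79.5 [0.716 0.138 0.173] x [ 0.06  0.72 -0.69] el -43.9 [ 0.38  0.72  0.35  1.27 -0.8   0.39]
[-23.8   7.4  -7.6] 79.5 [0.718 0.131 0.166] x [ 0.06  0.72 -0.69] el -43.9 [ 0.37  0.72  0.33  1.24 -0.8   0.37]
top gauge no-go/org/go tip [[402.0, 178.0], [324.0, 174.0], [272.0, 172.0], [218.0, 170.0]] tcp [[286.0, 171.0]] pads [[267.0, 195.0], [269.0, 150.0]]
scene gauge no-go/org/go tip [[96.0, 221.0], [179.0, 237.0], [236.0, 248.0], [297.0, 260.0]] tcp [[222.0, 197.0]] pads [[250.0, 173.0], [235.0, 187.0]]
```

View pics/k3.png

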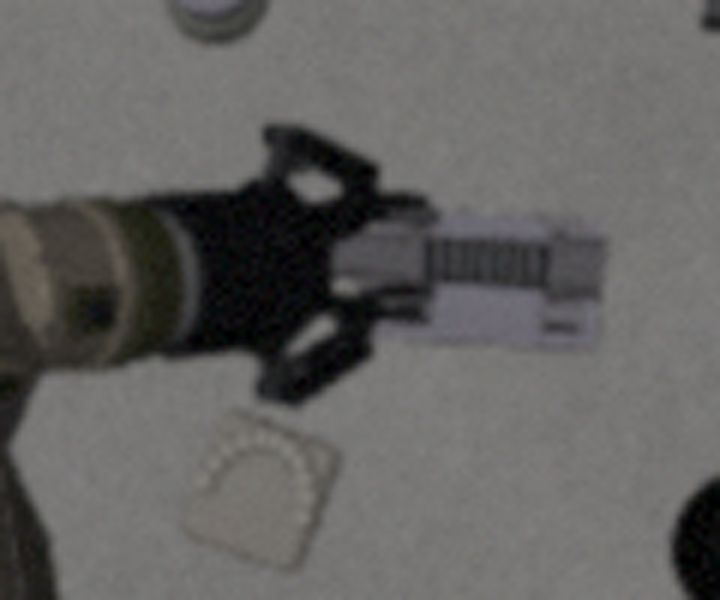

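>>> apply_moves(moves=[[[0.3,0.15,0.3],-0.4,0.4],[[0.6,0.3,0.8],-0.4,0.4],[[0.62,0.33,1.8],-0.4,0.4],[[0.62,0.33,2.8],-0.4,0.4],[[0.62,0.33,3.8],-0.4,0.4],[[0.62,0.33,4.6],-0.4,0.4],[[0.62,0.33,5.3],-0.4,0.4],[[0.62,0.33,5.8],-0.4,0.4],[[0.62,0.33,5.8],-0.4,0.4],[[0.62,0.33,5.8],-0.4,0.4]])

```text
clock: 48.85
tcp_pos: [0.4992, -0.0046, 0.0421]
orientation: [0.145, 0.071, 0.917, -0.364]
wrist_force: [-0.5, 0.4, -0.3]
finger_gap: 0.0342
```

```bash
python3 - <<'E'
from workcell import env
import cv2,numpy as np
c=env.read_camera("scene"); a=c["pixels"][:,:,::-1];t=env.read_camera("top")["pixels"][:,:,::-1]
cv2.imwrite("pics/l1.png",np.hstack([cv2.resize(a[150:250,200:300],None,fx=4,fy=4,interpolation=cv2.INTER_CUBIC),cv2.resize(t[130:230,180:280],None,fx=4,fy=4,interpolation=cv2.INTER_CUBIC)]))
E
python3 st.py|head -2; python3 ap.py | head -2
```

```text
t 48.95 tcp [ 0.4993 -0.0045  0.0422] gap 0.0338 F [-0.4 -0.7 -0.7] T [ 0.6   0.25 -0.01]
q [ 0.267  0.406 -0.611  0.517 -0.805 -1.164] tau [ -0.1 -42.7  19.4  -0.3  -2.4   0. ]
yaws [   0. -180.] j6 now -1.164
T [ 0.4985 -0.0056  0.0413] tool [ 0.1  -0.04  0.12]
```

View pics/l1.png

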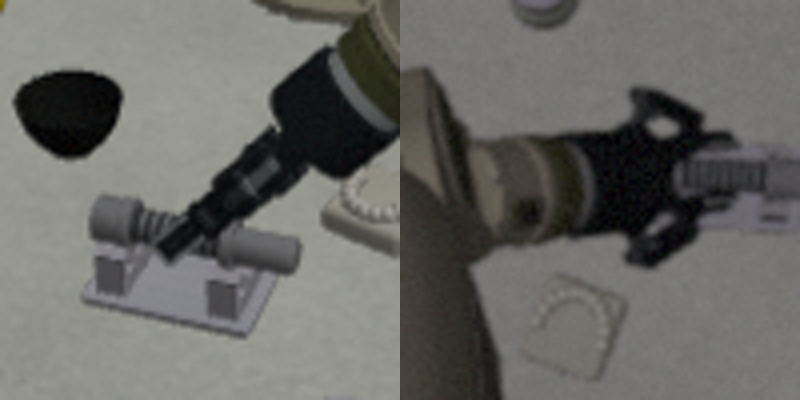

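>>> apply_moves(moves=[[[0.1,-0.04,0.1],0,0],[[0.1,-0.04,0.1],0,0],[[0.1,-0.04,0.1],0,0],[[0.1,-0.04,0.1],0,0],[[0.1,-0.04,0.1],0,0],[[-0.5,-1.3,-1.3],0,0],[[-1.5,-3.3,-3.4],0,0],[[-2.45,-5.2,-5.45],0,0],[[-2.45,-5.2,-5.45],10.7,0],[[-2.45,-5.2,-5.45],21.4,0]], squeeze=60)

```text
clock: 50.2
tcp_pos: [0.4986, -0.0051, 0.1213]
orientation: [0.211, 0.243, 0.888, -0.329]
wrist_force: [0.2, -0.1, -4.2]
finger_gap: 0.0224
```

```bash
python3 - <<'E'
from workcell import env
import cv2,numpy as np
c=env.read_camera("scene"); a=c["pixels"][:,:,::-1]
cv2.imwrite("pics/m1.png",cv2.resize(a[130:250,190:310],None,fx=4,fy=4,interpolation=cv2.INTER_CUBIC))
E
python3 st.py
```

```text
t 50.25 tcp [ 0.4984 -0.0052  0.121 ] gap 0.0224 F [-0.5  0.4 -4.3] T [ 1.09  0.35 -0.  ]
q [ 0.266  0.285 -0.534  0.714 -0.803 -0.781] tau [  0.  -42.4  25.2  -0.4  -3.2   0.1]
tool axes (cols)
 [[-0.7894  0.5751  0.2147]
 [ 0.296   0.6631 -0.6875]
 [-0.5378 -0.4791 -0.6937]] z elev -43.92 az -72.65
```

View pics/m1.png

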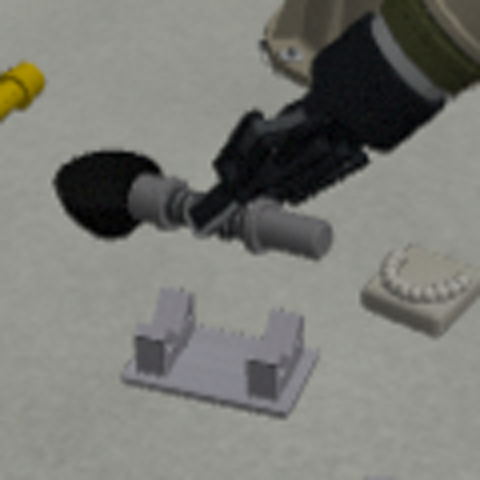

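```bash
cat > ng.py <<'E'
from rest import *
from scipy.spatial.transform import Rotation as R
from up import upyaw
def Rz(y):
    a=np.radians(y);return np.array([[cos(a),-sin(a),0],[sin(a),cos(a),0],[0,0,1]])
Mg=R.from_quat([.071,.917,-.364,.145]).as_matrix();gt=Mg.T@g;ot=Mg.T@(G0-np.array([.4985,-.0054,.0415]))
SB=np.array([.4537,-.2619])
s=env.get_state();p=np.array(s["tcp_pos"]);M=R.from_quat(np.array(s["orientation"])[[1,2,3,0]]).as_matrix();q=Q()
y,d=upyaw(M,gt,-1);y=y%360
tl=lambda X:(M.T@(X-p)*100).round(2)
if __name__=="__main__":
    print("gt",gt.round(3),"ot",(ot*1000).round(1),"yaw",round(y,1),"nogo dir",d.round(4),"now org",(p+M@ot).round(4),"nogo dir now",(-M@gt).round(3),"nogo tip",(p+M@(ot-.06*gt)).round(4))
    My=M@Rz(y)
    for z in(.195,.16,.14,.132,.13):print(z,tl(np.r_[SB,z]-My@ot+.0*d))
E
cat > ng1.py <<'E'
from ng import *
My=M@Rz(y);E=np.r_[SB,.195]-My@ot;mid=p+np.array([0,0,.03])
n=int(sys.argv[1]) if len(sys.argv)>1 else 6
rows=[(tl(p+(E-p)*min(1,i/n)+np.array([0,0,.03 if i<n else 0])),min(y,10.7*i)) for i in range(1,11)]
tr=[];call(q,rows,w=.66,lam=.1,trace=tr)
for r,x in zip(rows,tr):
    k=kin(x);print(r[0],round(r[1],1),"org",(k[0]+k[1]@ot).round(3),"go/nogo tips",(k[0]+k[1]@(ot+.082*gt)).round(3),(k[0]+k[1]@(ot-.06*gt)).round(3),x.round(2))
E
sed -i '1i import sys' ng1.py; python3 ng.py; python3 ng1.py
```

```text
gt [ 0.     0.731 -0.683] ot [  0.1  -0.1 -12.3] yaw 131.7 nogo dir [-0.0045  0.0144 -0.9999] now org [0.4957 0.0032 0.1295] nogo dir now [-0.274 -0.954 -0.124] nogo tip [ 0.4793 -0.0541  0.1221]
0.195 [ -8.04 -23.14  12.78]
0.16 [ -6.16 -21.47  15.21]
0.14 [ -5.09 -20.51  16.59]
0.132 [ -4.66 -20.13  17.15]
0.13 [ -4.55 -20.03  17.29]
[-2.95 -5.29  0.05] 10.7 org [ 0.489 -0.04   0.17 ] go/nogo tips [0.519 0.034 0.187] [ 0.466 -0.095  0.158] [ 0.18  0.17 -0.57  0.7  -0.8  -0.72]
[-4.29 -9.15  2.18] 21.4 org [ 0.482 -0.085  0.181] go/nogo tips [ 0.519 -0.016  0.205] [ 0.454 -0.135  0.164] [ 0.08  0.1  -0.63  0.61 -0.78 -0.67]
[ -5.64 -13.01   4.31] 32.1 org [ 0.475 -0.129  0.192] go/nogo tips [ 0.517 -0.066  0.224] [ 0.444 -0.175  0.169] [-0.03  0.04 -0.68  0.53 -0.75 -0.63]
[ -6.98 -16.87   6.44] 42.8 org [ 0.468 -0.173  0.203] go/nogo tips [ 0.513 -0.117  0.243] [ 0.434 -0.214  0.174] [-0.14 -0.02 -0.71  0.46 -0.71 -0.58]
[ -8.32 -20.72   8.57] 53.5 org [ 0.461 -0.217  0.214] go/nogo tips [ 0.507 -0.169  0.261] [ 0.427 -0.252  0.179] [-0.25 -0.06 -0.74  0.39 -0.66 -0.52]
[ -8.04 -23.14  12.78] 64.2 org [ 0.454 -0.261  0.195] go/nogo tips [ 0.499 -0.221  0.25 ] [ 0.42  -0.29   0.154] [-0.36 -0.05 -0.8   0.25 -0.6  -0.46]
[ -8.04 -23.14  12.78] 74.9 org [ 0.454 -0.261  0.195] go/nogo tips [ 0.496 -0.23   0.257] [ 0.422 -0.285  0.149] [-0.36 -0.05 -0.8   0.25 -0.6  -0.27]
[ -8.04 -23.14  12.78] 85.6 org [ 0.454 -0.261  0.195] go/nogo tips [ 0.491 -0.237  0.263] [ 0.426 -0.279  0.144] [-0.36 -0.05 -0.8   0.25 -0.6  -0.08]
[ -8.04 -23.14  12.78] 96.3 org [ 0.454 -0.261  0.195] go/nogo tips [ 0.485 -0.245  0.269] [ 0.431 -0.273  0.14 ] [-0.36 -0.05 -0.8   0.25 -0.6   0.1 ]
[ -8.04 -23.14  12.78] 107.0 org [ 0.454 -0.261  0.195] go/nogo tips [ 0.477 -0.251  0.273] [ 0.437 -0.269  0.138] [-0.36 -0.05 -0.8   0.25 -0.6   0.29]
```

>>> apply_moves(moves=[[[-3.0,-5.3,0],10.7,0],[[-4.3,-9.2,2.2],21.4,0],[[-5.6,-13.0,4.3],32.1,0],[[-7.0,-16.9,6.4],42.8,0],[[-8.3,-20.7,8.6],53.5,0],[[-8.0,-23.1,12.8],64.2,0],[[-8.0,-23.1,12.8],74.9,0],[[-8.0,-23.1,12.8],85.6,0],[[-8.0,-23.1,12.8],96.3,0],[[-8.0,-23.1,12.8],107,0]])

```text
clock: 51.5
tcp_pos: [0.4579, -0.2703, 0.1864]
orientation: [0.39, 0.858, 0.334, -0.028]
wrist_force: [-0.7, -0.1, -2.6]
finger_gap: 0.0224
```

```bash
python3 -c "
from workcell import env
env.read_camera('scene')"; python3 ng.py; python3 st.py | head -2
```

```text
gt [ 0.     0.731 -0.683] ot [  0.1  -0.1 -12.3] yaw 25.0 nogo dir [-0.0051  0.0147 -0.9999] now org [ 0.4554 -0.2617  0.1949] nogo dir now [-0.286 -0.122 -0.95 ] nogo tip [ 0.4382 -0.269   0.1378]
0.195 [-0.15 -0.08 -0.03]
0.16 [ 0.92 -2.37  2.4 ]
0.14 [ 1.53 -3.67  3.79]
0.132 [ 1.77 -4.19  4.34]
0.13 [ 1.83 -4.32  4.48]
t 51.55 tcp [ 0.458  -0.2702  0.1864] gap 0.0222 F [-1.  -0.2 -2.8] T [1.09 0.37 0.03]
q [-0.362 -0.043 -0.792  0.254 -0.604  0.29 ] tau [ -0.  -29.1  31.7  -5.7  -2.1   0.1]
```

>>> apply_moves(moves=[[[-0.15,-0.08,0],10,0],[[-0.15,-0.08,0],20,0],[[-0.15,-0.08,0],25,0],[[-0.15,-0.08,0],25,0],[[0.3,-1.2,1.1],25,0],[[0.9,-2.4,2.4],25,0],[[1.3,-3.2,3.2],25,0],[[1.5,-3.67,3.79],25,0],[[1.5,-3.67,3.79],25,0],[[1.5,-3.67,3.79],25,0]])

```text
clock: 52.8
tcp_pos: [0.457, -0.2712, 0.1333]
orientation: [0.388, 0.909, 0.142, 0.058]
wrist_force: [0.3, -0.2, -3.8]
finger_gap: 0.0222
```

```bash
cat > ov3.py <<'E'
import sys,cv2
tag=sys.argv[1]
from ng import *; import h
from fit import ringpts,edges
d=-M@gt;o=p+M@ot;out=[]
for n in("scene","top"):
    c=env.read_camera(n);im=c["pixels"][:,:,::-1].copy()
    x0,y0=(110,100) if n=="scene" else (305,130)
    cr=cv2.resize(im[y0:y0+100,x0:x0+100],None,fx=4,fy=4,interpolation=cv2.INTER_CUBIC);raw=cr.copy()
    for pt,nn,r,col in[(o+.06*d,d,.016,(0,255,0)),(o-.082*d,d,.013,(255,0,255)),(np.r_[SB,.07],np.array([0,0,1.]),.014,(0,0,255))]:
        P=((ringpts(c,pt,nn,r)[0]-[x0,y0]+.5)*4).astype(np.int32);cv2.polylines(cr,[P],True,col,1)
    out.append(cr)
    if n=="scene":
        gim=cv2.cvtColor(c["pixels"],cv2.COLOR_RGB2GRAY).astype(np.float32);cc=h.cam(c)[2][:3,3];lat=np.cross(d,o-cc);lat/=np.linalg.norm(lat)
        for a in(.044,.048,.052,.056,-.05,-.06,-.07):
            r_=.016 if a>0 else .013;row=[]
            for sd in(1,-1):
                X=o+a*d+sd*lat*r_;P=h.proj(c,X);N=h.proj(c,X+sd*lat*.003)-P;N/=np.linalg.norm(N);off,_=edges(gim,P,N,2.5);row.append(round(float(off[0]*sd),2))
            print("side",a,row)
        print("lat",lat.round(3))
        cv2.imwrite(f"pics/{tag}_z.png",cv2.convertScaleAbs(cv2.resize(raw[160:360,120:300],None,fx=3,fy=3),alpha=1.6))
cv2.imwrite(f"pics/{tag}.png",np.hstack(out));print("org",o.round(4),"tip",(o+.06*d).round(4),"dir",d.round(4))
E
python3 ov3.py n1; python3 st.py | head -1
```

```text
side 0.044 [1.1, 0.5]
side 0.048 [0.9, 1.0]
side 0.052 [1.1, 1.0]
side 0.056 [1.4, 0.9]
side -0.05 [0.9, 1.0]
side -0.06 [0.8, 0.9]
side -0.07 [0.6, 0.9]
lat [-0.54   0.841  0.014]
org [ 0.4545 -0.2627  0.1417] tip [ 0.4539 -0.2621  0.0817] dir [-0.0091  0.0111 -0.9999]
t 52.9 tcp [ 0.4571 -0.2712  0.1334] gap 0.0219 F [ 0.3  0.6 -4.2] T [ 1.11  0.32 -0.04]
```

View pics/n1.png

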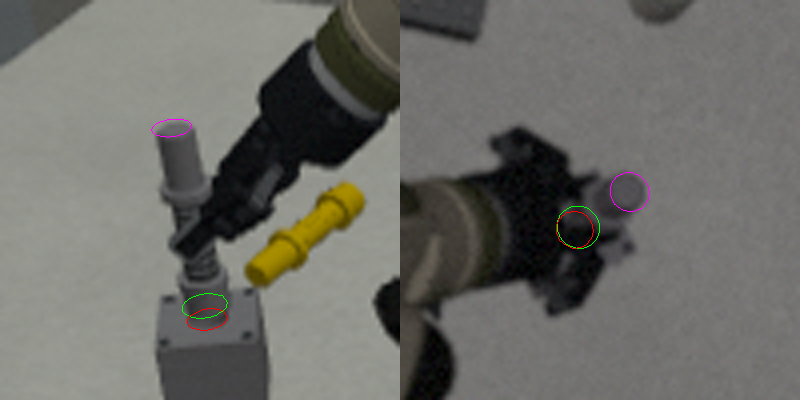

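View pics/n1_z.png

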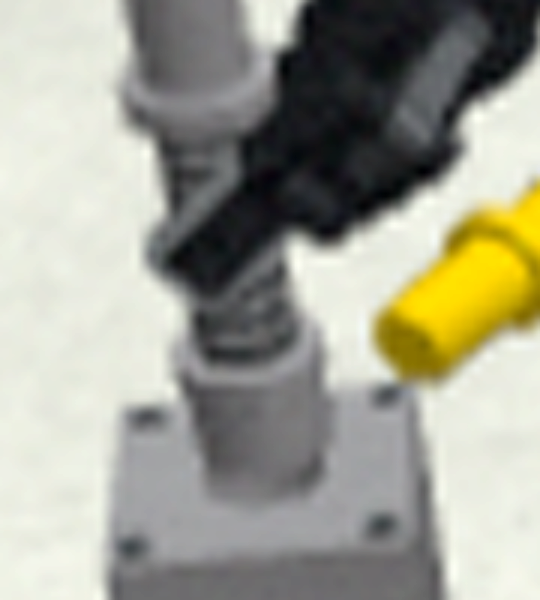

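```bash
python3 - <<'E'
from ng import *
import cv2,h
im=cv2.imread("pics/n1.png")
cv2.imwrite("pics/n2.png",cv2.resize(im[90:350,110:280],None,fx=3,fy=3))
E
```

```text
(no output)
```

View pics/n2.png

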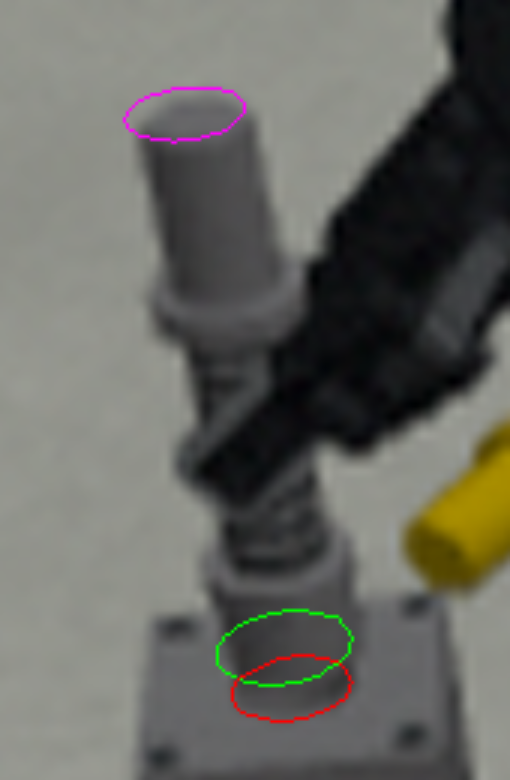

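```bash
python3 - <<'E'
from ng import *
import cv2,h
from fit import ringpts,edges,shift,w_of
d=-M@gt;o=p+M@ot
c=env.read_camera("top");im=cv2.cvtColor(c["pixels"],cv2.COLOR_RGB2GRAY).astype(np.float32)
pt=o-.082*d
for rng in(2,3):
    P,N=ringpts(c,pt,d,.013);off,_=edges(im,P,N,rng);x,k,e=shift(off,N);print(x.round(2),k,round(e,2),"world shift mm",(w_of(c,pt,x[:2])*1000).round(2))
b=c["pixels"][140:200,340:390,::-1];cv2.imwrite("pics/n3.png",cv2.convertScaleAbs(cv2.resize(b,None,fx=10,fy=10,interpolation=cv2.INTER_CUBIC),alpha=1.6))
print(((h.proj(c,[pt,o-.04*d])-[340,140]+.5)*10).round(0))
E
```

```text
[-0.63 -0.21 -0.33] 29 0.09 world shift mm [0.52 1.66 0.  ]
[-0.62 -0.2  -0.32] 28 0.09 world shift mm [0.52 1.64 0.  ]
[[224. 380.]
 [183. 408.]]
```

View pics/n3.png

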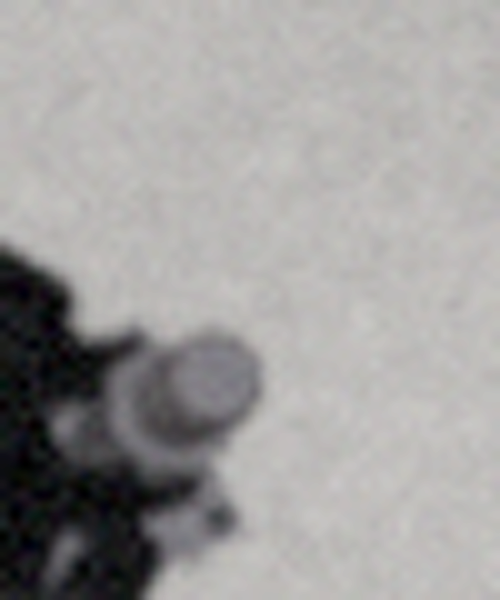

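```bash
python3 d2t.py "[-0.3,-1.7,0]" "[-0.3,-1.7,-10]" "[-0.3,-1.7,-12.5]" "[0,0,-1]"; python3 st.py | sed -n 1,2p
```

```text
[-0.3,-1.7,0] -> tool cm [-0.08  0.11  0.11]
[-0.3,-1.7,-10] -> tool cm [-0.08 -0.62  0.8 ]
[-0.3,-1.7,-12.5] -> tool cm [-0.07 -0.8   0.98]
[0,0,-1] -> tool cm [ 0.   -0.07  0.07]
t 52.95 tcp [ 0.4571 -0.2712  0.1334] gap 0.0224 F [ 0.5  0.1 -3. ] T [ 1.13  0.34 -0.  ]
q [-0.365  0.04  -0.879  0.078 -0.602  0.714] tau [ -0.  -30.5  28.1  -5.7  -2.1  -0. ]
```

>>> apply_moves(moves=[[[-0.08,0.05,0.15],0,0],[[-0.08,0,0.2],0,0],[[-0.08,-0.25,0.45],0,0],[[-0.08,-0.45,0.63],0,0],[[-0.08,-0.62,0.8],0,0],[[-0.08,-0.7,0.87],0,0],[[-0.07,-0.76,0.94],0,0],[[-0.07,-0.8,0.98],0,0],[[-0.07,-0.8,0.98],0,0],[[-0.07,-0.8,0.98],0,0]])

```text
clock: 54.2
tcp_pos: [0.4576, -0.2741, 0.1233]
orientation: [0.39, 0.908, 0.14, 0.059]
wrist_force: [-5.2, 5.6, 13.0]
finger_gap: 0.0223
```

```bash
python3 ov3.py o1; python3 st.py | head -1
```

```text
side 0.044 [1.6, 0.9]
side 0.048 [1.3, 1.2]
side 0.052 [1.2, 1.2]
side 0.056 [1.1, 1.2]
side -0.05 [0.6, 0.6]
side -0.06 [0.6, 0.7]
side -0.07 [0.5, 0.6]
lat [-0.54   0.842  0.008]
org [ 0.455  -0.2655  0.1317] tip [ 0.4547 -0.2651  0.0717] dir [-0.0054  0.0063 -1.    ]
t 54.3 tcp [ 0.4576 -0.2741  0.1233] gap 0.0226 F [-5.5  4.4 11.5] T [-0.09  0.67 -0.55]
```

View pics/o1_z.png

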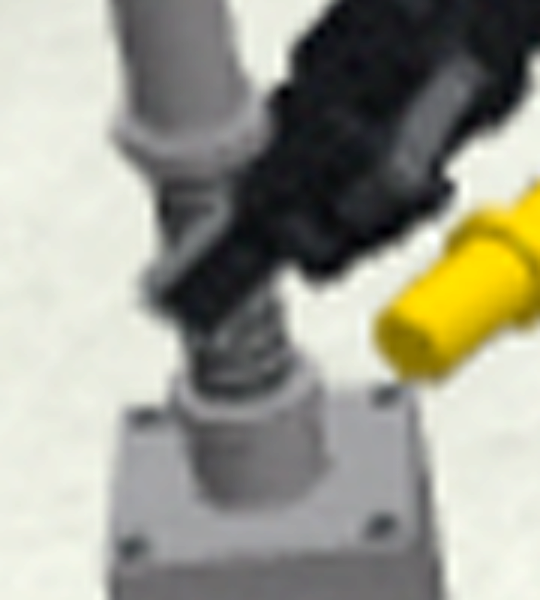

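```bash
cat > ret.py <<'E'
from ng import *
TR=np.array([.4985,-.0054,.0415])
x=M.T@Mg[:,0];yb=np.degrees(np.arctan2(x[1],x[0]));yb=yb if yb<0 else yb-360
print("yaw back",round(yb,1),"res tilt deg",np.degrees(np.arccos(np.clip((M[:,2]@Mg[:,2]),-1,1))).round(2))
U=lambda z:p+np.array([0,0,z]);E=TR+np.array([0,0,.10])
rows=[(tl(U(.0004)),0)]*4+[(tl(U(.03)),0),(tl(U(.07)),0)]+[(tl(U(.08)+(E-U(.08))*i/6),-10.7*i) for i in range(1,5)]
tr=[];call(q,rows,w=.66,lam=.1,trace=tr)
for r,xx in zip(rows,tr):
    k=kin(xx);print(r[0],round(r[1],1),"org",(k[0]+k[1]@ot).round(3),"tips",(k[0]+k[1]@(ot+.082*gt)).round(3),(k[0]+k[1]@(ot-.06*gt)).round(3),xx.round(2)[[0,2,5]])
E
python3 ret.py
```

```text
yaw back -153.6 res tilt deg 0.36
[-0.    0.03 -0.03] 0 org [ 0.455 -0.265  0.132] tips [ 0.456 -0.266  0.214] [ 0.455 -0.265  0.072] [-0.37 -0.9   0.71]
[-0.    0.03 -0.03] 0 org [ 0.455 -0.265  0.132] tips [ 0.456 -0.266  0.214] [ 0.455 -0.265  0.072] [-0.37 -0.9   0.71]
[-0.    0.03 -0.03] 0 org [ 0.455 -0.265  0.132] tips [ 0.456 -0.266  0.214] [ 0.455 -0.265  0.072] [-0.37 -0.9   0.71]
[-0.    0.03 -0.03] 0 org [ 0.455 -0.265  0.132] tips [ 0.456 -0.266  0.214] [ 0.455 -0.265  0.072] [-0.37 -0.9   0.71]
[-0.01  2.18 -2.06] 0 org [ 0.455 -0.265  0.162] tips [ 0.456 -0.266  0.244] [ 0.455 -0.265  0.102] [-0.37 -0.85  0.71]
[-0.02  5.08 -4.82] 0 org [ 0.455 -0.265  0.202] tips [ 0.456 -0.266  0.284] [ 0.455 -0.265  0.142] [-0.37 -0.79  0.71]
[ 1.97  2.26 -7.75] -10.7 org [ 0.462 -0.22   0.201] tips [ 0.473 -0.217  0.282] [ 0.454 -0.223  0.142] [-0.26 -0.76  0.64]
[  3.97  -1.28 -10.  ] -21.4 org [ 0.469 -0.176  0.191] tips [ 0.489 -0.167  0.27 ] [ 0.454 -0.182  0.133] [-0.14 -0.74  0.59]
[  5.97  -4.82 -12.24] -32.1 org [ 0.476 -0.131  0.181] tips [ 0.505 -0.116  0.256] [ 0.455 -0.142  0.126] [-0.03 -0.7   0.54]
[  7.97  -8.36 -14.49] -42.8 org [ 0.483 -0.086  0.17 ] tips [ 0.519 -0.064  0.241] [ 0.456 -0.102  0.119] [ 0.08 -0.64  0.5 ]
```

```bash
python3 d2t.py "[-0.5,0.8,0]" "[-0.5,0.8,4]" "[0,0,4]" "[-0.5,0.8,0.4]"
```

```text
[-0.5,0.8,0] -> tool cm [-0.02 -0.06 -0.07]
[-0.5,0.8,4] -> tool cm [-0.02  0.23 -0.34]
[0,0,4] -> tool cm [-0.    0.29 -0.28]
[-0.5,0.8,0.4] -> tool cm [-0.02 -0.03 -0.09]
```

>>> apply_moves(moves=[[[0,0.29,-0.28],0,0],[[0,0.29,-0.28],0,0],[[-0.02,0.23,-0.34],0,0],[[-0.02,0.15,-0.27],0,0],[[-0.02,0.08,-0.2],0,0],[[-0.02,0.02,-0.14],0,0],[[-0.02,-0.02,-0.1],0,0],[[-0.02,-0.02,-0.1],0,0],[[-0.02,-0.02,-0.1],0,0],[[-0.02,-0.02,-0.1],0,0]])

```text
clock: 55.55
tcp_pos: [0.4562, -0.2729, 0.1229]
orientation: [0.39, 0.908, 0.141, 0.058]
wrist_force: [-7.9, 5.3, 13.3]
finger_gap: 0.0224
```

```bash
python3 st.py | head -1; python3 ov3.py o2; python3 ret.py
```

```text
t 55.55 tcp [ 0.4562 -0.2729  0.1229] gap 0.0224 F [-7.9  5.3 13.3] T [ 0.12  1.11 -0.7 ]
side 0.044 [1.9, 0.8]
side 0.048 [1.8, 1.2]
side 0.052 [1.5, 1.4]
side 0.056 [1.4, 1.6]
side -0.05 [0.5, 0.6]
side -0.06 [0.4, 0.4]
side -0.07 [0.2, 0.2]
lat [-0.539  0.842  0.01 ]
org [ 0.4536 -0.2644  0.1313] tip [ 0.4531 -0.2639  0.0713] dir [-0.0076  0.0074 -1.    ]
yaw back -153.5 res tilt deg 0.27
[-0.    0.03 -0.03] 0 org [ 0.454 -0.264  0.132] tips [ 0.455 -0.265  0.214] [ 0.454 -0.264  0.072] [-0.37 -0.9   0.71]
[-0.    0.03 -0.03] 0 org [ 0.454 -0.264  0.132] tips [ 0.455 -0.265  0.214] [ 0.454 -0.264  0.072] [-0.37 -0.9   0.71]
[-0.    0.03 -0.03] 0 org [ 0.454 -0.264  0.132] tips [ 0.455 -0.265  0.214] [ 0.454 -0.264  0.072] [-0.37 -0.9   0.71]
[-0.    0.03 -0.03] 0 org [ 0.454 -0.264  0.132] tips [ 0.455 -0.265  0.214] [ 0.454 -0.264  0.072] [-0.37 -0.9   0.71]
[-0.02  2.17 -2.07] 0 org [ 0.454 -0.264  0.161] tips [ 0.455 -0.265  0.243] [ 0.453 -0.264  0.101] [-0.37 -0.85  0.71]
[-0.04  5.07 -4.83] 0 org [ 0.454 -0.264  0.201] tips [ 0.455 -0.265  0.283] [ 0.453 -0.264  0.141] [-0.37 -0.79  0.71]
[ 1.98  2.27 -7.74] -10.7 org [ 0.461 -0.219  0.201] tips [ 0.472 -0.216  0.282] [ 0.453 -0.222  0.142] [-0.25 -0.76  0.65]
[ 4.   -1.25 -9.97] -21.4 org [ 0.468 -0.175  0.191] tips [ 0.489 -0.166  0.27 ] [ 0.453 -0.181  0.133] [-0.14 -0.74  0.59]
[  6.02  -4.77 -12.2 ] -32.1 org [ 0.475 -0.13   0.18 ] tips [ 0.504 -0.115  0.256] [ 0.454 -0.141  0.125] [-0.03 -0.7   0.54]
[  8.04  -8.29 -14.42] -42.8 org [ 0.482 -0.086  0.17 ] tips [ 0.518 -0.064  0.24 ] [ 0.456 -0.102  0.119] [ 0.08 -0.64  0.5 ]
```

View pics/o2_z.png

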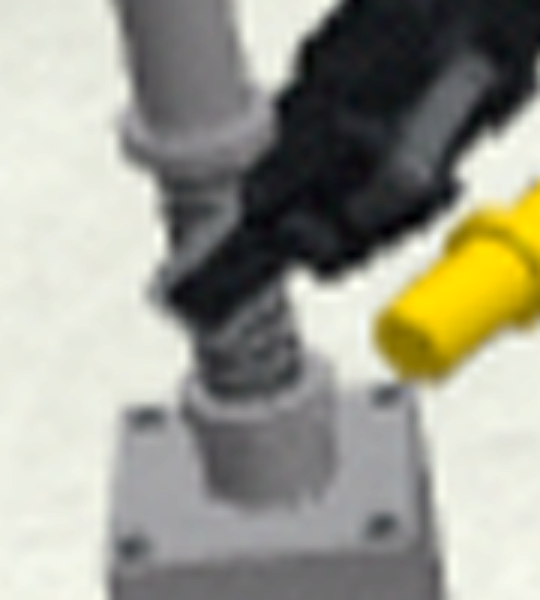

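>>> apply_moves(moves=[[[0,2.2,-2.1],0,0],[[0,5.1,-4.8],0,0],[[2.0,2.3,-7.7],-10.7,0],[[4.0,-1.25,-10],-21.4,0],[[6.0,-4.8,-12.2],-32.1,0],[[8.0,-8.3,-14.4],-42.8,0],[[10.1,-11.8,-16.7],-53.5,0],[[12.1,-15.3,-18.9],-64.2,0],[[12.1,-15.3,-18.9],-74.9,0],[[12.1,-15.3,-18.9],-85.6,0]])

```text
clock: 56.9
tcp_pos: [0.4987, -0.0031, 0.1396]
orientation: [0.322, 0.568, 0.724, -0.222]
wrist_force: [-0.7, -0.0, -4.0]
finger_gap: 0.0222
```

```bash
cat > ret2.py <<'E'
from ng import *
TR=np.array([.4985,-.0054,.0415])
x=M.T@Mg[:,0];yb=np.degrees(np.arctan2(x[1],x[0]))
print("t",s["clock"],"p",p.round(4),"F",np.round(s["wrist_force"],1),"yaw",round(yb,1),"gap",s["finger_gap"],"q",q.round(2))
for z in(.10,.06,.03,.015,.006,.002,0):print(z,tl(TR+[0,0,z]))
E
python3 ret2.py
```

```text
t 56.9 p [ 0.4987 -0.0031  0.1396] F [-0.7 -0.  -4. ] yaw -67.4 gap 0.022163410436352733 q [ 0.27  0.26 -0.51  0.77 -0.8   0.01]
0.1 [-0.3  -0.07  0.02]
0.06 [ 2.58 -0.25  2.8 ]
0.03 [ 4.74 -0.39  4.88]
0.015 [ 5.81 -0.45  5.92]
0.006 [ 6.46 -0.49  6.54]
0.002 [ 6.75 -0.51  6.82]
0 [ 6.89 -0.52  6.96]
```

>>> apply_moves(moves=[[[-0.3,-0.1,0],-10.7,0],[[-0.3,-0.1,0],-21.4,0],[[-0.3,-0.1,0],-32.1,0],[[-0.3,-0.1,0],-42.8,0],[[0.6,-0.1,0.9],-53.5,0],[[1.6,-0.2,1.8],-64.2,0],[[2.6,-0.25,2.8],-67.4,0],[[4.0,-0.33,4.2],-67.4,0],[[4.74,-0.39,4.88],-67.4,0],[[4.74,-0.39,4.88],-67.4,0]])

```text
clock: 58.15
tcp_pos: [0.4977, -0.0068, 0.0717]
orientation: [0.146, 0.074, 0.917, -0.364]
wrist_force: [0.6, 1.0, -3.4]
finger_gap: 0.0223
```

```bash
python3 - <<'E'
from workcell import env
import cv2,numpy as np
c=env.read_camera("scene"); a=c["pixels"][:,:,::-1];t=env.read_camera("top")["pixels"][:,:,::-1]
cv2.imwrite("pics/p1.png",np.hstack([cv2.resize(a[150:250,200:300],None,fx=4,fy=4,interpolation=cv2.INTER_CUBIC),cv2.resize(t[130:230,190:290],None,fx=4,fy=4,interpolation=cv2.INTER_CUBIC)]))
E
python3 ret2.py; python3 -c "
from ng import *
print((M@gt).round(4),(p+M@ot).round(4))"
```

```text
t 58.25 p [ 0.4986 -0.0066  0.0729] F [-0.1 -0.6 -3.3] yaw -0.4 gap 0.022173310810401244 q [ 0.26  0.35 -0.59  0.59 -0.8  -1.16]
0.1 [-2.2  -4.34 -4.84]
0.06 [-0.91 -1.76 -2.07]
0.03 [0.06 0.17 0.01]
0.015 [0.55 1.14 1.05]
0.006 [0.84 1.72 1.67]
0.002 [0.97 1.98 1.95]
0 [1.03 2.11 2.09]
[0.0309 0.9996 0.002 ] [0.4959 0.0018 0.0814]
```

View pics/p1.png

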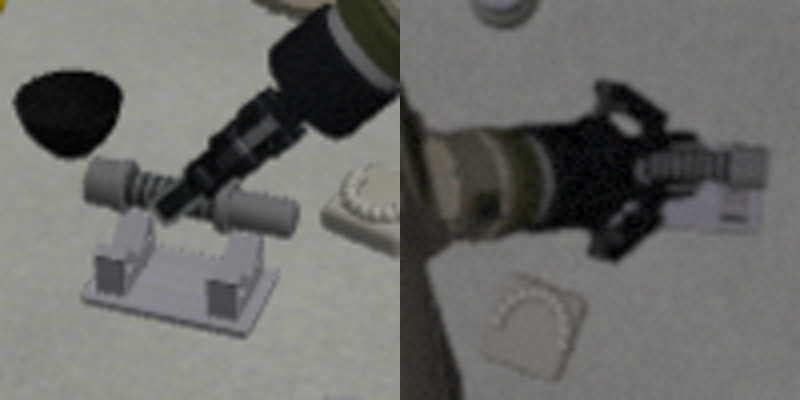

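>>> apply_moves(moves=[[[0.35,0.75,0.6],-0.4,0],[[0.65,1.35,1.27],-0.4,0],[[0.9,1.85,1.8],-0.4,0],[[1.0,2.05,2.03],-0.4,0],[[1.02,2.1,2.08],-0.4,0],[[1.02,2.1,2.08],-0.4,0],[[1.02,2.1,2.08],-0.4,0.4],[[1.02,2.1,2.08],-0.4,0.4],[[1.02,2.1,2.08],-0.4,0.4],[[1.02,2.1,2.08],-0.4,0.4]])

```text
clock: 59.5
tcp_pos: [0.4984, -0.0055, 0.0415]
orientation: [0.145, 0.071, 0.917, -0.364]
wrist_force: [0.4, 0.3, 0.7]
finger_gap: 0.0343
```

```bash
python3 - <<'E'
from workcell import env
import cv2,numpy as np
c=env.read_camera("scene"); a=c["pixels"][:,:,::-1];t=env.read_camera("top")["pixels"][:,:,::-1]
cv2.imwrite("pics/q1.png",np.hstack([cv2.resize(a[150:250,200:300],None,fx=4,fy=4,interpolation=cv2.INTER_CUBIC),cv2.resize(t[130:230,190:290],None,fx=4,fy=4,interpolation=cv2.INTER_CUBIC)]))
E
python3 st.py | head -2
```

```text
t 59.6 tcp [ 0.4983 -0.0055  0.0414] gap 0.034 F [0.3 0.3 1.1] T [ 0.63  0.18 -0.03]
q [ 0.266  0.405 -0.615  0.513 -0.805 -1.166] tau [ -0.  -42.7  19.4  -0.3  -2.4   0. ]
```

View pics/q1.png

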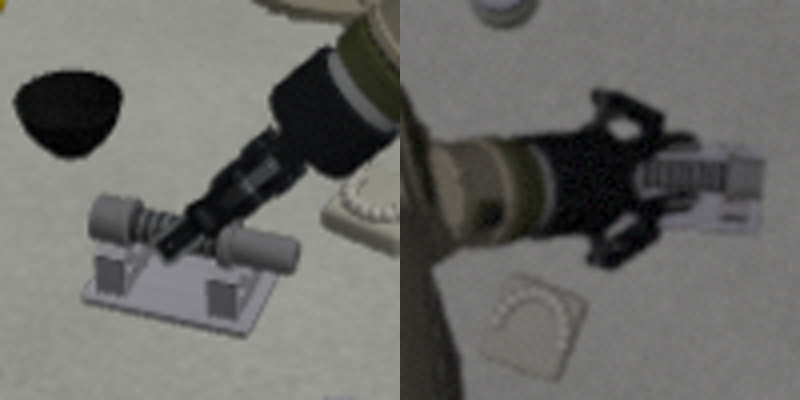

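Gauge sits in the rest, released. Back out along the approach direction.

>>> apply_moves(moves=[[[0,0,-0.6],0,0.4],[[0,0,-1.5],0,0.4],[[0,0,-3],0,0.4],[[0,0,-5],0,0.4],[[0,0,-8],0,0.4],[[0,0,-11],0,0.4],[[0,0,-14],0,0.4],[[0,0,-15],0,0.4],[[0,0,-15],0,0.4],[[0,0,-15],0,0.4]])

```text
clock: 60.85
tcp_pos: [0.4656, 0.0971, 0.1445]
orientation: [0.145, 0.071, 0.917, -0.364]
wrist_force: [-0.2, -0.7, -0.2]
finger_gap: 0.0343
```

```bash
python3 - <<'E'
from workcell import env
import cv2,numpy as np
a=env.read_camera("scene")["pixels"][:,:,::-1];o=cv2.imread("pics/scene0.png")
cv2.imwrite("pics/r1.png",np.hstack([cv2.resize(a[150:270,200:300],None,fx=4,fy=4,interpolation=cv2.INTER_CUBIC),cv2.resize(o[150:270,200:300],None,fx=4,fy=4,interpolation=cv2.INTER_CUBIC)]))
cv2.imwrite("pics/r2.png",a)
E
python3 st.py | head -2
```

```text
t 60.9 tcp [0.4655 0.097  0.1445] gap 0.034 F [-0.5  0.9  0.7] T [ 0.61  0.2  -0.02]
q [ 0.488  0.355 -0.368  1.041 -0.787 -0.847] tau [  0.3 -44.1  23.6   1.7  -2.4  -0. ]
```

View pics/r1.png

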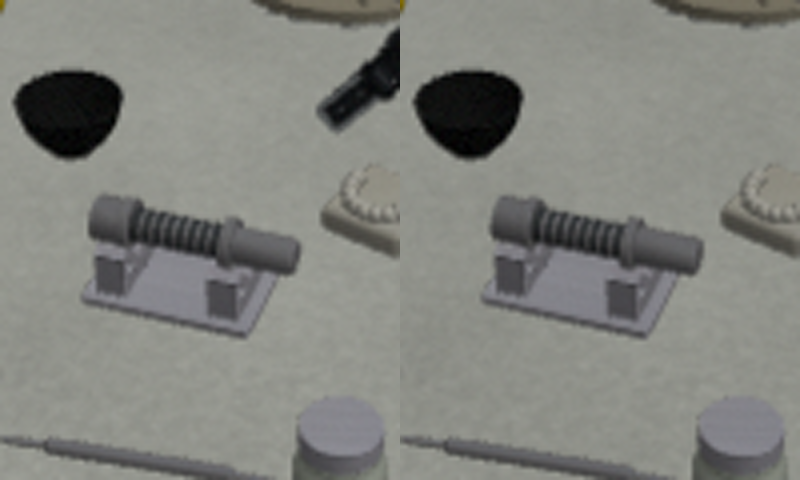

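View pics/r2.png

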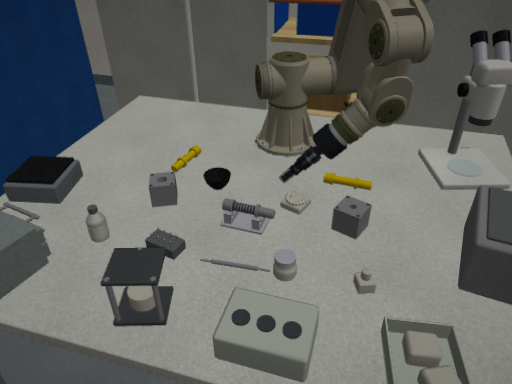

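```bash
python3 -c "
from workcell import env
print(env.hand_in())"
```

```text
the job is handed in; nothing more can be done
None
```

The bore check is finished and handed in at about 61 s. The go end went fully home and the no-go end was refused. The gauge is back in its rest, released, with the gripper clear of everything.

- **Go end:** it entered the wider (28 mm) bore without resistance down to the collar. A further press of about 18 N moved it no deeper, and the picture showed the collar flat on the sleeve. I then drew it out, laid it in the rest and let go.
- **No-go end:** I took the gauge again the other way and pressed the no-go end on the same bore twice, at about 16 N each time, and it did not enter.
- **No-go centring:** the pictures put the first press within about 1 mm of centre with about 1° of tilt. The second was less well centred, about 1.5–2 mm off with 1.5–2° of tilt.
- **Where checks disagreed:** the two cameras and the arm's own position readings differed by up to 2–3 mm on where the gauge and bore were. The centring figures above are only good to about 1 mm.
- **Last picture:** the gauge lies in the rest within about 1 mm of where it started. None of the bystanders in the last picture appears moved, and the wrist force is about zero.

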